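Stack blanks for drilling and roll them into the bay

TASK

Get the wooden blanks ready for stack drilling: first take the sanding block off the blue carrier and stand it, sole down, on the black rubber mat, then stack all the dark blanks in one square, flush pile on the carrier's white outline and lay the aluminium template squarely on top. Only then push the loaded carrier along the rollers (do not lift it off them) into the green bay until it is up against the stop, with the pile still square, and knock over none of the glue bottle, the jar and the mug.

Things in the scene. Friction and masses are not known exactly. Their poses are not given: they have to be found in the camera images.
- track: fixed roller track on the bench, 176 mm wide, 460 mm long, running along its own y axis; 11 steel rollers (20 mm diameter, 40 mm apart) turn freely about its x axis, their tops 28 mm above the bench; side rails rise to 36 mm above the bench and guide the carrier. Origin: centre of its underside, at bench height.
- bay: green end frame = the drilling bay, at one end of the track (either one). A 20 mm thick cross wall, 62 mm high above the bench, is the stop; side cheeks 56 mm high reach 32 mm along the track from it on both sides, outside the carrier's path. Origin: bench height, in the middle of the wall; axes as the track's. The carrier touches the stop when its origin is 94 mm from this origin along the track.
- endstop: grey end frame of the same shape at the track's other end; not the bay.
- carrier: blue carrier board standing on the rollers: base 130 mm (x, across the track) by 168 mm (y, along the track), 10 mm thick, with an 8 mm thick end wall across each y end that rises 35 mm above the underside. It rolls along the track with about 1 to 3 N and stays where it is left; 4 mm play each side. Origin: centre of its underside, 28 mm above the bench.
- outline (a point): centre of the white outline painted on the carrier's base, on the base's top face (38 mm above the bench); axes as the carrier's. The outline is as large as a blank: 60 mm along x, 96 mm along y.
- block: cork sanding block with a red sole, 90 (x) x 45 (y) x 35 mm high, 90 g, standing on the carrier at the start. Origin: centre of its underside.
- mat: black rubber mat fixed to the bench, 150 (x) x 130 (y) x 4 mm, yellow lines along two edges. Origin: centre of its underside.
- template: aluminium drilling template with five black hole marks, 96 (x) x 60 (y) x 12 mm, about 180 g, lying flat; either face may be up. Origin: its centre, 6 mm above what it lies on.
- tape: bystander: orange tape measure, 68 x 60 x 36 mm high, lying flat. Origin: centre of its underside.
- glue: bystander: white glue bottle, 56 mm diameter, 170 mm high. Origin: centre of its underside.
- jar: bystander: small amber jar, 60 mm diameter, 50 mm high. Origin: centre of its underside.
- mug: bystander: blue mug, 76 mm diameter, 90 mm high. Origin: centre of its underside.
- blank0: dark wooden blank, 96 (x) x 60 (y) x 12 mm, about 55 g, lying flat on the bench at the start; 4 to 6 of the six are there. Either face may be up. Origin: its centre, 6 mm above what it lies on. All blanks are alike.
- blank1: dark wooden blank, 96 (x) x 60 (y) x 12 mm, about 55 g, lying flat on the bench at the start; 4 to 6 of the six are there. Either face may be up. Origin: its centre, 6 mm above what it lies on. All blanks are alike.
- blank2: dark wooden blank, 96 (x) x 60 (y) x 12 mm, about 55 g, lying flat on the bench at the start; 4 to 6 of the six are there. Either face may be up. Origin: its centre, 6 mm above what it lies on. All blanks are alike.
- blank3: dark wooden blank, 96 (x) x 60 (y) x 12 mm, about 55 g, lying flat on the bench at the start; 4 to 6 of the six are there. Either face may be up. Origin: its centre, 6 mm above what it lies on. All blanks are alike.
- blank4: dark wooden blank, 96 (x) x 60 (y) x 12 mm, about 55 g, lying flat on the bench at the start; 4 to 6 of the six are there. Either face may be up. Origin: its centre, 6 mm above what it lies on. All blanks are alike.
- blank5: dark wooden blank, 96 (x) x 60 (y) x 12 mm, about 55 g, lying flat on the bench at the start; 4 to 6 of the six are there. Either face may be up. Origin: its centre, 6 mm above what it lies on. All blanks are alike.
There are look-alikes about, which are no part of the job. Leave any purple look-alike of the blank4 alone.

How it is judged (in metres and radians):
On the way, in this order (a step that is already met when the one before it is completed fails the run):
1. the sanding block stands on the rubber mat, released; the carrier is not yet in the bay (x of block in the frame of mat between -0.06 and 0.06 m and y of block in the frame of mat between -0.05 and 0.05 m and z of block in the frame of mat below 0.012 m and angle between block's own z axis and vertical below 0.1 rad and linear speed of block below 0.02 m/s and contact force between the fingers and block below 0.05 N and horizontal distance between carrier and bay above 0.15 m), for 0.2 s.
2. all blanks lie in a square pile on the outline, released; the carrier is not yet in the bay (horizontal distance between each of blank0, blank1, blank2, blank3, blank4, blank5 and outline below 0.008 m and angle between the x axis of each of blank0, blank1, blank2, blank3, blank4, blank5 and the y axis of carrier, either way round below 0.09 rad and angle between the z axis of each of blank0, blank1, blank2, blank3, blank4, blank5 and the z axis of carrier, either way round below 0.06 rad and z of each of blank0, blank1, blank2, blank3, blank4, blank5 in the frame of outline below 0.09 m and linear speed of each of blank0, blank1, blank2, blank3, blank4, blank5 below 0.02 m/s and contact force between the fingers and blank0 below 0.05 N and contact force between the fingers and blank1 below 0.05 N and contact force between the fingers and blank2 below 0.05 N and contact force between the fingers and blank3 below 0.05 N and contact force between the fingers and blank4 below 0.05 N and contact force between the fingers and blank5 below 0.05 N and horizontal distance between carrier and bay above 0.15 m), for 0.2 s.
3. the template lies squarely on top of the pile, released; the carrier is not yet in the bay (all of step 2 and horizontal distance between template and outline below 0.008 m and angle between the x axis of template and the y axis of carrier, either way round below 0.09 rad and angle between the z axis of template and the z axis of carrier, either way round below 0.06 rad and z of template in the frame of outline below 0.09 m and linear speed of template below 0.02 m/s and contact force between the fingers and template below 0.05 N and ((angle between blank0's own z axis and vertical below 1.5 rad and z of template in the frame of blank0 above 0.006 m) or (angle between blank0's own z axis and vertical above 1.6 rad and z of template in the frame of blank0 below -0.006 m)) and ((angle between blank1's own z axis and vertical below 1.5 rad and z of template in the frame of blank1 above 0.006 m) or (angle between blank1's own z axis and vertical above 1.6 rad and z of template in the frame of blank1 below -0.006 m)) and ((angle between blank2's own z axis and vertical below 1.5 rad and z of template in the frame of blank2 above 0.006 m) or (angle between blank2's own z axis and vertical above 1.6 rad and z of template in the frame of blank2 below -0.006 m)) and ((angle between blank3's own z axis and vertical below 1.5 rad and z of template in the frame of blank3 above 0.006 m) or (angle between blank3's own z axis and vertical above 1.6 rad and z of template in the frame of blank3 below -0.006 m)) and ((angle between blank4's own z axis and vertical below 1.5 rad and z of template in the frame of blank4 above 0.006 m) or (angle between blank4's own z axis and vertical above 1.6 rad and z of template in the frame of blank4 below -0.006 m)) and ((angle between blank5's own z axis and vertical below 1.5 rad and z of template in the frame of blank5 above 0.006 m) or (angle between blank5's own z axis and vertical above 1.6 rad and z of template in the frame of blank5 below -0.006 m))), for 0.2 s.
4. the carrier stands against the stop of the green bay (horizontal distance between carrier and bay below 0.101 m and linear speed of carrier below 0.02 m/s), for 0.2 s.
At the end, for the whole second after the job is handed in: All blanks and, above them, the template lie flat on the carrier, each within 8 mm and 5 degrees of the outline; the carrier is within 7 mm of the bay's stop; the sanding block stands on the mat, its centre 15 mm or more inside the edges; all released and at rest (all of step 4 and horizontal distance between each of blank0, blank1, blank2, blank3, blank4, blank5, template and outline below 0.008 m and angle between the x axis of each of blank0, blank1, blank2, blank3, blank4, blank5, template and the y axis of carrier, either way round below 0.09 rad and angle between the z axis of each of blank0, blank1, blank2, blank3, blank4, blank5, template and the z axis of carrier, either way round below 0.06 rad and z of each of blank0, blank1, blank2, blank3, blank4, blank5, template in the frame of outline below 0.09 m and linear speed of each of blank0, blank1, blank2, blank3, blank4, blank5, template, block below 0.02 m/s and contact force between the fingers and blank0 below 0.05 N and contact force between the fingers and blank1 below 0.05 N and contact force between the fingers and blank2 below 0.05 N and contact force between the fingers and blank3 below 0.05 N and contact force between the fingers and blank4 below 0.05 N and contact force between the fingers and blank5 below 0.05 N and contact force between the fingers and template below 0.05 N and ((angle between blank0's own z axis and vertical below 1.5 rad and z of template in the frame of blank0 above 0.006 m) or (angle between blank0's own z axis and vertical above 1.6 rad and z of template in the frame of blank0 below -0.006 m)) and ((angle between blank1's own z axis and vertical below 1.5 rad and z of template in the frame of blank1 above 0.006 m) or (angle between blank1's own z axis and vertical above 1.6 rad and z of template in the frame of blank1 below -0.006 m)) and ((angle between blank2's own z axis and vertical below 1.5 rad and z of template in the frame of blank2 above 0.006 m) or (angle between blank2's own z axis and vertical above 1.6 rad and z of template in the frame of blank2 below -0.006 m)) and ((angle between blank3's own z axis and vertical below 1.5 rad and z of template in the frame of blank3 above 0.006 m) or (angle between blank3's own z axis and vertical above 1.6 rad and z of template in the frame of blank3 below -0.006 m)) and ((angle between blank4's own z axis and vertical below 1.5 rad and z of template in the frame of blank4 above 0.006 m) or (angle between blank4's own z axis and vertical above 1.6 rad and z of template in the frame of blank4 below -0.006 m)) and ((angle between blank5's own z axis and vertical below 1.5 rad and z of template in the frame of blank5 above 0.006 m) or (angle between blank5's own z axis and vertical above 1.6 rad and z of template in the frame of blank5 below -0.006 m)) and x of block in the frame of mat between -0.06 and 0.06 m and y of block in the frame of mat between -0.05 and 0.05 m and z of block in the frame of mat below 0.012 m and angle between block's own z axis and vertical below 0.1 rad and contact force between the fingers and block below 0.05 N); the robot touches nothing.
It fails at once if a bystander (glue bottle, jar, mug) is knocked over (angle between any of glue, jar, mug's own z axis and vertical above 0.6 rad).
It fails at once if the carrier is lifted off the rollers or tipped (height (world z) of carrier above 0.048 m or angle between carrier's own z axis and vertical above 0.2 rad).
Of blank0, blank1, blank2, blank3, blank4, blank5 only 4 to 6 are there at a start; the rules pass over those that are not, and their reading is None.
At some moment in a run one of blank0, blank1, blank2, blank3, blank4, blank5, template, block may be knocked a few centimetres aside while the robot is not near it.
Once in a run the grip may slacken for a moment while it holds something.
It also fails if it takes over 210 s, if anything falls off the work surface, if the arm or the gripper's body presses on something with over 40 N, if the wrist force passes 120 N, or if a joint passes its speed limit or range.

ROBOT

A 6-joint arm with a two-finger parallel gripper is mounted at the origin on the work surface. World frame = base frame: x ahead of the robot, y to its left, z up, the work surface at z = 0. Lengths are in mm, angles in rad, forces in N, time in s.
With the tool pointing down it reaches from about 350 to 850 mm from the base axis. Payload 8.1 kg.
Tool frame: the origin (TCP) lies where the fingers leave the gripper's body, on its centre line; the fingertips stand 73 mm ahead of it and the grasp point (between the pads) lies 54 mm ahead of it (grip_point_offset is the distance from the TCP to the grasp point, in mm); y points along the fingers, z is the direction in which the jaws open and shut, and the axes are right-handed (so a half turn about y gives the same grasp; the last joint's range is limited). The gripper opens to 85 mm and grips with 20 to 120 N. Pads are 22 mm wide; open, the fingers measure 114 mm over their backs; the gripper's body (76 mm by 85 mm) begins 54 mm behind the grasp point. The pads swing forward as they close: fully open they stand 13 mm farther back than shut.
Start: joints at [-1.348, 0.13, 1.488, -0, 1.523, -0.085], TCP at [181.798, -571.8, 303.892] pointing down, gripper open.
Joint ranges: [-2.96, 2.96], [-0.89, 2.26], [0.02, 2.5], [-1.34, 4.48], [0, 2.73], [-2.66, 2.66]. Speed limits (rad/s): [2.39, 2.39, 2.79, 3.14, 3.14, 3.14].

INTERFACE

Orientations are given as [roll, pitch, yaw] about the fixed x, y, z axes, in that order (R = Rz(yaw) Ry(pitch) Rx(roll)).
In Python, from bench import observe, grab_frame, camera_params, sign_off, grip_point_offset gives the robot as it stands. The module is installed in compiled form; this text tells all that it offers.
- The arm moves only by the tool drive_tool, never from a script. Its argument "deltas" is a list of rows, each a list of 3 entries, a list of its own where there are three numbers: the shift along the tool's x, y, z in mm, then the turn about the tool's y in rad, then the closure, from -1 (fully open) to 1 (shut). In form: [[[tx, ty, tz], spin, jaw], ...]. A call has 1 to 5 rows; each row shifts and turns the pose as measured when the row begins, along the tool's axes as they then stand; what a row does not reach is not made up. A row lasts 1/12 s, in which the tool goes at most 41.7 mm and 7.16 degrees, less where a joint would pass 70% of its speed; a pose out of reach is approached as far as the arm can. A call with a gripper value outside its range is refused whole. The fingers move at their own pace and stop on an object; "grip_force" is the grip in N (left out, the last holds). Time passes only in rows, so rows that do not move let the fingers close. It gives the time, the measured TCP pose, the force and the opening at its end, in the units of the state.
- observe(): the state, without advancing time (a new reading comes with each control period).
- grab_frame(name): name is "side" or "top" or "wrist"; returns the picture (400x640x3 uint8, blue, green, red); there is no depth.
- camera_params(name): a dict with "mtx" (3x3 intrinsics, pixels), "R" (3x3) and "t" (3): a world point X has camera coordinates R X + t. Camera axes: x right, y down, z forward; pixel columns grow to the right and rows downward; lengths in mm; the calibration is good to about 2 mm. A picture is of the moment at which its call begins: read the wrist's pose just before it. camera_params takes no time and is no camera call; for the wrist camera it gives the pose at the moment of the call.
- sign_off(): hands the job in, once; it reports no verdict.
The state is a dict: "clock": time; "joints": joint angles; "dq": joint speeds; "effort": joint torques, N m; "eef_pos": TCP position; "eef_rot": TCP orientation; "ft_force": force on the tool from outside, world axes, zero at the start; "moment": the same for the moment, N m; "grip_width": opening from 0.0 (shut) to 1.0 (fully open).
Only numpy, scipy, OpenCV 4.12 (cv2) and the standard library are available. Lean on these libraries where they do the work, as an engineer would, in place of code of your own. Each camera call takes 0.05 s, during which the arm holds its last target.

## Working session

There is one attempt and no reset: what is moved stays moved. The work goes in short steps, Python scripts to look and compute and a tool call to move; the robot and the scene stay as the last step left them, time stands still between calls to the robot, and variables do not carry over. Pictures are saved under pics/ and viewed, and the job is handed in when it is done.

Besides the shell and the picture viewer there is one more tool, called after "Call:" as name(argument=value, ...) on one line, values as JSON. drive_tool: Moves the arm, as the interface text tells. Its arguments: {"type":"object","properties":{"deltas":{"type":"array","items":{"type":"array"}},"grip_force":{"type":"number"}},"required":["deltas"]}

```bash
mkdir -p pics; ls; python3 - <<'E'
from bench import *
import cv2
print(observe()); print(grip_point_offset if not callable(grip_point_offset) else grip_point_offset())
for n in ("side","top","wrist"):
    p=camera_params(n); print(n,p)
    cv2.imwrite(f"pics/{n}0.png",grab_frame(n))
E
```

```text
pics
{'clock': 0.0, 'joints': array([-1.34841758e+00,  1.31132403e-01,  1.48925471e+00, -3.36626434e-05,
        1.52305329e+00, -8.54251089e-02]), 'dq': array([-0.00142541, -0.00025089,  0.00103549,  0.0014532 , -0.00108374,
        0.00341261]), 'effort': array([ 1.95921442e-03, -5.69393277e+01, -5.00553596e+01, -1.55539610e-04,
        1.46685925e-02, -1.22668020e-06]), 'eef_pos': array([ 181.68394584, -571.38822367,  302.8750103 ]), 'eef_rot': array([-1.57264021e+00,  1.24153664e-04, -2.83378728e+00]), 'ft_force': array([-0.41199167,  0.03754146,  0.6907007 ]), 'moment': array([-0.00370629,  0.04415122, -0.03477246]), 'grip_width': 0.9993113206318686}
53.900000000000006
side {'mtx': array([[416.24361423,   0.        , 322.88945474],
       [  0.        , 416.24361423, 199.60273323],
       [  0.        ,   0.        ,   1.        ]]), 'R': array([[-0.99196125, -0.12581562,  0.0135393 ],
       [-0.08465255,  0.58025289, -0.81002502],
       [ 0.09405758, -0.80465956, -0.58623899]]), 't': array([ 489.5562476 ,  128.39154837, 1296.36545294])}
top {'mtx': array([[401.84389853,   0.        , 314.58137613],
       [  0.        , 401.84389853, 193.93188784],
       [  0.        ,   0.        ,   1.        ]]), 'R': array([[-0.01114915, -0.99978714, -0.01735989],
       [-0.99756133,  0.01231721, -0.0686999 ],
       [ 0.0688991 ,  0.01655161, -0.99748632]]), 't': array([7.88833398e-01, 5.28944559e+02, 1.32468367e+03])}
wrist {'mtx': array([[276.46769995,   0.        , 318.96017243],
       [  0.        , 276.46769995, 200.64774706],
       [  0.        ,   0.        ,   1.        ]]), 'R': array([[ 0.30280242, -0.95305089, -0.0021653 ],
       [-0.90739217, -0.28898909,  0.3051635 ],
       [-0.2914621 , -0.09043947, -0.95229751]]), 't': array([-598.35922446,  -38.6138584 ,  379.64304294])}
```

View pics/top0.png

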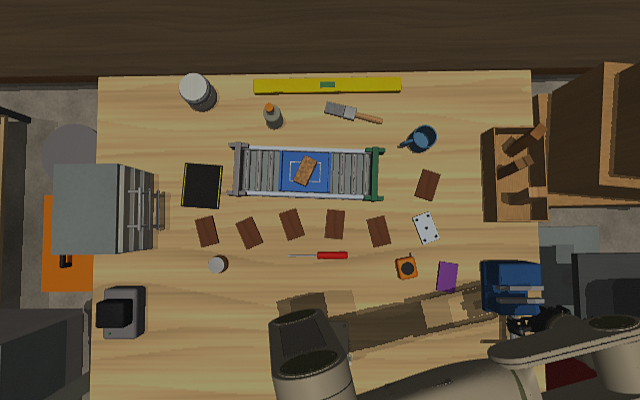

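View pics/side0.png

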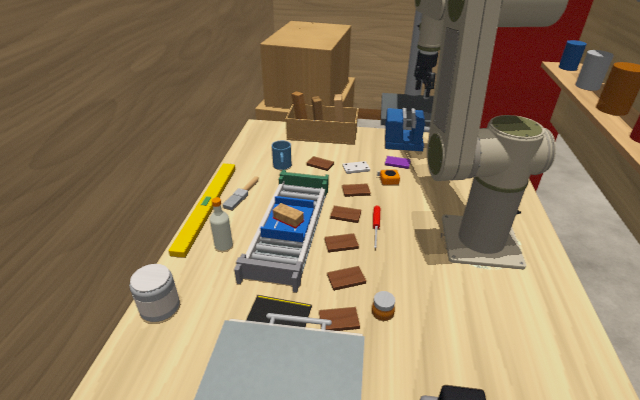

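View pics/wrist0.png

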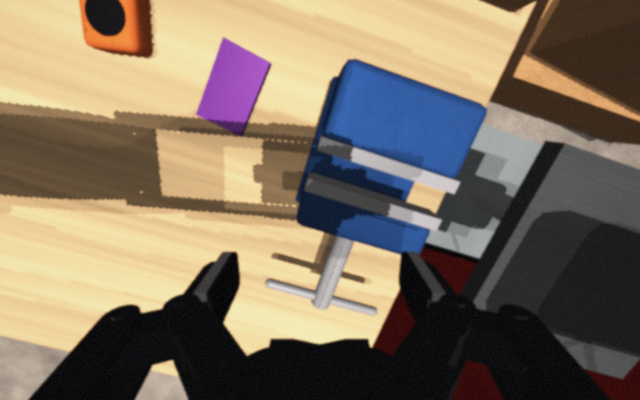

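```bash
cat > h.py <<'E'
from bench import *
import numpy as np, cv2
def state():
    s=observe(); p=np.array(s['eef_pos']); yaw=s['eef_rot'][2]
    return s,p,yaw
def unproj(cam,uv,z,P=None):
    P=P or camera_params(cam); K=P['mtx'];R=P['R'];t=P['t']
    C=-R.T@t; d=R.T@np.linalg.inv(K)@np.array([uv[0],uv[1],1.])
    return C+d*(z-C[2])/d[2]
def proj(cam,X,P=None):
    P=P or camera_params(cam); c=P['R']@np.array(X,float)+P['t']; q=P['mtx']@c; return q[:2]/q[2]
def snap(cam,name,crop=None,scale=1):
    P=camera_params(cam); im=grab_frame(cam)
    np.savez('pics/'+name+'.npz',im=im,mtx=P['mtx'],R=P['R'],t=P['t'])
    o=im
    if crop: x0,y0,x1,y1=crop; o=im[y0:y1,x0:x1]
    if scale!=1: o=cv2.resize(o,None,fx=scale,fy=scale,interpolation=cv2.INTER_CUBIC)
    cv2.imwrite('pics/'+name+'.png',o); return im,P
E
python3 - <<'E'
from h import *
im=cv2.imread('pics/top0.png')
cv2.imwrite('pics/topc1.png',cv2.resize(im[130:290,170:370],None,fx=4,fy=3.7,interpolation=cv2.INTER_CUBIC)[:600])
cv2.imwrite('pics/topc2.png',cv2.resize(im[60:300,340:480],None,fx=2.5,fy=2.5,interpolation=cv2.INTER_CUBIC))
P=camera_params('top')
for n in('top','side','wrist'):
    q=camera_params(n); print(n,-q['R'].T@q['t'])
s,p,yaw=state()
q=camera_params('wrist');C=-q['R'].T@q['t'];d=C-p
tx=np.array([np.cos(yaw),np.sin(yaw),0]);tz=np.array([-np.sin(yaw),np.cos(yaw),0])
print('cam in tool',d@tx,-d[2],d@tz)
hsv=cv2.cvtColor(im,cv2.COLOR_BGR2HSV)
for px in [(206,231),(249,232),(291,224),(335,224),(378,231),(428,185),(447,276),(426,222),(305,171)]: print(px,im[px[1],px[0]],hsv[px[1],px[0]])
E
```

```text
top [ 436.39391457  -27.65210344 1357.70597544]
side [ 374.55650097 1030.22711627  857.35209413]
wrist [ 256.80706554 -547.13001959  372.15268248]
cam in tool -78.95142340273645 -69.08928875865269 -0.4518105649370399
(206, 231) [29 43 73] [ 10 154  73]
(249, 232) [30 46 77] [ 10 156  77]
(291, 224) [29 46 77] [ 11 159  77]
(335, 224) [26 44 77] [ 11 169  77]
(378, 231) [31 48 78] [ 11 154  78]
(428, 185) [27 44 75] [ 11 163  75]
(447, 276) [113  52  99] [143 138 113]
(426, 222) [164 162 156] [ 98  12 164]
(305, 171) [ 54  85 118] [ 15 138 118]
```

View pics/topc1.png

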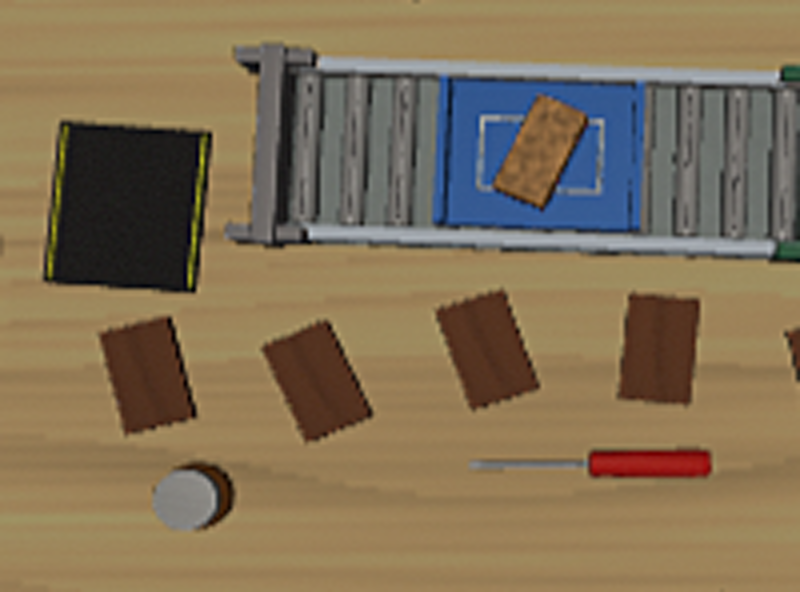

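View pics/topc2.png

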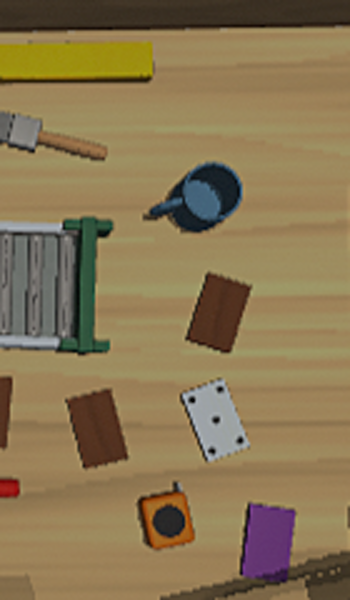

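The top view shows six dark blanks at px (206,231), (249,232), (291,224), (335,224), (378,231) and (428,185). The template is at (426,228) with five marks, and the purple look-alike at (447,276) is to be left alone. The block is on the carrier at (305,171), the mat at (201,186), and the green bay at (375,173), on the −y end.

```bash
cat >> h.py <<'E'
def masks(im):
    hsv=cv2.cvtColor(im,cv2.COLOR_BGR2HSV)
    return hsv
def rectpose(cnt,cam,z,P):
    # unproject contour hull points to plane z, fit min-area rect in world
    pts=cnt.reshape(-1,2).astype(float)
    w=np.array([unproj(cam,p,z,P)[:2] for p in pts]).astype(np.float32)
    (c,(a,b),ang)=cv2.minAreaRect(w)
    if a<b: a,b=b,a; ang+=90
    ang=(ang+90)%180-90   # direction of long side, deg
    return np.array(c),a,b,ang
E
python3 - <<'E'
from h import *
im=cv2.imread('pics/top0.png'); P=camera_params('top')
up=cv2.resize(im,None,fx=4,fy=4,interpolation=cv2.INTER_CUBIC)
hsv=cv2.cvtColor(up,cv2.COLOR_BGR2HSV)
def find(m,z,name,roi,amin=600*4):
    x0,y0,x1,y1=[4*v for v in roi]; mm=np.zeros_like(m); mm[y0:y1,x0:x1]=m[y0:y1,x0:x1]
    cs,_=cv2.findContours(mm,cv2.RETR_EXTERNAL,cv2.CHAIN_APPROX_NONE)
    for c in cs:
        if cv2.contourArea(c)<amin: continue
        c2=(c.reshape(-1,2)+0.5)/4-0.5
        q=rectpose(c2,'top',z,P); m=c2.mean(0)
        print(name,np.round(m,1),'ctr',np.round(q[0],1),'size %.0f %.0f ang %.1f'%q[1:])
dark=cv2.inRange(hsv,(0,90,0),(20,255,100))
for r in [(185,205,225,255),(230,205,270,255),(275,200,312,250),(315,200,355,245),(360,205,400,255),(410,165,445,207)]: find(dark,12,'blank',r)
find(cv2.inRange(hsv,(0,0,120),(180,60,255)),12,'templ',(405,205,445,250))
find(cv2.inRange(hsv,(8,90,60),(22,255,255)),73,'block',(285,150,325,192))
find(cv2.inRange(hsv,(95,150,60),(125,255,255)),38,'carrier',(270,140,340,200))
find(cv2.inRange(hsv,(0,0,0),(180,255,45)),4,'mat',(175,155,230,215))
find(cv2.inRange(hsv,(55,60,20),(95,255,255)),62,'bay',(355,140,390,210),400)
for n,uv,z in [('glue',(268,107),170),('jar',(217,264),50),('mug',(424,135),90),('tape',(406,267),36),('tin',(197,80),0)]: print(n,unproj('top',uv,z,P))
# endstop wall corners, z=62
for uv in [(232,144),(243,143),(240,196),(233,195),(366,149),(379,148),(373,203),(382,202),(248,145),(366,149),(246,193),(364,199)]: print(uv,unproj('top',uv,62,P)[:2],unproj('top',uv,36,P)[:2])
E
```

```text
blank [206.8 231.2] ctr [409.3 357.9] size 97 64 ang 13.9
blank [249.1 232.8] ctr [402.4 215.9] size 97 63 ang 24.3
blank [291.5 224.2] ctr [429.5  73.1] size 97 62 ang 18.5
blank [334.3 224. ] ctr [428.3 -70. ] size 96 61 ang -5.9
blank [378.  231.3] ctr [ 402.6 -215.6] size 97 63 ang 13.3
blank [426.6 184.8] ctr [ 555.3 -381.2] size 98 64 ang -18.7
templ [425.9 227.5] ctr [ 413. -374.] size 98 61 ang 19.9
block [304.6 170.6] ctr [601.4  24.9] size 90 45 ang -25.4
carrier [304.2 171. ] ctr [603.4  27.4] size 170 133 ang 87.1
mat [207.7 185.8] ctr [563.3 377.9] size 148 129 ang -4.5
bay [373.2 174.7] ctr [ 589.7 -199.9] size 177 66 ang -3.8
glue [782.78950748 129.53764963 170.        ]
jar [303.26898565 312.50331801  50.        ]
mug [ 707.48080203 -356.65796995   90.        ]
tape [ 286.45174024 -299.6485998    36.        ]
tin [931.78039931 398.81004812   0.        ]
(232, 144) [692.99436207 262.26760982] [698.14337872 268.08522021]
(243, 143) [695.77722019 226.16202842] [700.98207844 231.25513407]
(240, 196) [522.15747187 235.72265042] [523.8784275 241.0076022]
(233, 195) [525.68691932 258.50702435] [527.47869783 264.24917378]
(366, 149) [ 670.20798786 -174.92391181] [ 674.89976672 -177.87910928]
(379, 148) [ 672.88615531 -217.13448798] [ 677.63167504 -220.93669472]
(373, 203) [ 494.30849046 -193.91150671] [ 495.47062061 -197.24771459]
(382, 202) [ 497.18375528 -222.87693238] [ 498.4035813  -226.79436862]
(248, 145) [688.92543078 209.75559659] [693.9927991  214.51948618]
(366, 149) [ 670.20798786 -174.92391181] [ 674.89976672 -177.87910928]
(246, 193) [531.66673834 216.21810445] [533.57850958 221.11167254]
(364, 199) [ 507.55384929 -165.2492515 ] [ 508.98176452 -168.01031452]
```

```bash
cat >> h.py <<'E'
def plan(x,y,z,yawdeg,jaw,n=None,quiet=False,cap=40):
    """print rows (groups of 5) from the present pose to target TCP; yaw in deg, turned the short way unless given out of wrap"""
    s,p,yaw=state(); T=np.array([x,y,z],float)
    dyaw=np.radians(yawdeg)-yaw; dyaw=(dyaw+np.pi)%(2*np.pi)-np.pi
    q1=s['joints'][0]; q1t=np.arctan2(y,x); q6t=s['joints'][5]+(q1t-q1)-dyaw
    d=T-p
    if n is None: n=max(1,int(np.ceil(max(np.linalg.norm(d)/cap,abs(dyaw)/0.12))))
    rows=[]; yw=yaw; pos=p.copy()
    for i in range(n):
        step=p+d*(i+1)/n-pos
        st=-dyaw/n
        r=[[round(float(step@[np.cos(yw),np.sin(yw),0]),1),round(float(-step[2]),1),round(float(step@[-np.sin(yw),np.cos(yw),0]),1)],round(float(st),3),jaw]
        tx,ty,tz=r[0]
        pos=pos+tx*np.array([np.cos(yw),np.sin(yw),0])+tz*np.array([-np.sin(yw),np.cos(yw),0])+np.array([0,0,-ty])
        yw-=r[1]; rows.append(r)
    if not quiet:
        print('from',np.round(p,1),'yaw %.1f'%np.degrees(yaw),'dyaw %.1f q6 end %.0f deg'%(np.degrees(dyaw),np.degrees(q6t)),'n',n)
    for i in range(0,n,5): print(str(rows[i:i+5]).replace(' ',''))
    return rows
E
python3 -c "
from h import *
plan(601,25,230,154.6,-1)"
```

```text
from [ 181.7 -571.5  303.1] yaw -162.4 dyaw -43.0 q6 end 118 deg n 19
[[[-30.5,3.8,-23.2],0.04,-1],[[-29.6,3.9,-24.5],0.04,-1],[[-28.6,3.8,-25.6],0.04,-1],[[-27.6,3.9,-26.7],0.04,-1],[[-26.4,3.8,-27.8],0.04,-1]]
[[[-25.3,3.9,-28.8],0.04,-1],[[-24.2,3.8,-29.9],0.04,-1],[[-22.9,3.9,-30.7],0.04,-1],[[-21.7,3.8,-31.7],0.04,-1],[[-20.4,3.9,-32.5],0.04,-1]]
[[[-19.1,3.8,-33.3],0.04,-1],[[-17.7,3.8,-34.0],0.04,-1],[[-16.4,3.9,-34.7],0.04,-1],[[-14.9,3.8,-35.4],0.04,-1],[[-13.6,3.9,-35.9],0.04,-1]]
[[[-12.1,3.8,-36.4],0.04,-1],[[-10.6,3.9,-36.9],0.04,-1],[[-9.1,3.8,-37.2],0.04,-1],[[-7.7,3.9,-37.6],0.04,-1]]
```

Call:
drive_tool(deltas=[[[-30.5,3.8,-23.2],0.04,-1],[[-29.6,3.9,-24.5],0.04,-1],[[-28.6,3.8,-25.6],0.04,-1],[[-27.6,3.9,-26.7],0.04,-1],[[-26.4,3.8,-27.8],0.04,-1]])

```text
clock: 0.57
eef_pos: [290.6, -414.4, 280.6]
eef_rot: [-1.573, -0.003, -3.052]
ft_force: [0.9, 0.2, 0.4]
grip_width: 1.002
```

Call:
drive_tool(deltas=[[[-25.3,3.9,-28.8],0.04,-1],[[-24.2,3.8,-29.9],0.04,-1],[[-22.9,3.9,-30.7],0.04,-1],[[-21.7,3.8,-31.7],0.04,-1],[[-20.4,3.9,-32.5],0.04,-1]])

```text
clock: 0.98
eef_pos: [407.2, -251.0, 259.3]
eef_rot: [-1.573, -0.004, 3.019]
ft_force: [1.1, -0.9, -0.1]
grip_width: 1.002
```

Call:
drive_tool(deltas=[[[-19.1,3.8,-33.3],0.04,-1],[[-17.7,3.8,-34.0],0.04,-1],[[-16.4,3.9,-34.7],0.04,-1],[[-14.9,3.8,-35.4],0.04,-1],[[-13.6,3.9,-35.9],0.04,-1]])

```text
clock: 1.4
eef_pos: [526.2, -88.3, 238.8]
eef_rot: [-1.572, -0.004, 2.808]
ft_force: [0.7, -0.5, -0.2]
grip_width: 1.0
```

Call:
drive_tool(deltas=[[[-12.1,3.8,-36.4],0.04,-1],[[-10.6,3.9,-36.9],0.04,-1],[[-9.1,3.8,-37.2],0.04,-1],[[-7.7,3.9,-37.6],0.04,-1]])

```text
clock: 1.73
eef_pos: [622.7, 41.3, 221.4]
eef_rot: [-1.571, -0.005, 2.641]
ft_force: [-0.4, -0.6, 1.3]
grip_width: 0.996
```

```bash
python3 -c "
from h import *
snap('wrist','w1')
plan(601,25,230,154.6,-1)"
```

```text
from [624.9  47.  219.2] yaw 151.3 dyaw 3.3 q6 end 118 deg n 1
[[[10.4,-10.8,30.8],-0.058,-1]]
```

View pics/w1.png

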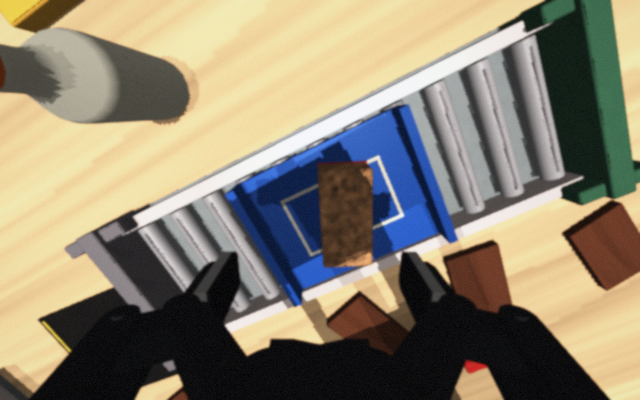

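```bash
python3 - <<'E'
from h import *
d=np.load('pics/w1.npz');P=dict(mtx=d['mtx'],R=d['R'],t=d['t'])
cs=[(321,166),(371,167),(372,262),(322,266)]
w=np.array([unproj('wrist',c,73,P)[:2] for c in cs]);print(w,w.mean(0),np.linalg.norm(w[0]-w[1]),np.linalg.norm(w[1]-w[2]))
v=w[0]-w[3];print(np.degrees(np.arctan2(v[1],v[0])))
v=w[1]-w[2];print(np.degrees(np.arctan2(v[1],v[0])))
for c in [(281,205),(380,156),(404,214),(306,258)]: print('outline',unproj('wrist',c,38,P)[:2])
plan(602,25.5,150,154.6,-1)
E
```

```text
[[654.65401883  23.10575408]
 [634.86917475 -11.34965798]
 [556.9912713   24.59556846]
 [574.80662142  65.58060092]] [605.33027157  25.48306637] 39.731794260995436 85.77311438273132
-28.010757840160334
-24.77609806382544
outline [633.76958261  78.12101547]
outline [630.876141   -25.43150479]
outline [568.25702227 -22.2055799 ]
outline [572.0390984   85.40389811]
from [624.9  47.  219.2] yaw 151.3 dyaw 3.3 q6 end 118 deg n 2
[[[4.9,34.6,14.9],-0.029,-1],[[5.3,34.6,14.8],-0.029,-1]]
```

Call:
drive_tool(deltas=[[[5,25,15],-0.03,-1],[[5,25,15],-0.03,-1],[[0,0,0],0,-1]])

```text
clock: 2.03
eef_pos: [603.5, 30.9, 166.1]
eef_rot: [-1.575, -0.007, 2.71]
ft_force: [-1.9, -0.2, -1.9]
grip_width: 0.997
```

```bash
python3 -c "
from h import *
plan(603,25.5,114,154.4,-1)"
```

```text
from [603.5  30.9 166.1] yaw 155.3 dyaw -0.9 q6 end 118 deg n 2
[[[-0.9,26.0,2.6],0.008,-1],[[-0.9,26.1,2.5],0.008,-1]]
```

Call:
drive_tool(deltas=[[[-1,18,2.5],0.008,-1],[[-1,18,2.5],0.008,-1],[[0,12,0],0,-1],[[0,0,0],0,-1]])

```text
clock: 2.37
eef_pos: [603.6, 26.0, 118.4]
eef_rot: [-1.575, -0.008, 2.689]
ft_force: [-0.2, -0.8, -0.3]
grip_width: 0.996
```

Call:
drive_tool(deltas=[[[0,0,0],0,1],[[0,0,0],0,1],[[0,0,0],0,1],[[0,0,0],0,1],[[0,0,0],0,1]], grip_force=40)

```text
clock: 2.78
eef_pos: [606.4, 26.2, 123.8]
eef_rot: [-1.578, -0.003, 2.688]
ft_force: [-0.7, 0.4, -0.8]
grip_width: 0.517
```

Call:
drive_tool(deltas=[[[0,-8,0],0,1],[[0,-20,0],0,1],[[0,-30,0],0,1],[[0,-20,0],0,1],[[0,0,0],0,1]])

```text
clock: 3.2
eef_pos: [605.5, 25.9, 206.4]
eef_rot: [-1.577, -0.005, 2.688]
ft_force: [0.6, 0.2, -0.9]
grip_width: 0.518
```

```bash
python3 -c "
from h import *
print(observe()['grip_width'])
snap('wrist','w2')
plan(563,362,190,175,1,cap=30)"
```

```text
0.5182305449464678
from [605.3  25.9 205. ] yaw 154.0 dyaw 21.0 q6 end 128 deg n 12
[[[15.4,1.2,-23.6],-0.03,1],[[14.7,1.3,-24.1],-0.03,1],[[14.0,1.2,-24.5],-0.03,1],[[13.3,1.3,-25.0],-0.03,1],[[12.5,1.2,-25.3],-0.03,1]]
[[[11.7,1.3,-25.7],-0.03,1],[[10.9,1.2,-26.0],-0.03,1],[[10.2,1.3,-26.3],-0.03,1],[[9.4,1.2,-26.6],-0.03,1],[[8.5,1.3,-26.9],-0.03,1]]
[[[7.8,1.2,-27.2],-0.03,1],[[6.9,1.3,-27.3],-0.03,1]]
```

View pics/w2.png

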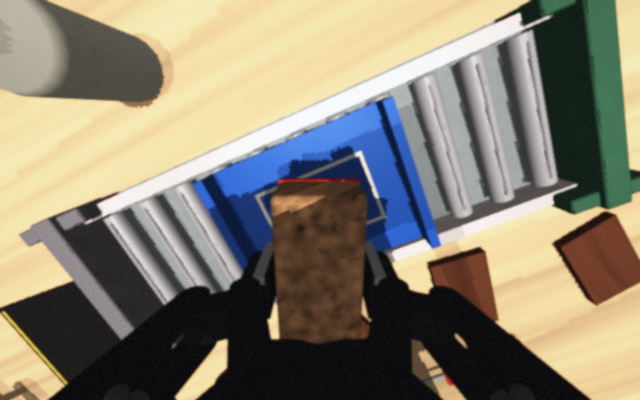

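Call:
drive_tool(deltas=[[[15.4,1.2,-23.6],-0.03,1],[[14.7,1.3,-24.1],-0.03,1],[[14.0,1.2,-24.5],-0.03,1],[[13.3,1.3,-25.0],-0.03,1],[[12.5,1.2,-25.3],-0.03,1]])

```text
clock: 3.67
eef_pos: [587.2, 164.2, 196.7]
eef_rot: [-1.575, -0.004, 2.834]
ft_force: [0.1, -0.4, -0.4]
grip_width: 0.518
```

Call:
drive_tool(deltas=[[[11.7,1.3,-25.7],-0.03,1],[[10.9,1.2,-26.0],-0.03,1],[[10.2,1.3,-26.3],-0.03,1],[[9.4,1.2,-26.6],-0.03,1],[[4,1,-13],-0.02,1]])

```text
clock: 4.08
eef_pos: [566.3, 297.2, 183.8]
eef_rot: [-1.572, -0.011, 2.983]
ft_force: [0.7, -0.3, -1.0]
grip_width: 0.521
```

```bash
python3 -c "
from h import *
print(observe()['grip_width'])
snap('wrist','w3')
snap('side','s3',(150,200,450,400),2)
plan(563,362,190,175,1,cap=30)"
```

```text
0.5211406068165191
from [566.2 296.5 183.4] yaw 171.0 dyaw 4.0 q6 end 128 deg n 3
[[[4.5,-2.2,-21.4],-0.024,1],[[4.0,-2.2,-21.5],-0.024,1],[[3.4,-2.2,-21.5],-0.024,1]]
```

View pics/w3.png

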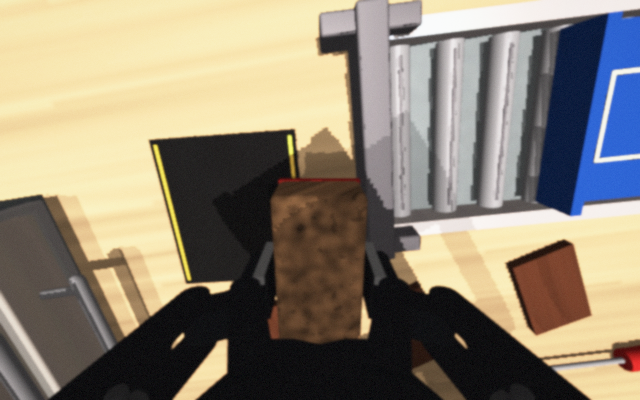

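View pics/s3.png

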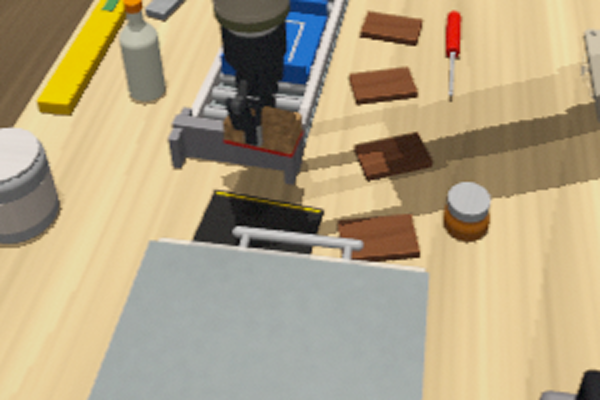

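Call:
drive_tool(deltas=[[[4.5,0,-21.4],-0.024,1],[[4.0,0,-21.5],-0.024,1],[[3.0,0,-18],-0.02,1],[[0,0,0],0,1],[[0,0,0],0,1]])

```text
clock: 4.6
eef_pos: [563.1, 355.2, 178.9]
eef_rot: [-1.566, -0.015, 3.05]
ft_force: [0.0, 0.3, -1.2]
grip_width: 0.52
```

```bash
python3 -c "
from h import *
print(observe()['grip_width'])
snap('wrist','w4')
plan(563,362,97,175,1,cap=30)"
```

```text
0.5196216573260788
from [563.  355.  178.7] yaw 174.7 dyaw 0.3 q6 end 128 deg n 3
[[[0.2,27.2,-2.3],-0.002,1],[[0.2,27.3,-2.3],-0.002,1],[[0.2,27.2,-2.3],-0.002,1]]
```

View pics/w4.png

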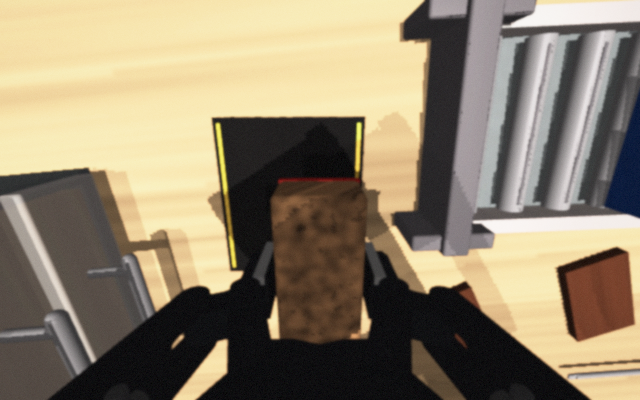

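```bash
python3 - <<'E'
from h import *
d=np.load('pics/w4.npz');P=dict(mtx=d['mtx'],R=d['R'],t=d['t'])
for c in [(213,119),(364,118),(232,271)]: print(unproj('wrist',c,4,P)[:2])
E
```

```text
[641.27159673 437.63866204]
[630.43867711 311.03231036]
[494.122173   450.03208468]
```

Call:
drive_tool(deltas=[[[-1,24,-7],0,1],[[0,24,-7],0,1],[[0,15,0],0,1],[[0,6,0],0,1],[[0,0,0],0,1]])

```text
clock: 5.07
eef_pos: [567.5, 362.3, 108.6]
eef_rot: [-1.565, -0.013, 3.041]
ft_force: [-0.4, -0.5, -1.7]
grip_width: 0.517
```

```bash
python3 -c "
from h import *
s=observe();print(s['eef_pos'],s['ft_force'],s['eef_rot'])"
```

```text
[567.48744699 362.25971888 108.57516114] [-0.44787842 -0.53842765 -1.74829782] [-1.56536495 -0.01278078  3.04115156]
```

Call:
drive_tool(deltas=[[[0,8,-6],0,1],[[0,6,-3],0,1],[[0,2,0],0,1],[[0,0,0],0,1]])

```text
clock: 5.4
eef_pos: [570.0, 369.9, 93.4]
eef_rot: [-1.566, -0.011, 3.038]
ft_force: [0.0, 0.2, -1.3]
grip_width: 0.522
```

Call:
drive_tool(deltas=[[[0,2,0],0,1],[[0,2,0],0,1],[[0,0,0],0,1]])

```text
clock: 5.65
eef_pos: [570.9, 370.5, 90.9]
eef_rot: [-1.568, -0.009, 3.038]
ft_force: [0.7, -0.0, -1.7]
grip_width: 0.52
```

Call:
drive_tool(deltas=[[[0,2,0],0,1],[[0,2,0],0,1],[[0,0,0],0,1]])

```text
clock: 5.9
eef_pos: [571.5, 371.0, 88.4]
eef_rot: [-1.569, -0.007, 3.038]
ft_force: [-0.1, -1.1, -0.5]
grip_width: 0.521
```

Call:
drive_tool(deltas=[[[0,2,0],0,1],[[0,2,0],0,1],[[0,1,0],0,1],[[0,0,0],0,1]])

```text
clock: 6.23
eef_pos: [572.0, 371.4, 88.5]
eef_rot: [-1.569, -0.006, 3.039]
ft_force: [0.2, -0.1, -0.1]
grip_width: 0.52
```

Call:
drive_tool(deltas=[[[0,0,0],0,-1],[[0,0,0],0,-1],[[0,0,0],0,-1],[[0,0,0],0,-1]])

```text
clock: 6.57
eef_pos: [572.3, 371.5, 88.1]
eef_rot: [-1.57, -0.005, 3.039]
ft_force: [0.9, -0.4, -0.3]
grip_width: 0.998
```

Call:
drive_tool(deltas=[[[0,-10,0],0,-1],[[0,-30,0],0,-1],[[0,-35,0],0,-1],[[0,-35,0],0,-1],[[0,-20,0],0,-1]])

```text
clock: 6.98
eef_pos: [568.7, 369.2, 214.8]
eef_rot: [-1.56, -0.019, 3.038]
ft_force: [0.4, -0.1, 0.6]
grip_width: 1.005
```

```bash
python3 -c "
from h import *
print(observe()['grip_width'])
snap('wrist','w5')
snap('side','s5',(200,250,420,400),3)
plan(409,358,180,-166,-1,cap=35)"
```

```text
1.0048687423821807
from [570.3 370.  217.1] yaw 174.1 dyaw 19.9 q6 end 117 deg n 5
[[[31.8,7.4,5.7],-0.069,-1],[[32.2,7.4,3.5],-0.069,-1],[[32.3,7.5,1.3],-0.069,-1],[[32.3,7.4,-1.0],-0.069,-1],[[32.2,7.4,-3.2],-0.069,-1]]
```

View pics/w5.png

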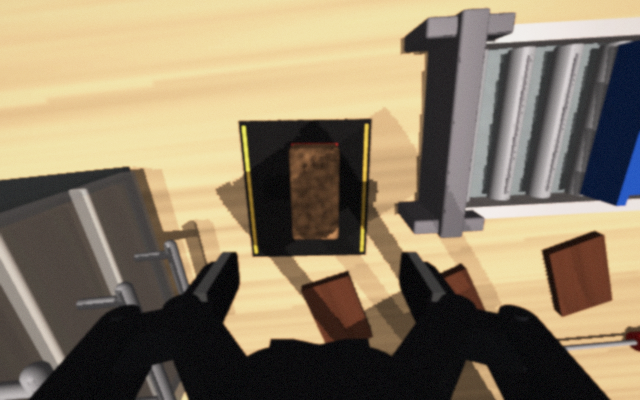

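View pics/s5.png

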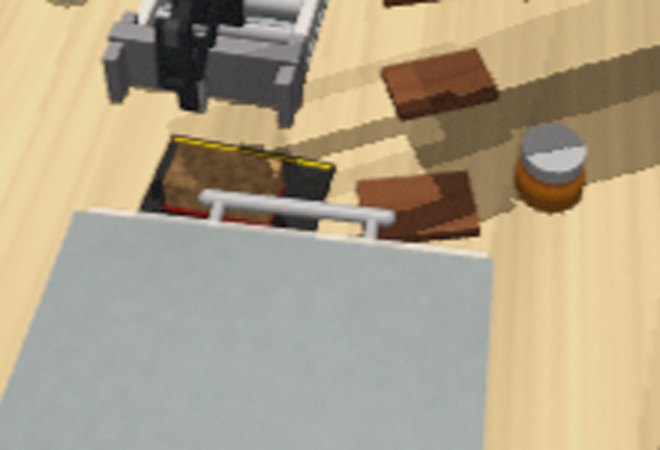

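Call:
drive_tool(deltas=[[[31.8,7.4,5.7],-0.069,-1],[[32.2,7.4,3.5],-0.069,-1],[[32.3,7.5,1.3],-0.069,-1],[[32.3,7.4,-1.0],-0.069,-1],[[15,2,-2],-0.03,-1]])

```text
clock: 7.5
eef_pos: [424.3, 357.7, 185.1]
eef_rot: [-1.568, -0.014, -2.93]
ft_force: [-0.1, -0.8, -0.2]
grip_width: 1.002
```

```bash
python3 -c "
from h import *
print(observe()['grip_width'])
snap('wrist','w6')
plan(409,358,120,-166,-0.8,cap=25)"
```

```text
1.002339253695857
from [422.7 357.8 184.8] yaw -167.8 dyaw 1.8 q6 end 117 deg n 3
[[[4.5,21.6,-1.0],-0.011,-0.8],[[4.4,21.6,-1.1],-0.011,-0.8],[[4.4,21.6,-1.1],-0.011,-0.8]]
```

View pics/w6.png

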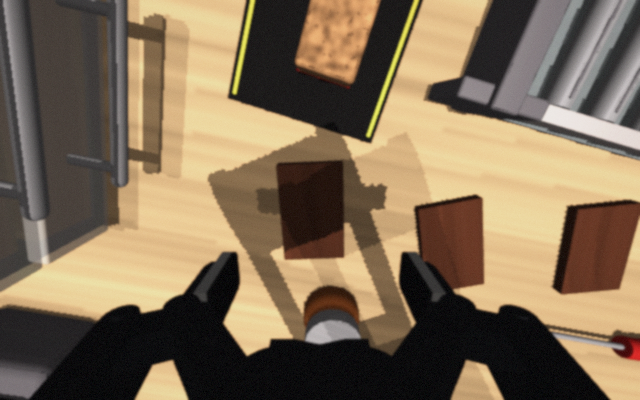

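```bash
cat >> h.py <<'E'
def corners(name,cs,z,cam='wrist'):
    d=np.load('pics/%s.npz'%name);P=dict(mtx=d['mtx'],R=d['R'],t=d['t'])
    w=np.array([unproj(cam,c,z,P)[:2] for c in cs]).astype(np.float32)
    L=[np.linalg.norm(w[i]-w[(i+1)%4]) for i in range(4)]
    i=0 if L[0]+L[2]>L[1]+L[3] else 1
    v=(w[(i+1)%4]-w[i])+(w[(i+2)%4]-w[(i+3)%4]); a=np.degrees(np.arctan2(v[1],v[0])); a=(a+90)%180-90
    print(name,'ctr',np.round(w.mean(0),1),'sides',np.round(L,1),'long dir %.1f'%a)
    return w.mean(0),a
E
python3 -c "
from h import *
c,a=corners('w6',[(277,165),(342,161),(343,257),(285,259)],12)
plan(c[0],c[1],110,a-180,-0.9,n=4)"
```

```text
w6 ctr [409.5 361.6] sides [57.3 95.5 57.4 94.1] long dir 14.2
from [422.7 357.8 184.8] yaw -167.8 dyaw 2.0 q6 end 117 deg n 4
[[[3.0,18.7,-1.6],-0.009,-0.9],[[3.0,18.7,-1.7],-0.009,-0.9],[[3.0,18.7,-1.7],-0.009,-0.9],[[3.0,18.7,-1.7],-0.009,-0.9]]
```

Call:
drive_tool(deltas=[[[3,19,-1],-0.01,-1],[[3,19,-1],-0.01,-1],[[3,18,-1],-0.01,-1],[[3,15,-1],-0.01,-1],[[0,0,0],0,-1]])

```text
clock: 7.97
eef_pos: [406.4, 358.7, 111.9]
eef_rot: [-1.569, -0.014, -2.885]
ft_force: [-1.4, -0.6, -0.6]
grip_width: 0.998
```

```bash
python3 -c "
from h import *
plan(409.5,360,80,-166,-1,n=2)"
```

```text
from [406.4 358.7 111.9] yaw -165.3 dyaw -0.7 q6 end 117 deg n 2
[[[-1.7,16.0,-0.3],0.006,-1],[[-1.7,15.9,-0.2],0.006,-1]]
```

Call:
drive_tool(deltas=[[[-1.7,13,-0.3],0.006,-1],[[-1.7,13,-0.3],0.006,-1],[[0,7,0],0,-1],[[0,3,0],0,-1],[[0,0,0],0,-1]])

```text
clock: 8.38
eef_pos: [410.2, 359.9, 75.0]
eef_rot: [-1.568, -0.014, -2.9]
ft_force: [0.0, -0.1, 0.3]
grip_width: 1.001
```

Call:
drive_tool(deltas=[[[0,4,0],0,-1],[[0,4,0],0,-0.9],[[0,0,0],0,-0.7],[[0,0,0],0,-0.5],[[0,0,0],0,-0.5]], grip_force=40)

```text
clock: 8.8
eef_pos: [411.6, 360.7, 68.5]
eef_rot: [-1.57, -0.011, -2.9]
ft_force: [0.1, 0.6, -0.7]
grip_width: 0.748
```

Call:
drive_tool(deltas=[[[0,0,0],0,1],[[0,0,0],0,1],[[0,0,0],0,1],[[0,0,0],0,1]])

```text
clock: 9.13
eef_pos: [412.3, 361.3, 70.0]
eef_rot: [-1.57, -0.009, -2.9]
ft_force: [0.4, 0.1, -0.6]
grip_width: 0.689
```

```bash
python3 -c "
from h import *
s=observe();print(s['grip_width'],s['eef_pos'],s['ft_force'])
snap('wrist','w7'); snap('side','s7',(220,220,420,370),4)"
```

```text
0.6889286343246079 [412.29008197 361.3035885   70.03195888] [ 0.39948354  0.11106872 -0.63931951]
```

View pics/w7.png

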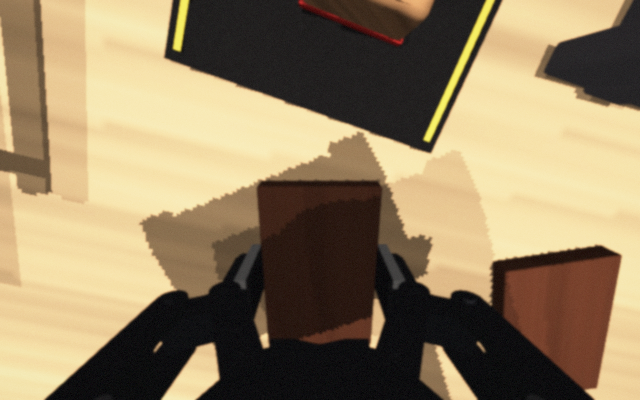

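View pics/s7.png

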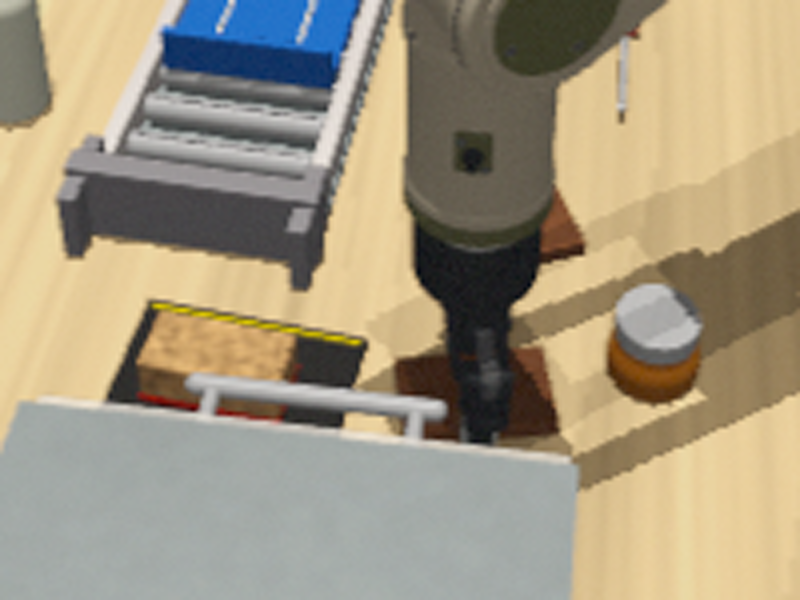

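```bash
cat >> h.py <<'E'
def held(name,cL,cR,ztop_below):
    """far-edge corners of held plate; plate top is ztop_below under TCP. returns offset of plate centre in tool x,z and angle"""
    d=np.load('pics/%s.npz'%name);P=dict(mtx=d['mtx'],R=d['R'],t=d['t'])
    s,p,yaw=state(); z=p[2]-ztop_below
    a=unproj('wrist',cL,z,P)[:2]; b=unproj('wrist',cR,z,P)[:2]
    X=np.array([np.cos(yaw),np.sin(yaw)]);Z=np.array([-np.sin(yaw),np.cos(yaw)])
    for q in (a,b): print('  corner tool x %.1f z %.1f'%((q-p[:2])@X,(q-p[:2])@Z))
    m=(a+b)/2-p[:2]; e=b-a
    print('  centre off x %.1f z %.1f, width %.1f skew %.1f deg'%(m@X+48,m@Z,np.linalg.norm(e),np.degrees(np.arctan2(e@X,abs(e@Z)))))
E
python3 -c "
from h import *
held('w7',(258,183),(380,183),58)"
```

```text
corner tool x -46.5 z -29.5
  corner tool x -46.5 z 28.1
  centre off x 1.5 z -0.7, width 57.6 skew 0.0 deg
```

Call:
drive_tool(deltas=[[[0,-20,0],0,1],[[0,-38,0],0,1],[[0,-35,0],0,1],[[0,-20,0],0,1]])

```text
clock: 9.57
eef_pos: [408.7, 358.2, 178.2]
eef_rot: [-1.564, -0.025, -2.9]
ft_force: [0.6, 0.3, -0.0]
grip_width: 0.689
```

```bash
python3 -c "
from h import *
print(observe()['grip_width'])
plan(605,-50,200,-92,1,cap=33)"
```

```text
0.6891350045566244
from [408.7 358.2 178.2] yaw -166.2 dyaw 74.2 q6 end -3 deg n 14
[[[-6.6,-1.6,31.7],-0.092,1],[[-3.7,-1.5,32.1],-0.092,1],[[-0.8,-1.6,32.4],-0.092,1],[[2.3,-1.5,32.2],-0.092,1],[[5.2,-1.6,32.0],-0.092,1]]
[[[8.1,-1.5,31.3],-0.092,1],[[10.9,-1.6,30.4],-0.092,1],[[13.7,-1.5,29.4],-0.092,1],[[16.3,-1.6,27.9],-0.092,1],[[18.9,-1.6,26.3],-0.092,1]]
[[[21.1,-1.5,24.5],-0.092,1],[[23.4,-1.6,22.4],-0.092,1],[[25.3,-1.5,20.2],-0.092,1],[[27.0,-1.6,17.7],-0.092,1]]
```

Call:
drive_tool(deltas=[[[-6.6,-1.6,31.7],-0.092,1],[[-3.7,-1.5,32.1],-0.092,1],[[-0.8,-1.6,32.4],-0.092,1],[[2.3,-1.5,32.2],-0.092,1],[[5.2,-1.6,32.0],-0.092,1]])

```text
clock: 9.98
eef_pos: [482.3, 215.6, 195.2]
eef_rot: [-1.576, -0.011, -2.415]
ft_force: [0.2, -0.7, -0.4]
grip_width: 0.691
```

Call:
drive_tool(deltas=[[[8.1,-1.5,31.3],-0.092,1],[[10.9,-1.6,30.4],-0.092,1],[[13.7,-1.5,29.4],-0.092,1],[[16.3,-1.6,27.9],-0.092,1],[[18.9,-1.6,26.3],-0.092,1]])

```text
clock: 10.4
eef_pos: [559.6, 64.9, 203.3]
eef_rot: [-1.579, -0.006, -1.93]
ft_force: [0.0, 0.9, -0.1]
grip_width: 0.69
```

Call:
drive_tool(deltas=[[[21.1,-1.5,24.5],-0.092,1],[[23.4,-1.6,22.4],-0.092,1],[[20,-1.5,15],-0.06,1],[[0,0,0],0,1],[[0,0,0],0,1]])

```text
clock: 10.82
eef_pos: [605.5, -25.5, 207.6]
eef_rot: [-1.58, -0.006, -1.674]
ft_force: [-0.3, 1.0, 0.0]
grip_width: 0.687
```

```bash
python3 -c "
from h import *
print(observe()['grip_width'])
snap('wrist','w8')
plan(605,-50,200,-92,1,cap=33)"
```

```text
0.6869567716063857
from [605.4 -25.4 207.6] yaw -95.9 dyaw 3.9 q6 end -3 deg n 1
[[[24.5,7.6,2.2],-0.068,1]]
```

View pics/w8.png

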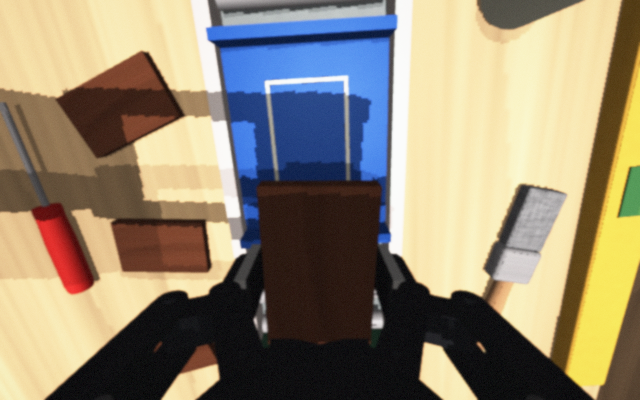

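```bash
python3 -c "
from h import *
d=np.load('pics/w8.npz')['im']
cv2.imwrite('pics/w8c.png',cv2.resize(d[10:250,195:405],None,fx=2.5,fy=2.5,interpolation=cv2.INTER_CUBIC))"
```

```text
(no output)
```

View pics/w8c.png

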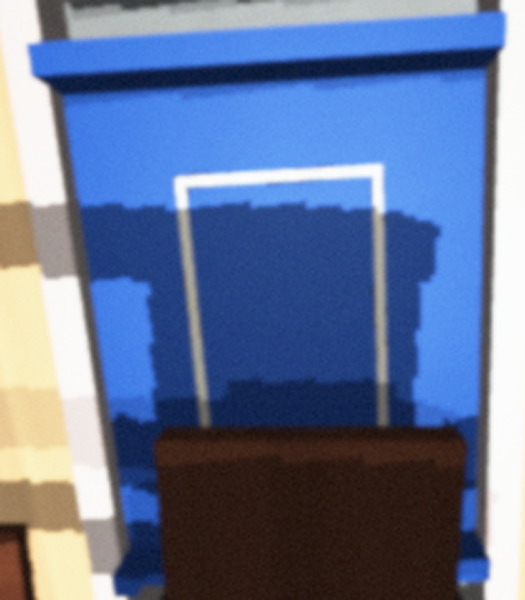

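```bash
python3 - <<'E'
from h import *
d=np.load('pics/w8.npz');P=dict(mtx=d['mtx'],R=d['R'],t=d['t'])
u=lambda c,z:unproj('wrist',c,z,P)[:2]
a,b=u((265.4,81.2),38),u((348.2,76),38); c,e=u((274.6,178),38),u((350.2,178),38)
ang=lambda v:np.degrees(np.arctan2(v[1],v[0]))
print(a,b,np.linalg.norm(a-b),c,e); print('edge',ang(b-a),'sides',ang(a-c),ang(b-e))
w1,w2=u((207,27.6),63),u((397,15.2),63);print('wall',w1,w2,ang(w2-w1),np.linalg.norm(w2-w1))
for th in (ang(b-a)+90,):
  t=np.radians(th); y=np.array([np.cos(t),np.sin(t)]); print('outline ctr',(a+b)/2-48*y,'carrier ctr from wall',(w1+w2)/2-84*y)
held('w8',(258,183),(380,183),58)
E
```

```text
[572.49836835  79.93664358] [638.23097006  76.83384675] 65.80579211495622 [567.69998414   1.10925461] [634.12303753  -5.66372126]
edge -2.702544806066228 sides 86.5165870872255 87.1493347039782
wall [543.07888127 114.27957598] [670.60180736 107.92290778] -2.8536755098376254 127.68125903289992
outline ctr [603.10143001  30.43863164] carrier ctr from wall [602.87967572  27.19466822]
  corner tool x -46.6 z -28.8
  corner tool x -46.7 z 28.8
  centre off x 1.3 z 0.0, width 57.6 skew -0.1 deg
```

```bash
python3 -c "
from h import *
plan(603,29,140,-92.8,1,n=4)"
```

```text
from [605.4 -25.4 207.6] yaw -95.9 dyaw 3.1 q6 end 6 deg n 4
[[[-13.5,16.9,-2.0],-0.014,1],[[-13.5,16.9,-1.8],-0.014,1],[[-13.5,16.9,-1.6],-0.014,1],[[-13.5,16.9,-1.4],-0.014,1]]
```

Call:
drive_tool(deltas=[[[-13.5,16.9,-2.0],-0.014,1],[[-13.5,16.9,-1.8],-0.014,1],[[-13.5,16.9,-1.6],-0.014,1],[[-11,14,-1.4],-0.014,1],[[0,0,0],0,1]])

```text
clock: 11.28
eef_pos: [600.9, 31.8, 141.5]
eef_rot: [-1.578, -0.005, -1.62]
ft_force: [-0.5, 0.1, -1.1]
grip_width: 0.691
```

```bash
python3 -c "
from h import *
plan(603,29.3,116,-92.8,1,n=3)"
```

```text
from [600.9  31.8 141.5] yaw -92.8 dyaw -0.0 q6 end 6 deg n 3
[[[0.8,8.5,0.7],0.0,1],[[0.8,8.5,0.8],0.0,1],[[0.8,8.5,0.7],0.0,1]]
```

Call:
drive_tool(deltas=[[[0.8,9,0.8],0,1],[[0.8,9,0.8],0,1],[[0.8,7,0.8],0,1],[[0,3,0],0,1],[[0,0,0],0,1]])

```text
clock: 11.7
eef_pos: [602.7, 30.3, 112.6]
eef_rot: [-1.577, -0.005, -1.619]
ft_force: [1.3, -0.1, -1.4]
grip_width: 0.689
```

```bash
python3 -c "
from h import *
snap('wrist','w9')
plan(603,29.3,110,-92.8,1,n=1)"
```

```text
from [602.8  30.3 112.9] yaw -92.8 dyaw -0.0 q6 end 6 deg n 1
[[[1.0,2.9,0.2],0.001,1]]
```

View pics/w9.png

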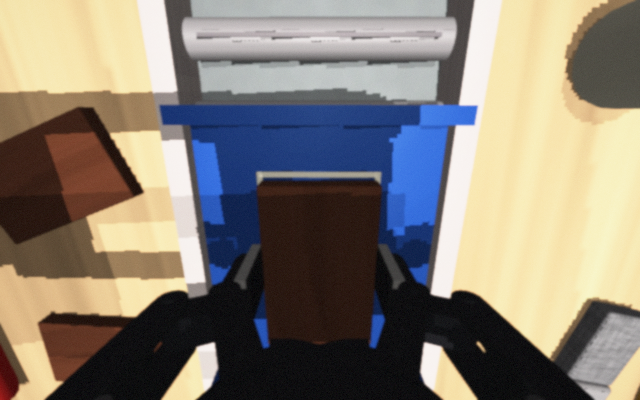

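```bash
python3 - <<'E'
from h import *
d=np.load('pics/w9.npz');P=dict(mtx=d['mtx'],R=d['R'],t=d['t'])
u=lambda c,z:unproj('wrist',c,z,P)[:2]
print('outline outer',u((256,171.5),38),u((382,171.5),38),'blank top far',u((257.5,183.5),55),u((380,183.5),55))
cv2.imwrite('pics/w9c.png',cv2.resize(d['im'][150:230,220:420],None,fx=4,fy=4,interpolation=cv2.INTER_CUBIC))
E
```

```text
outline outer [571.91582355  80.6371474 ] [638.22852573  77.51783889] blank top far [576.16648145  78.30639359] [633.77544914  75.61411037]
```

View pics/w9c.png

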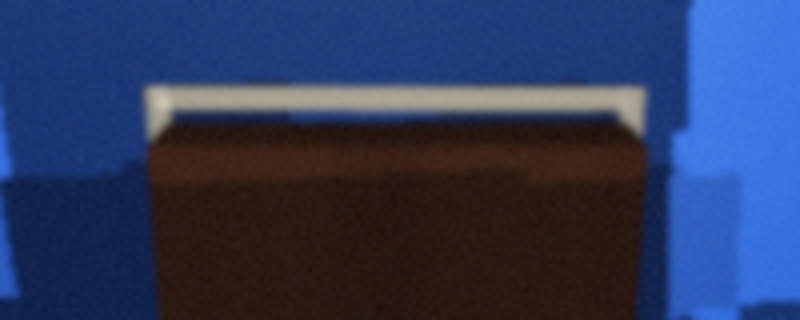

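Call:
drive_tool(deltas=[[[1,3,0.2],0,1],[[0,2,0],0,1],[[0,0,0],0,1]])

```text
clock: 12.0
eef_pos: [604.1, 28.0, 109.0]
eef_rot: [-1.574, -0.006, -1.621]
ft_force: [0.6, -0.4, -0.3]
grip_width: 0.69
```

Call:
drive_tool(deltas=[[[0,2,0],0,1],[[0,0,0],0,1]])

```text
clock: 12.17
eef_pos: [604.6, 27.7, 107.5]
eef_rot: [-1.573, -0.006, -1.621]
ft_force: [-0.4, -0.0, -0.5]
grip_width: 0.691
```

Call:
drive_tool(deltas=[[[0,0.5,0],0,1],[[0,0,0],0,-0.6],[[0,0,0],0,-1],[[0,0,0],0,-1],[[0,-10,0],0,-1]])

```text
clock: 12.58
eef_pos: [603.7, 27.8, 115.8]
eef_rot: [-1.576, -0.006, -1.621]
ft_force: [0.0, -0.2, -0.5]
grip_width: 0.998
```

Call:
drive_tool(deltas=[[[0,-25,0],0,-1],[[0,-30,0],0,-1],[[8,-20,0],0,-1],[[20,0,0],0,-1],[[0,0,0],0,-1]])

```text
clock: 13.0
eef_pos: [602.8, 0.5, 199.0]
eef_rot: [-1.574, -0.006, -1.619]
ft_force: [-0.3, 0.2, -0.3]
grip_width: 1.001
```

```bash
python3 -c "
from h import *
print(observe()['grip_width'])
snap('wrist','w10')
plan(402,216,160,-156,-1,cap=33)"
```

```text
1.0006717413506303
from [603.4   1.8 199.7] yaw -92.8 dyaw -63.2 q6 end 94 deg n 10
[[[-20.4,4.0,-21.2],0.11,-1],[[-18.0,3.9,-23.2],0.11,-1],[[-15.3,4.0,-25.1],0.11,-1],[[-12.5,4.0,-26.6],0.11,-1],[[-9.4,3.9,-27.9],0.11,-1]]
[[[-6.4,4.0,-28.7],0.11,-1],[[-3.1,4.0,-29.2],0.11,-1],[[0.0,4.0,-29.4],0.11,-1],[[3.3,3.9,-29.2],0.11,-1],[[6.5,4.0,-28.7],0.11,-1]]
```

View pics/w10.png

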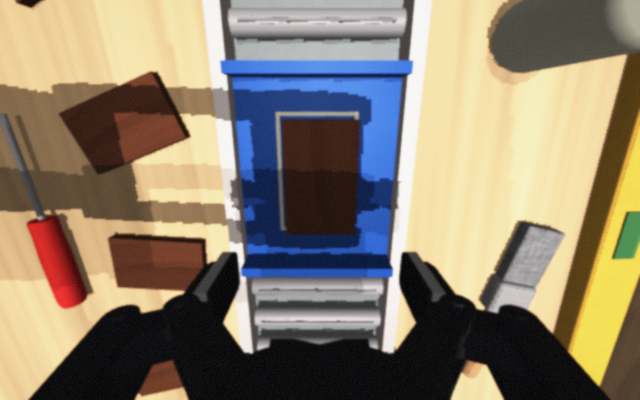

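```bash
python3 -c "
from h import *
d=np.load('pics/w10.npz')['im']
cv2.imwrite('pics/w10c.png',cv2.resize(d[50:290,210:420],None,fx=2.5,fy=2.5,interpolation=cv2.INTER_CUBIC))"
```

```text
(no output)
```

View pics/w10c.png

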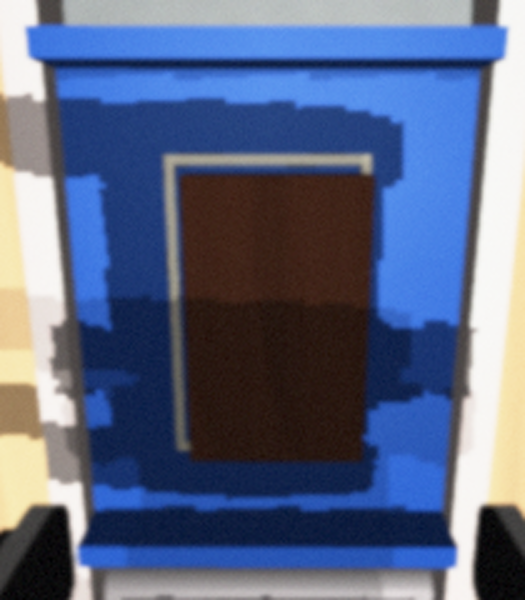

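```bash
cat >> h.py <<'E'
def cropmap(pts,x0,y0,s): return [((x+.5)/s-.5+x0,(y+.5)/s-.5+y0) for x,y in pts]
E
python3 - <<'E'
from h import *
d=np.load('pics/w10.npz');P=dict(mtx=d['mtx'],R=d['R'],t=d['t'])
o=[unproj('wrist',c,38,P)[:2] for c in cropmap([(163,153),(374,153),(177,452)],210,50,2.5)]
print('outline',o,'ctr',(o[1]+o[2])/2, np.linalg.norm(o[0]-o[1]),np.linalg.norm(o[0]-o[2]))
corners('w10',cropmap([(180,175),(374,174),(363,460),(190,460)],210,50,2.5),50)
v=o[0]-o[2];print(np.degrees(np.arctan2(v[1],v[0])))
E
```

```text
outline [array([571.73241582,  81.00228167]), array([638.32377107,  77.78398227]), array([566.72947588, -21.95001989])] ctr [602.52662347  27.91698119] 66.66907862914135 103.07378815678555
w10 ctr [605.1  25.9] sides [58.6 94.6 59.6 94.4] long dir 87.2
87.21791524743895
```

Call:
drive_tool(deltas=[[[-20.4,4.0,-21.2],0.11,-1],[[-18.0,3.9,-23.2],0.11,-1],[[-15.3,4.0,-25.1],0.11,-1],[[-12.5,4.0,-26.6],0.11,-1],[[-9.4,3.9,-27.9],0.11,-1]])

```text
clock: 13.47
eef_pos: [503.8, 109.8, 181.6]
eef_rot: [-1.564, -0.001, -2.196]
ft_force: [0.2, 0.6, -0.8]
grip_width: 1.0
```

Call:
drive_tool(deltas=[[[-6.4,4.0,-28.7],0.11,-1],[[-3.1,4.0,-29.2],0.11,-1],[[0.0,4.0,-29.4],0.11,-1],[[2,3.9,-18],0.07,-1],[[0,0,0],0,-1]])

```text
clock: 13.88
eef_pos: [424.2, 197.7, 162.9]
eef_rot: [-1.569, -0.002, -2.621]
ft_force: [0.1, -0.1, -0.0]
grip_width: 1.003
```

```bash
cat >> h.py <<'E'
def wsnap(name): 
    snap('wrist',name); s=observe(); print('width %.3f'%s['grip_width'],np.round(s['eef_pos'],1),'yaw %.1f'%np.degrees(s['eef_rot'][2]))
def zoom(name,x0,y0,x1,y1,s):
    d=np.load('pics/%s.npz'%name)['im']; cv2.imwrite('pics/%sc.png'%name,cv2.resize(d[y0:y1,x0:x1],None,fx=s,fy=s,interpolation=cv2.INTER_CUBIC))
E
python3 -c "
from h import *
wsnap('w11')
plan(402.5,217,120,-155.7,-1,cap=20)"
```

```text
width 0.999 [425.2 196.9 163.4] yaw -149.9
from [425.2 196.9 163.4] yaw -149.9 dyaw -5.8 q6 end 94 deg n 3
[[[3.2,14.5,-9.6],0.034,-1],[[3.5,14.4,-9.4],0.034,-1],[[3.8,14.5,-9.4],0.034,-1]]
```

View pics/w11.png

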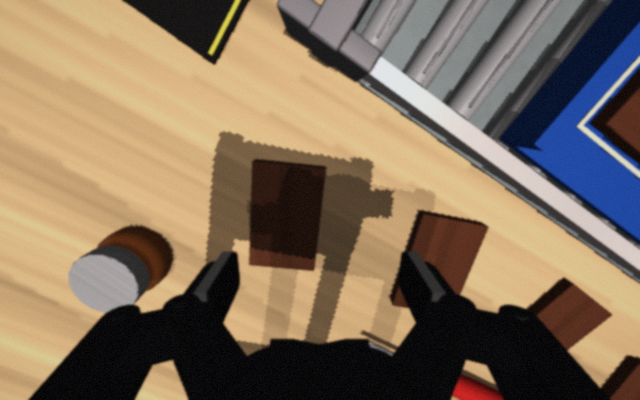

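```bash
python3 -c "
from h import *
c,a=corners('w11',[(253,160),(325,167),(313,269),(249,264)],12)
plan(c[0],c[1]-1,110,a-180,-1,n=3)"
```

```text
w11 ctr [403.2 219.4] sides [57.7 94.2 57.9 94.7] long dir 23.5
from [425.2 196.9 163.4] yaw -149.9 dyaw -6.6 q6 end 95 deg n 3
[[[2.8,17.8,-9.9],0.038,-1],[[3.1,17.8,-9.7],0.038,-1],[[3.5,17.8,-9.6],0.038,-1]]
```

Call:
drive_tool(deltas=[[[2.8,17.8,-10],0.038,-1],[[3.1,17.8,-10],0.038,-1],[[3.5,17.8,-9.6],0.038,-1],[[0,8,0],0,-1],[[0,0,0],0,-1]])

```text
clock: 14.35
eef_pos: [406.9, 218.6, 103.3]
eef_rot: [-1.566, 0.006, -2.723]
ft_force: [0.4, -0.0, 0.5]
grip_width: 1.0
```

```bash
python3 -c "
from h import *
plan(403.2,218.4,69,-156.2,-1,n=3)"
```

```text
from [406.9 218.6 103.3] yaw -156.0 dyaw -0.2 q6 end 95 deg n 3
[[[1.1,11.4,-0.4],0.001,-1],[[1.2,11.5,-0.5],0.001,-1],[[1.1,11.4,-0.4],0.001,-1]]
```

Call:
drive_tool(deltas=[[[1.5,12,-0.4],0,-1],[[1.5,12,-0.4],0,-1],[[1,8,0],0,-1],[[0,3,0],0,-1],[[0,0,0],0,-0.7]])

```text
clock: 14.77
eef_pos: [408.7, 215.6, 70.9]
eef_rot: [-1.564, 0.011, -2.715]
ft_force: [0.1, -0.1, 0.9]
grip_width: 0.883
```

Call:
drive_tool(deltas=[[[3,1,-4],0,-0.7],[[2,1,-2],0,-0.7],[[0,0,0],0,-0.7]])

```text
clock: 15.02
eef_pos: [403.1, 219.1, 70.5]
eef_rot: [-1.564, 0.013, -2.715]
ft_force: [-0.3, -0.1, -0.3]
grip_width: 0.85
```

Call:
drive_tool(deltas=[[[0,0,0],0,0],[[0,0,0],0,1],[[0,0,0],0,1],[[0,0,0],0,1]])

```text
clock: 15.35
eef_pos: [403.8, 219.9, 72.3]
eef_rot: [-1.564, 0.016, -2.714]
ft_force: [-1.0, 0.1, -0.8]
grip_width: 0.69
```

```bash
python3 -c "
from h import *
wsnap('w12')"
```

```text
width 0.685 [403.9 219.9  72.3] yaw -155.5
```

View pics/w12.png

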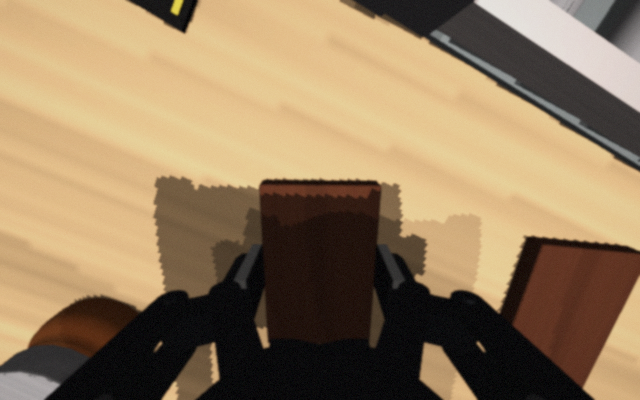

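Call:
drive_tool(deltas=[[[0,-20,0],0,1],[[0,-38,0],0,1],[[0,-35,0],0,1],[[0,-20,0],0,1]])

```text
clock: 15.73
eef_pos: [396.9, 217.8, 181.8]
eef_rot: [-1.564, 0.0, -2.714]
ft_force: [1.7, 0.2, 0.5]
grip_width: 0.682
```

```bash
python3 -c "
from h import *
plan(601,32,185,-92.8,1,cap=33)"
```

```text
from [396.9 217.8 181.8] yaw -155.5 dyaw 62.7 q6 end 6 deg n 10
[[[-10.9,-0.3,25.4],-0.109,1],[[-8.0,-0.3,26.4],-0.109,1],[[-5.1,-0.4,27.1],-0.109,1],[[-2.2,-0.3,27.5],-0.109,1],[[0.9,-0.3,27.6],-0.109,1]]
[[[3.8,-0.3,27.3],-0.109,1],[[6.8,-0.3,26.8],-0.109,1],[[9.7,-0.4,25.8],-0.109,1],[[12.4,-0.3,24.7],-0.109,1],[[15.1,-0.3,23.1],-0.109,1]]
```

Call:
drive_tool(deltas=[[[-10.9,-0.3,25.4],-0.109,1],[[-8.0,-0.3,26.4],-0.109,1],[[-5.1,-0.4,27.1],-0.109,1],[[-2.2,-0.3,27.5],-0.109,1],[[0.9,-0.3,27.6],-0.109,1]])

```text
clock: 16.15
eef_pos: [503.3, 126.9, 193.1]
eef_rot: [-1.559, 0.008, -2.144]
ft_force: [0.5, 0.5, 0.1]
grip_width: 0.683
```

Call:
drive_tool(deltas=[[[3.8,-0.3,27.3],-0.109,1],[[6.8,-0.3,26.8],-0.109,1],[[9.7,-0.4,25.8],-0.109,1],[[10,-0.3,20],-0.09,1],[[0,0,0],0,1]])

```text
clock: 16.57
eef_pos: [589.7, 51.1, 195.3]
eef_rot: [-1.555, 0.001, -1.701]
ft_force: [-0.6, 0.5, -0.2]
grip_width: 0.69
```

```bash
python3 -c "
from h import *
wsnap('w13')
plan(602.5,31,135,-92.8,1,n=3)"
```

```text
width 0.690 [588.4  52.1 194.9] yaw -97.7
from [588.4  52.1 194.9] yaw -97.7 dyaw 4.9 q6 end 6 deg n 3
[[[6.4,20.0,5.6],-0.029,1],[[6.5,19.9,5.4],-0.029,1],[[6.6,20.0,5.2],-0.029,1]]
```

View pics/w13.png

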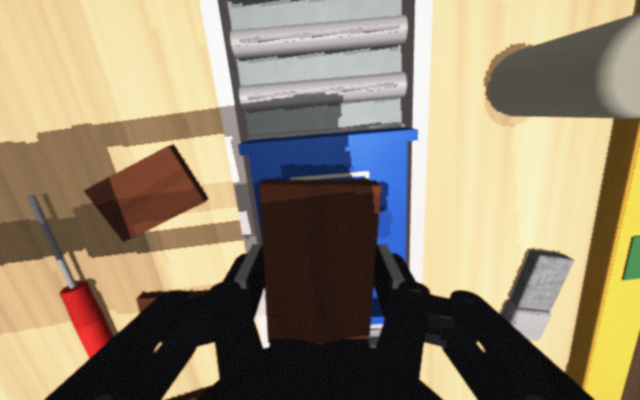

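Call:
drive_tool(deltas=[[[6.4,18,5.0],-0.029,1],[[6.5,18,4.5],-0.029,1],[[6.5,16,4],-0.029,1],[[0,4,0],0,1],[[0,0,0],0,1]])

```text
clock: 17.03
eef_pos: [598.9, 33.6, 137.3]
eef_rot: [-1.558, 0.002, -1.625]
ft_force: [-0.5, -0.1, -1.3]
grip_width: 0.687
```

```bash
python3 -c "
from h import *
wsnap('w14')
plan(602.5,29.5,126,-92.8,1,n=2)"
```

```text
width 0.690 [598.8  33.7 137.5] yaw -93.1
from [598.8  33.7 137.5] yaw -93.1 dyaw 0.3 q6 end 6 deg n 2
[[[2.0,5.8,2.0],-0.002,1],[[2.0,5.7,1.9],-0.002,1]]
```

View pics/w14.png

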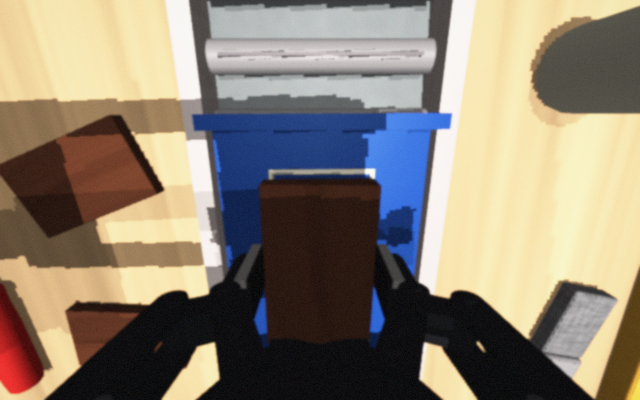

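Call:
drive_tool(deltas=[[[2.2,6,2.2],-0.002,1],[[2,4,2],-0.002,1],[[0,2,0],0,1],[[0,0,0],0,1]])

```text
clock: 17.42
eef_pos: [603.8, 31.1, 127.8]
eef_rot: [-1.554, 0.002, -1.621]
ft_force: [-0.0, -1.0, -0.7]
grip_width: 0.688
```

```bash
python3 -c "
from h import *
plan(602.5,29.5,122.5,-92.8,1,n=1)"
```

```text
from [603.8  31.1 127.8] yaw -92.9 dyaw 0.1 q6 end 6 deg n 1
[[[1.7,5.3,-1.2],-0.002,1]]
```

Call:
drive_tool(deltas=[[[2,3,-1.2],0,1],[[0,2,0],0,1],[[0,1,0],0,1],[[0,0,0],0,1]])

```text
clock: 17.75
eef_pos: [603.1, 29.3, 122.5]
eef_rot: [-1.552, 0.003, -1.622]
ft_force: [-0.1, -0.1, -0.7]
grip_width: 0.686
```

Call:
drive_tool(deltas=[[[0,0.5,0],0,1],[[0,0,0],0,-0.6],[[0,0,0],0,-1],[[0,0,0],0,-1],[[0,-10,0],0,-1]])

```text
clock: 18.17
eef_pos: [601.9, 29.3, 130.6]
eef_rot: [-1.555, 0.003, -1.622]
ft_force: [0.5, 0.7, -1.1]
grip_width: 0.999
```

Call:
drive_tool(deltas=[[[0,-25,0],0,-1],[[0,-30,0],0,-1],[[8,-10,0],0,-1],[[20,0,0],0,-1],[[0,0,0],0,-1]])

```text
clock: 18.58
eef_pos: [600.2, 0.6, 203.2]
eef_rot: [-1.552, 0.002, -1.619]
ft_force: [0.1, -0.1, -0.1]
grip_width: 1.005
```

```bash
python3 -c "
from h import *
wsnap('w15'); zoom('w15',210,50,420,290,2.5)
plan(429.5,73,160,-161.5,-1,cap=33)"
```

```text
width 0.999 [600.4   1.9 203.4] yaw -92.8
from [600.4   1.9 203.4] yaw -92.8 dyaw -68.7 q6 end 81 deg n 10
[[[-6.3,4.3,-17.4],0.12,-1],[[-4.1,4.4,-18.1],0.12,-1],[[-1.9,4.3,-18.4],0.12,-1],[[0.2,4.4,-18.5],0.12,-1],[[2.5,4.3,-18.3],0.12,-1]]
[[[4.7,4.3,-17.9],0.12,-1],[[6.7,4.4,-17.3],0.12,-1],[[8.8,4.3,-16.2],0.12,-1],[[10.7,4.4,-15.2],0.12,-1],[[12.4,4.3,-13.7],0.12,-1]]
```

View pics/w15c.png

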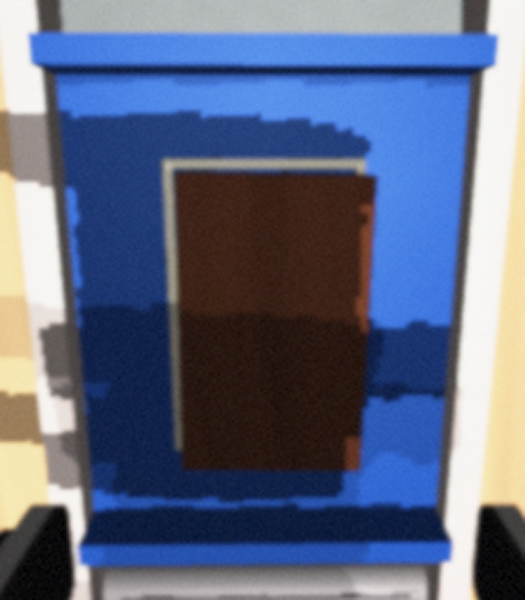

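```bash
python3 - <<'E'
from h import *
corners('w15',cropmap([(175,171),(366,175),(357,470),(183,470)],210,50,2.5),62)
d=np.load('pics/w15.npz');P=dict(mtx=d['mtx'],R=d['R'],t=d['t'])
o=[unproj('wrist',c,38,P)[:2] for c in cropmap([(162,158),(367,158),(176,452)],210,50,2.5)]
print('outline ctr',(o[1]+o[2])/2)
E
```

```text
w15 ctr [603.8  27.4] sides [55.8 94.8 58.1 95.4] long dir 87.0
outline ctr [602.42562998  27.70638817]
```

Call:
drive_tool(deltas=[[[-6.3,4.3,-17.4],0.12,-1],[[-4.1,4.4,-18.1],0.12,-1],[[-1.9,4.3,-18.4],0.12,-1],[[0.2,4.4,-18.5],0.12,-1],[[2.5,4.3,-18.3],0.12,-1]])

```text
clock: 19.05
eef_pos: [515.8, 37.5, 180.7]
eef_rot: [-1.553, 0.017, -2.241]
ft_force: [-0.1, -0.2, 0.3]
grip_width: 1.001
```

Call:
drive_tool(deltas=[[[4.7,4.3,-17.9],0.12,-1],[[6.7,4.4,-17.3],0.12,-1],[[8.8,4.3,-16.2],0.12,-1],[[8,4.4,-10],0.09,-1],[[0,0,0],0,-1]])

```text
clock: 19.47
eef_pos: [445.8, 68.1, 157.7]
eef_rot: [-1.567, 0.018, -2.716]
ft_force: [-0.7, -0.1, -0.4]
grip_width: 0.995
```

```bash
python3 -c "
from h import *
wsnap('w16')"
```

```text
width 0.997 [447.   67.8 158.3] yaw -155.3
```

View pics/w16.png

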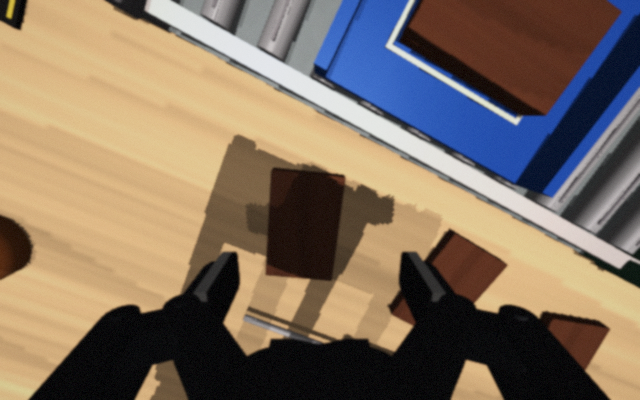

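Second blank is within about 1.5 mm of the outline centre. The third blank is seen with corners (273,169), (344,175), (331,279), (267,273).

```bash
python3 -c "
from h import *
c,a=corners('w16',[(273,169),(344,175),(331,279),(267,273)],12)
plan(c[0],c[1],100,a-180,-1,n=3)"
```

```text
w16 ctr [431.   75.6] sides [56.4 94.7 57.1 93.4] long dir 18.6
from [447.   67.8 158.3] yaw -155.3 dyaw -6.1 q6 end 81 deg n 3
[[[3.7,19.4,-4.6],0.035,-1],[[3.9,19.5,-4.4],0.035,-1],[[4.1,19.4,-4.3],0.035,-1]]
```

Call:
drive_tool(deltas=[[[4.3,18,-4.6],0.035,-1],[[4.3,18,-4.6],0.035,-1],[[4.5,18,-4.5],0.035,-1],[[1,6,0],0,-1],[[0,0,0],0,-1]])

```text
clock: 19.93
eef_pos: [435.2, 75.0, 99.9]
eef_rot: [-1.565, 0.029, -2.802]
ft_force: [-0.2, -0.0, 0.2]
grip_width: 1.001
```

```bash
python3 -c "
from h import *
plan(430.5,75,69,-161.4,-1,n=3)"
```

```text
from [435.2  75.   99.9] yaw -160.6 dyaw -0.8 q6 end 81 deg n 3
[[[1.5,10.3,-0.5],0.005,-1],[[1.4,10.3,-0.5],0.005,-1],[[1.5,10.3,-0.5],0.005,-1]]
```

```bash
cat >> h.py <<'E'
from scipy.spatial.transform import Rotation as Ro
def plan(x,y,z,yawdeg,jaw,n=None,quiet=False,cap=40):
    s,p,yaw=state(); T=np.array([x,y,z],float); R=Ro.from_euler('xyz',s['eef_rot'])
    dyaw=np.radians(yawdeg)-yaw; dyaw=(dyaw+np.pi)%(2*np.pi)-np.pi
    q6t=s['joints'][5]+(np.arctan2(y,x)-s['joints'][0])-dyaw; d=T-p
    if n is None: n=max(1,int(np.ceil(max(np.linalg.norm(d)/cap,abs(dyaw)/0.12))))
    rows=[]; pos=p.copy()
    for i in range(n):
        r=np.round(R.inv().apply(p+d*(i+1)/n-pos),1); st=round(float(-dyaw/n),3)
        pos=pos+R.apply(r); R=R*Ro.from_rotvec([0,st,0]); rows.append([r.tolist(),st,jaw])
    print('from',np.round(p,1),'yaw %.1f'%np.degrees(yaw),'tilt x %.3f y %.3f'%tuple(Ro.from_euler('xyz',s['eef_rot']).apply([0,1,0])[:2]),'dyaw %.1f q6 end %.0f deg'%(np.degrees(dyaw),np.degrees(q6t)),'n',n)
    for i in range(0,n,5): print(str(rows[i:i+5]).replace(' ',''))
E
python3 -c "
from h import *
plan(430.5,75,69,-161.4,-1,n=3)"
```

```text
from [435.2  75.   99.9] yaw -160.6 tilt x 0.029 y 0.004 dyaw -0.8 q6 end 81 deg n 3
[[[1.8,10.3,-0.6],0.005,-1],[[1.7,10.2,-0.5],0.005,-1],[[1.8,10.3,-0.6],0.005,-1]]
```

Call:
drive_tool(deltas=[[[2.5,11,-0.6],0.005,-1],[[2.5,10,-0.6],0.005,-1],[[2,8,-0.5],0,-1],[[0,3,0],0,-0.8],[[0,0,0],0,-0.7]])

```text
clock: 20.35
eef_pos: [433.5, 73.5, 69.7]
eef_rot: [-1.563, 0.034, -2.804]
ft_force: [0.6, 0.1, -0.5]
grip_width: 0.855
```

```bash
python3 -c "
from h import *
plan(429,75,69,-161.4,-1,n=1)"
```

```text
from [433.5  73.5  69.7] yaw -160.6 tilt x 0.034 y 0.004 dyaw -0.8 q6 end 81 deg n 1
[[[3.8,0.5,-2.9],0.013,-1]]
```

Call:
drive_tool(deltas=[[[4.5,1,-3.5],0.01,-0.7],[[1,0,-1],0,0],[[0,0,0],0,1],[[0,0,0],0,1],[[0,0,0],0,1]])

```text
clock: 20.77
eef_pos: [427.7, 76.2, 70.4]
eef_rot: [-1.563, 0.036, -2.814]
ft_force: [0.3, 0.4, 0.1]
grip_width: 0.688
```

Call:
drive_tool(deltas=[[[1,-20,0],0,1],[[1,-38,0],0,1],[[1,-38,0],0,1],[[1,-38,0],0,1],[[0,-10,0],0,1]])

```text
clock: 21.18
eef_pos: [414.1, 74.2, 215.3]
eef_rot: [-1.566, 0.026, -2.813]
ft_force: [1.0, -1.7, 0.1]
grip_width: 0.688
```

```bash
python3 -c "
from h import *
wsnap('w17')
plan(601,32,195,-92.8,1,cap=33)"
```

```text
width 0.688 [414.5  74.2 215.4] yaw -161.2
from [414.5  74.2 215.4] yaw -161.2 tilt x 0.027 y 0.004 dyaw 68.4 q6 end 6 deg n 10
[[[-16.2,2.5,10.0],-0.119,1],[[-14.9,2.6,11.9],-0.119,1],[[-13.5,2.5,13.5],-0.119,1],[[-11.7,2.5,15.1],-0.119,1],[[-9.8,2.5,16.3],-0.119,1]]
[[[-7.8,2.6,17.4],-0.119,1],[[-5.8,2.5,18.2],-0.119,1],[[-3.5,2.5,18.7],-0.119,1],[[-1.2,2.6,19.0],-0.119,1],[[1.0,2.5,19.0],-0.119,1]]
```

View pics/w17.png

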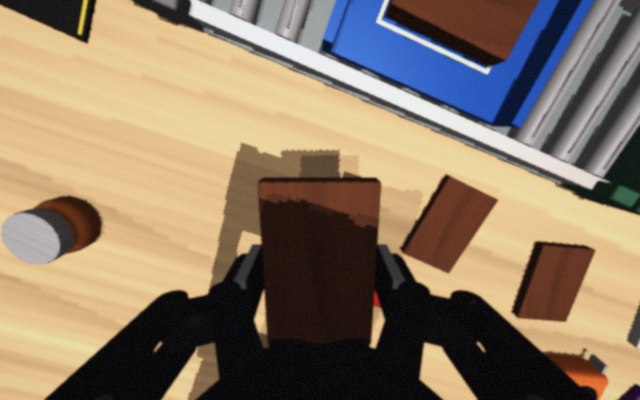

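Call:
drive_tool(deltas=[[[-16.2,2.5,10.0],-0.119,1],[[-14.9,2.6,11.9],-0.119,1],[[-13.5,2.5,13.5],-0.119,1],[[-11.7,2.5,15.1],-0.119,1],[[-9.8,2.5,16.3],-0.119,1]])

```text
clock: 21.65
eef_pos: [510.1, 54.0, 206.7]
eef_rot: [-1.547, 0.023, -2.195]
ft_force: [0.1, -0.3, -0.3]
grip_width: 0.691
```

Call:
drive_tool(deltas=[[[-7.8,2.6,17.4],-0.119,1],[[-5.8,2.5,18.2],-0.119,1],[[-3.5,2.5,18.7],-0.119,1],[[-1,2.6,15],-0.11,1],[[0,0,0],0,1]])

```text
clock: 22.07
eef_pos: [585.4, 38.6, 192.6]
eef_rot: [-1.543, 0.008, -1.698]
ft_force: [1.0, -0.4, -1.0]
grip_width: 0.688
```

```bash
python3 -c "
from h import *
wsnap('w18')
plan(602,30,145,-92.8,1,n=3)"
```

```text
width 0.691 [584.2  38.9 192.4] yaw -97.7
from [584.2  38.9 192.4] yaw -97.7 tilt x 0.027 y 0.004 dyaw 4.9 q6 end 6 deg n 3
[[[2.3,15.9,5.9],-0.028,1],[[2.4,16.0,5.8],-0.028,1],[[2.6,15.9,5.7],-0.028,1]]
```

Call:
drive_tool(deltas=[[[2.3,14,5.9],-0.03,1],[[2.4,14,5.8],-0.03,1],[[2.6,14,5],-0.027,1],[[1,4,0],0,1],[[0,0,0],0,1]])

```text
clock: 22.53
eef_pos: [598.0, 30.0, 143.7]
eef_rot: [-1.548, 0.006, -1.631]
ft_force: [0.2, -0.4, 0.2]
grip_width: 0.692
```

```bash
python3 -c "
from h import *
wsnap('w19')
plan(601,29,137,-92.8,1,n=2)"
```

```text
width 0.684 [597.9  30.1 143.9] yaw -93.4
from [597.9  30.1 143.9] yaw -93.4 tilt x 0.023 y 0.005 dyaw 0.6 q6 end 5 deg n 2
[[[0.5,3.5,1.5],-0.006,1],[[0.5,3.4,1.5],-0.006,1]]
```

View pics/w19.png

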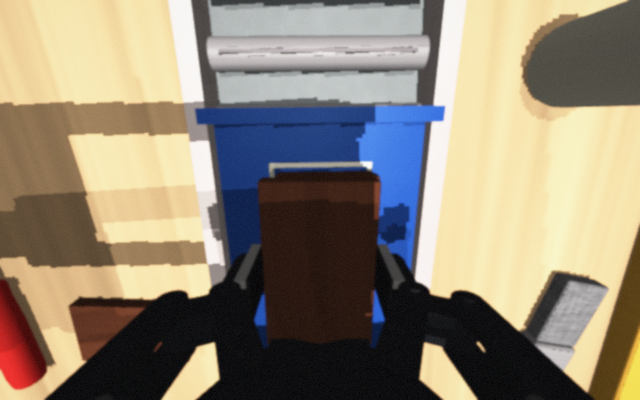

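```bash
python3 -c "
from h import *
for n in ('w17','w18','w19'): zoom(n,240,150,400,240,4)
a=[cv2.imread('pics/%sc.png'%n)[::2,::2] for n in ('w17','w18','w19')]
cv2.imwrite('pics/cmp.png',np.vstack(a))
held('w19',(258,176),(379,176),58)"
```

```text
corner tool x -50.8 z -26.5
  corner tool x -50.5 z 30.3
  centre off x -2.6 z 1.9, width 56.8 skew 0.3 deg
```

View pics/cmp.png

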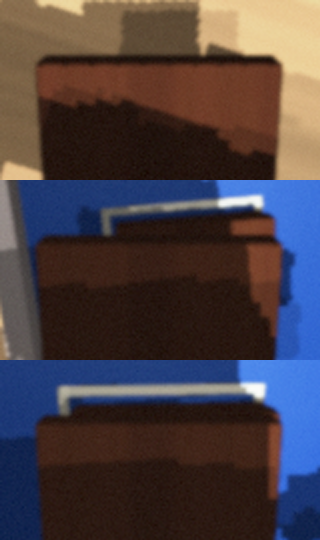

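Call:
drive_tool(deltas=[[[1,4,2],-0.006,1],[[1,3,1.5],-0.006,1],[[0.5,2,0],0,1],[[0,0,0],0,1]])

```text
clock: 22.92
eef_pos: [601.6, 28.0, 137.0]
eef_rot: [-1.545, 0.006, -1.622]
ft_force: [0.7, -0.4, -0.4]
grip_width: 0.688
```

```bash
python3 -c "
from h import *
plan(601,28.3,133,-92.8,1,n=1)"
```

```text
from [601.6  28.  137. ] yaw -92.9 tilt x 0.026 y 0.005 dyaw 0.1 q6 end 5 deg n 1
[[[-0.2,4.0,-0.7],-0.002,1]]
```

Call:
drive_tool(deltas=[[[0,3,-1.2],0,1],[[0,2,-0.5],0,1],[[0,0,0],0,1]])

```text
clock: 23.17
eef_pos: [600.7, 28.1, 133.0]
eef_rot: [-1.543, 0.006, -1.622]
ft_force: [-0.7, -0.8, 1.1]
grip_width: 0.688
```

Contact. Release and rise.

Call:
drive_tool(deltas=[[[0,0,0],0,-0.6],[[0,0,0],0,-1],[[0,-2,0],0,-1],[[0,-15,0],0,-1],[[0,-38,0],0,-1]])

```text
clock: 23.58
eef_pos: [594.2, 28.1, 180.4]
eef_rot: [-1.557, 0.006, -1.623]
ft_force: [1.1, 0.4, -0.7]
grip_width: 1.001
```

Call:
drive_tool(deltas=[[[0,-38,0],0,-1],[[10,-38,0],0,-1],[[20,0,0],0,-1]])

```text
clock: 23.83
eef_pos: [592.8, 0.1, 265.8]
eef_rot: [-1.551, 0.007, -1.619]
ft_force: [1.5, -0.0, 2.2]
grip_width: 0.998
```

```bash
python3 -c "
from h import *
wsnap('w20'); zoom('w20',210,30,420,270,2.5)
plan(429,-70,165,174,-1,cap=33)"
```

```text
width 0.999 [591.8  -3.9 262.4] yaw -92.9
from [591.8  -3.9 262.4] yaw -92.9 tilt x 0.017 y 0.004 dyaw -93.1 q6 end 87 deg n 14
[[[5.3,6.7,-11.5],0.116,-1],[[6.7,6.8,-10.8],0.116,-1],[[7.8,6.7,-10.0],0.116,-1],[[8.9,6.8,-8.9],0.116,-1],[[9.9,6.7,-7.9],0.116,-1]]
[[[10.8,6.8,-6.7],0.116,-1],[[11.5,6.7,-5.4],0.116,-1],[[12.0,6.7,-4.1],0.116,-1],[[12.4,6.8,-2.6],0.116,-1],[[12.6,6.7,-1.2],0.116,-1]]
[[[12.6,6.8,0.3],0.116,-1],[[12.6,6.7,1.8],0.116,-1],[[12.2,6.8,3.2],0.116,-1],[[11.9,6.7,4.6],0.116,-1]]
```

View pics/w20c.png

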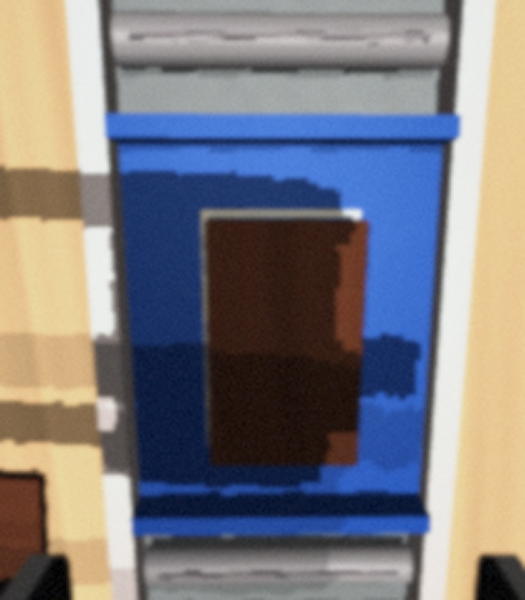

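```bash
python3 - <<'E'
from h import *
corners('w20',cropmap([(206,220),(367,222),(357,465),(211,466)],210,30,2.5),74)
d=np.load('pics/w20.npz');P=dict(mtx=d['mtx'],R=d['R'],t=d['t'])
o=[unproj('wrist',c,38,P)[:2] for c in cropmap([(200,210),(363,210)],210,30,2.5)]
print(o, (o[0]+o[1])/2-51*np.array([np.cos(np.radians(87.2)),np.sin(np.radians(87.2))]))
E
```

```text
w20 ctr [603.1  27.6] sides [58.4 94.1 58.9 94.8] long dir 86.9
[array([571.62756321,  80.3359057 ]), array([638.50622062,  77.08751856])] [602.57555366  27.77259913]
```

Call:
drive_tool(deltas=[[[5.3,6.7,-11.5],0.116,-1],[[6.7,6.8,-10.8],0.116,-1],[[7.8,6.7,-10.0],0.116,-1],[[8.9,6.8,-8.9],0.116,-1],[[9.9,6.7,-7.9],0.116,-1]])

```text
clock: 24.3
eef_pos: [535.8, -29.6, 233.1]
eef_rot: [-1.549, 0.02, -2.222]
ft_force: [0.5, 0.4, -0.0]
grip_width: 1.001
```

Call:
drive_tool(deltas=[[[10.8,6.8,-6.7],0.116,-1],[[11.5,6.7,-5.4],0.116,-1],[[12.0,6.7,-4.1],0.116,-1],[[12.4,6.8,-2.6],0.116,-1],[[12.6,6.7,-1.2],0.116,-1]])

```text
clock: 24.72
eef_pos: [474.9, -52.3, 197.6]
eef_rot: [-1.563, 0.031, -2.833]
ft_force: [0.3, -0.4, -0.2]
grip_width: 1.0
```

Call:
drive_tool(deltas=[[[12.6,6.8,0.3],0.116,-1],[[12.6,6.7,1.8],0.116,-1],[[8,6.8,3.2],0.1,-1],[[0,0,0],0,-1]])

```text
clock: 25.05
eef_pos: [440.1, -64.9, 174.7]
eef_rot: [-1.574, 0.031, 3.094]
ft_force: [-0.2, 0.5, -0.4]
grip_width: 0.995
```

```bash
python3 -c "
from h import *
wsnap('w21')"
```

```text
width 1.001 [441.  -64.8 175.5] yaw 177.6
```

View pics/w21.png

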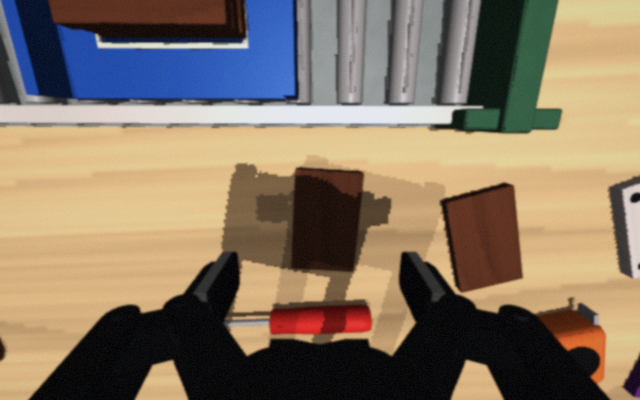

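```bash
python3 -c "
from h import *
c,a=corners('w21',[(296,168),(363,171),(354,271),(292,265)],12)
plan(c[0]-2,c[1],100,a-180,-1,n=3)"
```

```text
w21 ctr [429.7 -69.4] sides [57.2 96.  59.1 92.4] long dir -5.8
from [441.  -64.8 175.5] yaw 177.6 tilt x 0.032 y 0.002 dyaw -3.4 q6 end 86 deg n 3
[[[5.2,25.0,1.8],0.02,-1],[[5.1,25.0,1.9],0.02,-1],[[5.1,25.1,2.0],0.02,-1]]
```

Call:
drive_tool(deltas=[[[5.5,22,1.8],0.02,-1],[[5.5,22,1.9],0.02,-1],[[5.3,22,2.0],0.02,-1],[[2,10,0],0,-1]])

```text
clock: 25.43
eef_pos: [431.7, -70.2, 104.1]
eef_rot: [-1.574, 0.047, 3.054]
ft_force: [-1.5, 0.5, -0.6]
grip_width: 0.999
```

```bash
python3 -c "
from h import *
plan(427.5,-69.5,69,174.2,-1,n=2)"
```

```text
from [431.7 -70.2 104.1] yaw 175.0 tilt x 0.047 y -0.001 dyaw -0.8 q6 end 86 deg n 2
[[[2.9,17.4,-0.1],0.007,-1],[[3.0,17.5,-0.2],0.007,-1]]
```

Call:
drive_tool(deltas=[[[0,-41,0],0,-1],[[0,-41,0],0,-1],[[0,-41,0],0,-1],[[0,-41,0],0,-1],[[0,-41,0],0,-1]])

```text
clock: 25.85
eef_pos: [417.5, -67.1, 301.4]
eef_rot: [-1.58, 0.016, 3.074]
ft_force: [1.5, -0.1, 0.1]
grip_width: 1.002
```

Call:
drive_tool(deltas=[[[0,0,0],0,-1],[[0,0,0],0,-1]])

```text
clock: 26.02
eef_pos: [422.0, -67.6, 314.8]
eef_rot: [-1.576, 0.035, 3.082]
ft_force: [-0.3, 0.2, -0.5]
grip_width: 1.0
```

Call:
drive_tool(deltas=[[[0,12,0],0,-1],[[0,12,0],0,-1],[[0,12,0],0,-1],[[0,12,0],0,-1],[[0,12,0],0,-1]])

```text
clock: 26.43
eef_pos: [426.4, -67.0, 251.9]
eef_rot: [-1.575, 0.04, 3.091]
ft_force: [-0.3, -0.3, 0.2]
grip_width: 1.002
```

Call:
drive_tool(deltas=[[[0,12,0],0,-1],[[0,12,0],0,-1],[[0,12,0],0,-1],[[0,12,0],0,-1],[[0,12,0],0,-1]])

```text
clock: 26.85
eef_pos: [422.0, -64.2, 174.4]
eef_rot: [-1.58, 0.021, 3.097]
ft_force: [0.5, -1.0, 0.1]
grip_width: 0.999
```

Call:
drive_tool(deltas=[[[0,12,0],0,-1],[[0,12,0],0,-1],[[0,12,0],0,-1],[[0,12,0],0,-1]])

```text
clock: 27.18
eef_pos: [415.7, -61.1, 112.6]
eef_rot: [-1.584, 0.006, 3.102]
ft_force: [-0.7, 0.5, 0.4]
grip_width: 1.005
```

Call:
drive_tool(deltas=[[[0,0,0],0,-1],[[0,0,0],0,-1]])

```text
clock: 27.35
eef_pos: [410.4, -59.4, 105.3]
eef_rot: [-1.587, -0.007, 3.104]
ft_force: [1.3, 0.7, -0.0]
grip_width: 0.999
```

```bash
python3 -c "
from h import *
plan(430,-69.5,90,174.2,-1,n=3)"
```

```text
from [410.4 -59.4 105.3] yaw 177.8 tilt x -0.006 y 0.016 dyaw -3.6 q6 end 86 deg n 3
[[[-6.7,5.0,3.2],0.021,-1],[[-6.7,5.0,3.1],0.021,-1],[[-6.9,5.0,2.9],0.021,-1]]
```

Call:
drive_tool(deltas=[[[-7,5,3.2],0.021,-1],[[-7,5,3.2],0.021,-1],[[-5,5,3],0.021,-1],[[0,0,0],0,-1]])

```text
clock: 27.68
eef_pos: [426.5, -68.7, 86.9]
eef_rot: [-1.587, -0.013, 3.041]
ft_force: [0.3, 0.9, 0.1]
grip_width: 1.001
```

```bash
python3 -c "
from h import *
plan(429.7,-69.5,70,174.2,-1,n=2)"
```

```text
from [426.5 -68.7  86.9] yaw 174.2 tilt x -0.012 y 0.018 dyaw -0.0 q6 end 86 deg n 2
[[[-1.7,8.4,0.4],0.0,-1],[[-1.8,8.4,0.4],0.0,-1]]
```

Call:
drive_tool(deltas=[[[-2.5,9,0.4],0,-1],[[-2.5,6,0.4],0,-0.8],[[-1,2,0],0,-0.7],[[0,0,0],0,-0.6]])

```text
clock: 28.02
eef_pos: [432.0, -69.4, 69.6]
eef_rot: [-1.588, -0.014, 3.044]
ft_force: [-0.8, -0.7, -0.3]
grip_width: 0.802
```

```bash
python3 -c "
from h import *
plan(430,-69.5,69.5,174.2,-1,n=1)"
```

```text
from [432.  -69.4  69.6] yaw 174.4 tilt x -0.012 y 0.018 dyaw -0.2 q6 end 86 deg n 1
[[[2.0,0.1,0.2],0.004,-1]]
```

Call:
drive_tool(deltas=[[[1,0,0],0,0],[[0,0,0],0,1],[[0,0,0],0,1],[[0,0,0],0,1]])

```text
clock: 28.35
eef_pos: [431.3, -69.2, 71.1]
eef_rot: [-1.588, -0.013, 3.046]
ft_force: [0.5, -0.1, 0.2]
grip_width: 0.686
```

```bash
python3 -c "
from h import *
wsnap('w22')"
```

```text
width 0.688 [431.3 -69.2  71.1] yaw 174.5
```

Call:
drive_tool(deltas=[[[0,-20,0],0,1],[[0,-35,0],0,1],[[0,-35,0],0,1],[[0,-35,0],0,1],[[0,-5,0],0,1]])

```text
clock: 28.82
eef_pos: [428.7, -70.4, 202.2]
eef_rot: [-1.589, -0.023, 3.046]
ft_force: [0.5, -0.0, 0.5]
grip_width: 0.689
```

```bash
python3 -c "
from h import *
print(observe()['grip_width'])
plan(600,32,205,-92.8,1,cap=33)"
```

```text
0.6888741235104398
from [428.7 -70.4 202.2] yaw 174.5 tilt x -0.021 y 0.021 dyaw 92.7 q6 end 6 deg n 14
[[[-11.5,-0.3,-8.5],-0.116,1],[[-12.3,-0.3,-7.0],-0.116,1],[[-13.1,-0.3,-5.6],-0.116,1],[[-13.7,-0.3,-4.1],-0.116,1],[[-14.1,-0.3,-2.4],-0.116,1]]
[[[-14.2,-0.3,-0.8],-0.116,1],[[-14.2,-0.3,0.9],-0.116,1],[[-14.0,-0.4,2.5],-0.116,1],[[-13.7,-0.3,4.1],-0.116,1],[[-13.1,-0.3,5.7],-0.116,1]]
[[[-12.3,-0.3,7.1],-0.116,1],[[-11.4,-0.3,8.5],-0.116,1],[[-10.4,-0.3,9.8],-0.116,1],[[-9.2,-0.3,10.9],-0.116,1]]
```

View pics/w22.png

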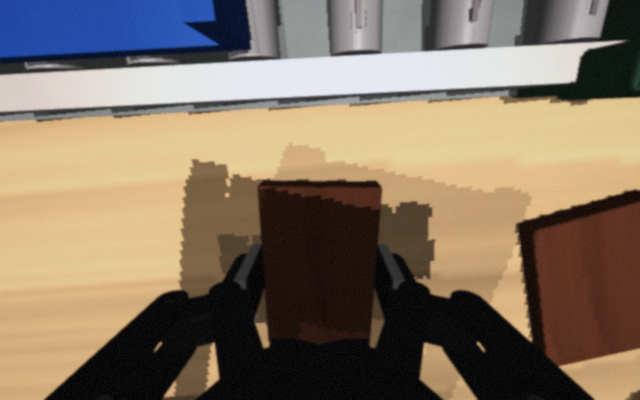

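Call:
drive_tool(deltas=[[[-11.5,-0.3,-8.5],-0.116,1],[[-12.3,-0.3,-7.0],-0.116,1],[[-13.1,-0.3,-5.6],-0.116,1],[[-13.7,-0.3,-4.1],-0.116,1],[[-14.1,-0.3,-2.4],-0.116,1]])

```text
clock: 29.23
eef_pos: [492.7, -34.1, 208.4]
eef_rot: [-1.592, -0.002, -2.64]
ft_force: [-0.4, -0.6, -0.4]
grip_width: 0.692
```

Call:
drive_tool(deltas=[[[-14.2,-0.3,-0.8],-0.116,1],[[-14.2,-0.3,0.9],-0.116,1],[[-14.0,-0.4,2.5],-0.116,1],[[-13.7,-0.3,4.1],-0.116,1],[[-13.1,-0.3,5.7],-0.116,1]])

```text
clock: 29.65
eef_pos: [554.9, 6.5, 207.9]
eef_rot: [-1.591, 0.01, -2.03]
ft_force: [-0.5, -0.0, -0.2]
grip_width: 0.687
```

Call:
drive_tool(deltas=[[[-12.3,-0.3,7.1],-0.116,1],[[-11.4,-0.3,8.5],-0.116,1],[[-9,-0.3,8],-0.1,1],[[0,0,0],0,1]])

```text
clock: 29.98
eef_pos: [590.6, 32.0, 206.7]
eef_rot: [-1.588, 0.017, -1.673]
ft_force: [-0.4, 0.7, -1.2]
grip_width: 0.69
```

```bash
python3 -c "
from h import *
wsnap('w23')
plan(603,29.5,157,-92.8,1,n=3)"
```

```text
width 0.690 [589.8  31.5 206.4] yaw -96.2
from [589.8  31.5 206.4] yaw -96.2 tilt x -0.016 y 0.018 dyaw 3.4 q6 end 5 deg n 3
[[[0.5,16.4,4.8],-0.02,1],[[0.5,16.4,4.7],-0.02,1],[[0.7,16.4,4.7],-0.02,1]]
```

View pics/w23.png

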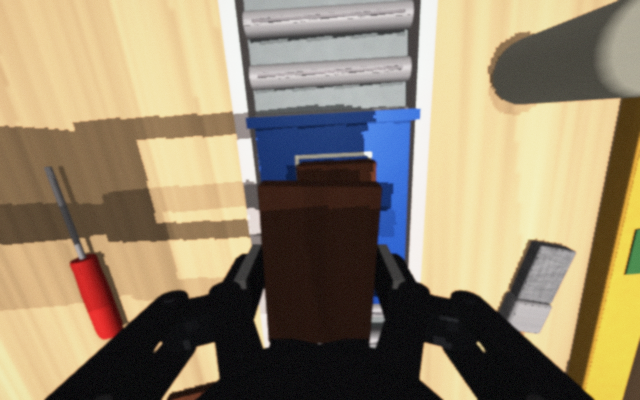

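Call:
drive_tool(deltas=[[[1,14,5.2],-0.022,1],[[1,14,5],-0.022,1],[[1,14,4.7],-0.02,1],[[0,4,0],0,1],[[0,0,0],0,1]])

```text
clock: 30.45
eef_pos: [602.0, 26.3, 156.7]
eef_rot: [-1.59, 0.016, -1.625]
ft_force: [-0.2, -0.5, -0.1]
grip_width: 0.688
```

```bash
python3 -c "
from h import *
wsnap('w24'); zoom('w24',220,130,420,230,4)
plan(603.8,28.2,149,-92.8,1,n=2)"
```

```text
width 0.689 [601.8  26.3 156.8] yaw -93.1
from [601.8  26.3 156.8] yaw -93.1 tilt x -0.019 y 0.017 dyaw 0.3 q6 end 5 deg n 2
[[[-1.0,3.9,1.0],-0.003,1],[[-0.9,3.9,1.1],-0.003,1]]
```

View pics/w24c.png

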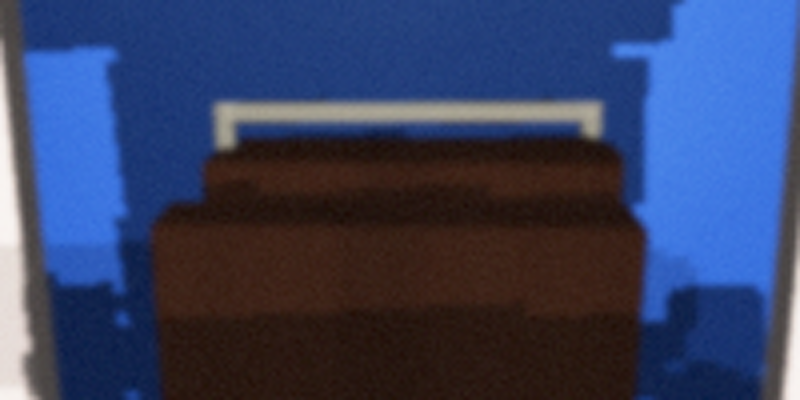

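```bash
cat >> h.py <<'E'
def heldw(name,cL,cR,ztop,ang=87.2):
    d=np.load('pics/%s.npz'%name);P=dict(mtx=d['mtx'],R=d['R'],t=d['t'])
    a=unproj('wrist',cL,ztop,P)[:2]; b=unproj('wrist',cR,ztop,P)[:2]; e=b-a
    t=np.radians(ang); print('held plate ctr',np.round((a+b)/2-48*np.array([np.cos(t),np.sin(t)]),1),'edge %.1f wid %.1f'%(np.degrees(np.arctan2(e[1],e[0])),np.linalg.norm(e)))
E
python3 -c "
from h import *
heldw('w24',*cropmap([(153,220),(645,228)],220,130,4),97.7)
heldw('w24',*cropmap([(205,160),(622,160)],220,130,4),74)"
```

```text
held plate ctr [601.6  24.6] edge -3.8 wid 59.1
held plate ctr [603.4  27.9] edge -2.9 wid 58.3
```

Call:
drive_tool(deltas=[[[-2,4,1],-0.008,1],[[-2,3,0.5],-0.005,1],[[0,1,0],0,1],[[0,0,0],0,1]])

```text
clock: 30.83
eef_pos: [603.5, 30.3, 150.0]
eef_rot: [-1.588, 0.016, -1.615]
ft_force: [-0.7, -0.4, -0.6]
grip_width: 0.688
```

```bash
python3 -c "
from h import *
plan(603.2,29.5,145,-92.4,1,n=1)"
```

```text
from [603.5  30.3 150. ] yaw -92.5 tilt x -0.017 y 0.017 dyaw 0.1 q6 end 5 deg n 1
[[[0.9,5.0,-0.2],-0.002,1]]
```

Call:
drive_tool(deltas=[[[0.5,3,0],0,1],[[0.3,2,0],0,1],[[0,1.5,0],0,1],[[0,0,0],0,1]])

```text
clock: 31.17
eef_pos: [604.2, 29.9, 145.0]
eef_rot: [-1.586, 0.016, -1.614]
ft_force: [-2.1, 0.2, 2.8]
grip_width: 0.688
```

Contact. Release and rise, then fetch blank 5 at (402.6, −215.6).

Call:
drive_tool(deltas=[[[0,0,0],0,-0.6],[[0,0,0],0,-1],[[0,-2,0],0,-1],[[0,-15,0],0,-1],[[0,-38,0],0,-1]])

```text
clock: 31.58
eef_pos: [600.3, 29.0, 192.0]
eef_rot: [-1.6, 0.016, -1.615]
ft_force: [0.4, -0.5, -1.3]
grip_width: 1.0
```

Call:
drive_tool(deltas=[[[0,-38,0],0,-1],[[10,-20,0],0,-1],[[20,0,0],0,-1],[[0,0,0],0,-1]])

```text
clock: 31.92
eef_pos: [603.2, -2.3, 261.1]
eef_rot: [-1.589, 0.016, -1.613]
ft_force: [-0.0, -0.4, -0.2]
grip_width: 1.001
```

```bash
python3 -c "
from h import *
wsnap('w25'); zoom('w25',210,30,420,270,2.5)
plan(402.6,-215.6,180,-166.7,-1,cap=33)"
```

```text
width 0.999 [603.6  -1.  261.6] yaw -92.4
from [603.6  -1.  261.6] yaw -92.4 tilt x -0.017 y 0.018 dyaw -74.3 q6 end 48 deg n 11
[[[20.4,7.4,-17.3],0.118,-1],[[22.3,7.4,-14.8],0.118,-1],[[23.8,7.3,-12.1],0.118,-1],[[25.2,7.4,-9.1],0.118,-1],[[26.0,7.4,-6.2],0.118,-1]]
[[[26.6,7.4,-3.0],0.118,-1],[[26.7,7.3,0.1],0.118,-1],[[26.5,7.4,3.2],0.118,-1],[[26.0,7.4,6.4],0.118,-1],[[25.1,7.4,9.3],0.118,-1]]
[[[23.7,7.4,12.3],0.118,-1]]
```

View pics/w25c.png

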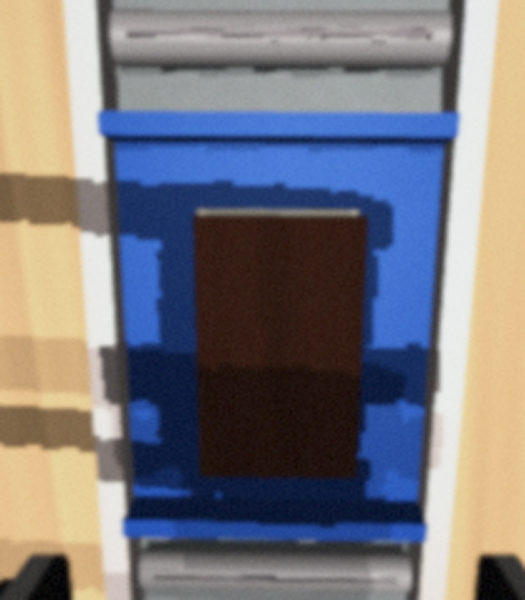

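```bash
python3 - <<'E'
from h import *
corners('w25',cropmap([(194,215),(366,215),(358,476),(201,477)],210,30,2.5),86)
E
```

```text
w25 ctr [604.   29.1] sides [58.4 94.3 59.5 95.2] long dir 87.7
```

Call:
drive_tool(deltas=[[[20.4,7.4,-17.3],0.118,-1],[[22.3,7.4,-14.8],0.118,-1],[[23.8,7.3,-12.1],0.118,-1],[[25.2,7.4,-9.1],0.118,-1],[[26.0,7.4,-6.2],0.118,-1]])

```text
clock: 32.38
eef_pos: [512.1, -95.6, 223.4]
eef_rot: [-1.593, 0.009, -2.218]
ft_force: [1.2, 0.5, -0.2]
grip_width: 1.0
```

Call:
drive_tool(deltas=[[[26.6,7.4,-3.0],0.118,-1],[[26.7,7.3,0.1],0.118,-1],[[26.5,7.4,3.2],0.118,-1],[[20,7.4,6.4],0.1,-1],[[0,0,0],0,-1]])

```text
clock: 32.8
eef_pos: [434.3, -170.2, 186.6]
eef_rot: [-1.601, -0.007, -2.704]
ft_force: [-0.4, 0.5, -0.8]
grip_width: 1.003
```

```bash
python3 -c "
from h import *
wsnap('w26')"
```

```text
width 1.000 [ 435.4 -169.3  187.2] yaw -154.6
```

View pics/w26.png

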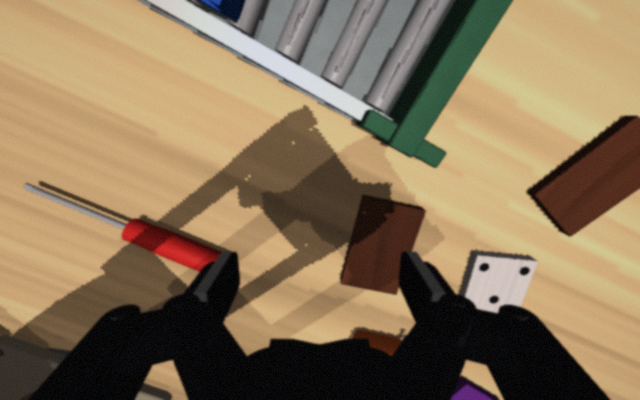

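Fourth blank is good, at (604, 29.1). The fifth has corners (363,196), (424,207), (399,293), (342,283).

```bash
python3 -c "
from h import *
c,a=corners('w26',[(363,196),(424,207),(399,293),(342,283)],12)
plan(c[0],c[1],110,a-180,-1,n=4)"
```

```text
w26 ctr [ 414.7 -240.1] sides [57.4 95.1 59.8 94.8] long dir 15.6
from [ 435.4 -169.3  187.2] yaw -154.6 tilt x -0.018 y 0.024 dyaw -9.8 q6 end 44 deg n 4
[[[12.1,19.0,14.3],0.043,-1],[[11.5,18.9,14.9],0.043,-1],[[10.9,19.0,15.3],0.043,-1],[[10.2,18.9,15.8],0.043,-1]]
```

Call:
drive_tool(deltas=[[[12,16,14],0.043,-1],[[11.5,16,14.5],0.043,-1],[[10.9,16,15],0.043,-1],[[9,14,14],0.043,-1],[[0,0,0],0,-1]])

```text
clock: 33.27
eef_pos: [420.0, -236.2, 123.9]
eef_rot: [-1.597, -0.004, -2.863]
ft_force: [0.3, -0.0, -0.2]
grip_width: 1.0
```

```bash
python3 -c "
from h import *
wsnap('w27')
plan(414.7,-240.1,72,-164.4,-1,n=4)"
```

```text
width 0.998 [ 420.7 -235.4  125. ] yaw -163.9
from [ 420.7 -235.4  125. ] yaw -163.9 tilt x -0.011 y 0.025 dyaw -0.5 q6 end 44 deg n 4
[[[1.7,13.2,1.1],0.002,-1],[[1.7,13.2,1.1],0.002,-1],[[1.8,13.3,1.0],0.002,-1],[[1.7,13.2,1.1],0.002,-1]]
```

View pics/w27.png

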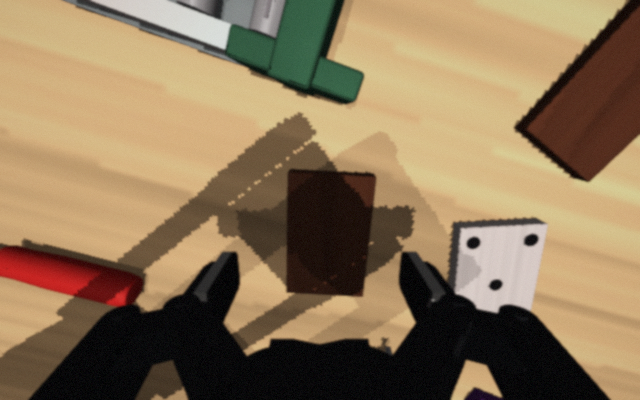

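```bash
python3 -c "
from h import *
c,a=corners('w27',[(288,171),(375,176),(363,296),(288,292)],12)
d=np.load('pics/w27.npz');P=dict(mtx=d['mtx'],R=d['R'],t=d['t'])
print([np.round(unproj('wrist',q,12,P)[:2]) for q in [(457,224),(546,222)]])
plan(c[0],c[1],72,a-180,-1,n=4)"
```

```text
w27 ctr [ 413.3 -241.2] sides [57.9 94.5 57.9 95.1] long dir 14.0
[array([ 450., -324.]), array([ 468., -381.])]
from [ 420.7 -235.4  125. ] yaw -163.9 tilt x -0.011 y 0.025 dyaw -2.1 q6 end 45 deg n 4
[[[2.1,13.2,1.3],0.009,-1],[[2.2,13.2,1.2],0.009,-1],[[2.1,13.3,1.3],0.009,-1],[[2.1,13.2,1.3],0.009,-1]]
```

Call:
drive_tool(deltas=[[[2.1,13,1.6],0.009,-1],[[2.1,13,1.6],0.009,-1],[[2.1,13,1.6],0.009,-1],[[2.1,11,1.3],0.009,-0.8],[[0,2,0],0,-0.7]])

```text
clock: 33.73
eef_pos: [420.5, -239.0, 76.1]
eef_rot: [-1.594, 0.003, -2.883]
ft_force: [0.1, 0.7, -0.9]
grip_width: 0.85
```

```bash
python3 -c "
from h import *
plan(414,-242.5,69.5,-166,-1,n=1)"
```

```text
from [ 420.5 -239.    76.1] yaw -165.2 tilt x -0.003 y 0.023 dyaw -0.8 q6 end 45 deg n 1
[[[7.2,6.6,1.9],0.014,-1]]
```

Call:
drive_tool(deltas=[[[4,4,1],0.01,-0.7],[[4,3.5,1],0,-0.7],[[0,0,0],0,-0.7]])

```text
clock: 33.98
eef_pos: [414.5, -241.6, 69.1]
eef_rot: [-1.594, 0.004, -2.889]
ft_force: [-0.4, 0.0, -0.1]
grip_width: 0.852
```

Call:
drive_tool(deltas=[[[0,0,0],0,0],[[0,0,0],0,1],[[0,0,0],0,1],[[0,0,0],0,1]])

```text
clock: 34.32
eef_pos: [415.5, -242.4, 71.3]
eef_rot: [-1.592, 0.006, -2.888]
ft_force: [-1.2, 0.2, -0.3]
grip_width: 0.691
```

```bash
python3 -c "
from h import *
wsnap('w28')"
```

```text
width 0.689 [ 415.5 -242.5   71.3] yaw -165.5
```

View pics/w28.png

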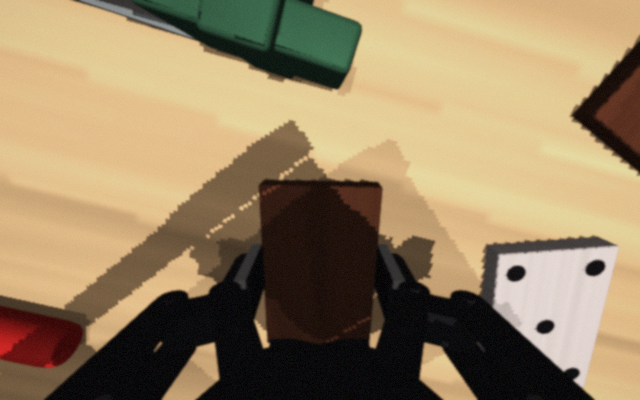

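Call:
drive_tool(deltas=[[[0,-20,0],0,1],[[0,-35,0],0,1],[[0,-35,0],0,1],[[0,-38,0],0,1],[[0,-15,0],0,1]])

```text
clock: 34.78
eef_pos: [411.5, -242.8, 213.4]
eef_rot: [-1.603, -0.003, -2.889]
ft_force: [0.9, -1.5, 0.4]
grip_width: 0.691
```

```bash
python3 -c "
from h import *
print(observe()['grip_width'])
plan(600,28,212,-92.8,1,cap=33)"
```

```text
0.6913277572803971
from [ 411.5 -242.8  213.4] yaw -165.5 tilt x -0.011 y 0.030 dyaw 72.7 q6 end 5 deg n 11
[[[-22.8,0.7,-19.5],-0.115,1],[[-24.8,0.7,-16.8],-0.115,1],[[-26.6,0.7,-13.9],-0.115,1],[[-28.0,0.7,-10.7],-0.115,1],[[-29.1,0.6,-7.4],-0.115,1]]
[[[-29.7,0.7,-4.0],-0.115,1],[[-30.0,0.7,-0.6],-0.115,1],[[-29.8,0.7,2.9],-0.115,1],[[-29.3,0.7,6.3],-0.115,1],[[-28.5,0.7,9.6],-0.115,1]]
[[[-27.1,0.7,12.7],-0.115,1]]
```

Call:
drive_tool(deltas=[[[-22.8,0.7,-19.5],-0.115,1],[[-24.8,0.7,-16.8],-0.115,1],[[-26.6,0.7,-13.9],-0.115,1],[[-28.0,0.7,-10.7],-0.115,1],[[-29.1,0.6,-7.4],-0.115,1]])

```text
clock: 35.2
eef_pos: [500.8, -122.4, 222.2]
eef_rot: [-1.582, 0.017, -2.303]
ft_force: [1.1, 0.4, 0.6]
grip_width: 0.69
```

Call:
drive_tool(deltas=[[[-29.7,0.7,-4.0],-0.115,1],[[-30.0,0.7,-0.6],-0.115,1],[[-29.8,0.7,2.9],-0.115,1],[[-27,0.7,6.3],-0.115,1],[[-15,0,6],-0.1,1]])

```text
clock: 35.62
eef_pos: [580.0, -3.6, 222.3]
eef_rot: [-1.57, 0.021, -1.712]
ft_force: [-0.4, 0.2, -0.5]
grip_width: 0.685
```

```bash
python3 -c "
from h import *
wsnap('w29')
plan(604,28,170,-92.6,1,n=3)"
```

```text
width 0.686 [580.9  -1.9 222.5] yaw -97.6
from [580.9  -1.9 222.5] yaw -97.6 tilt x 0.005 y 0.022 dyaw 5.0 q6 end 5 deg n 3
[[[-10.5,17.8,6.3],-0.029,1],[[-10.3,17.7,6.5],-0.029,1],[[-10.2,17.8,6.9],-0.029,1]]
```

View pics/w29.png

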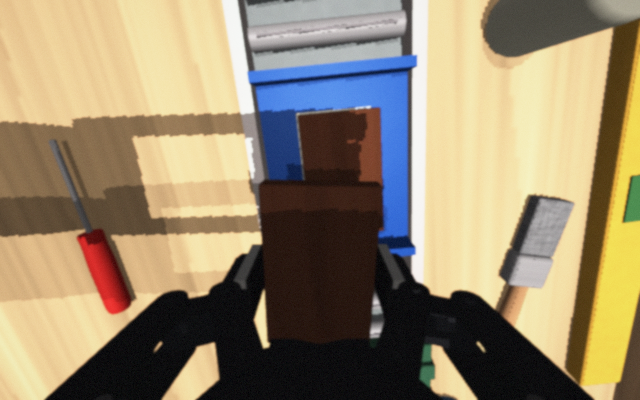

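Call:
drive_tool(deltas=[[[-10.5,16,6.5],-0.029,1],[[-10.5,16,6.7],-0.029,1],[[-9,15,6],-0.028,1],[[0,2,0],0,1],[[0,0,0],0,1]])

```text
clock: 36.08
eef_pos: [605.4, 30.1, 173.4]
eef_rot: [-1.565, 0.021, -1.61]
ft_force: [0.3, -0.1, -1.5]
grip_width: 0.689
```

```bash
python3 -c "
from h import *
wsnap('w30'); zoom('w30',220,130,420,230,4)
plan(603,28,161,-92.8,1,n=2)"
```

```text
width 0.688 [605.2  29.9 173.4] yaw -92.3
from [605.2  29.9 173.4] yaw -92.3 tilt x 0.007 y 0.021 dyaw -0.5 q6 end 5 deg n 2
[[[1.1,6.2,-1.1],0.004,1],[[1.2,6.2,-1.1],0.004,1]]
```

View pics/w30c.png

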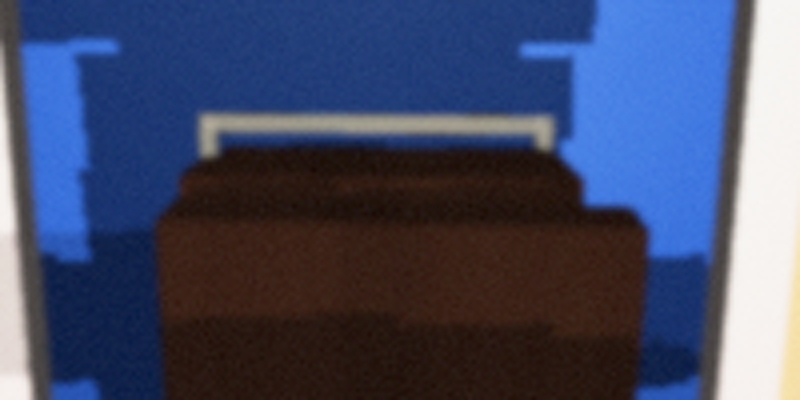

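```bash
python3 -c "
from h import *
heldw('w30',*cropmap([(158,222),(648,226)],220,130,4),173.4-59.3)
heldw('w30',*cropmap([(181,184),(581,184)],220,130,4),86)"
```

```text
held plate ctr [606.5  28.4] edge -2.8 wid 59.2
held plate ctr [603.6  27.8] edge -2.4 wid 58.1
```

Call:
drive_tool(deltas=[[[0,6,-2],0.002,1],[[0.3,4,-1.5],0,1],[[0.3,2,-0.5],0,1],[[0,0,0],0,1]])

```text
clock: 36.47
eef_pos: [601.0, 27.5, 163.1]
eef_rot: [-1.562, 0.021, -1.617]
ft_force: [0.0, 0.3, -0.8]
grip_width: 0.687
```

```bash
python3 -c "
from h import *
plan(602,29.3,157.3,-92.6,1,n=1)"
```

```text
from [601.   27.5 163.1] yaw -92.7 tilt x 0.009 y 0.021 dyaw 0.1 q6 end 5 deg n 1
[[[-1.7,5.8,0.9],-0.001,1]]
```

Call:
drive_tool(deltas=[[[-1.2,3,0.5],0,1],[[-0.5,2,0.3],0,1],[[0,1.5,0],0,1],[[0,0,0],0,1]])

```text
clock: 36.8
eef_pos: [602.5, 28.6, 157.6]
eef_rot: [-1.56, 0.021, -1.619]
ft_force: [-0.1, 0.2, 0.1]
grip_width: 0.692
```

Call:
drive_tool(deltas=[[[0,0.5,0],0,1],[[0,0,0],0,-0.6],[[0,0,0],0,-1],[[0,-2,0],0,-1],[[0,-15,0],0,-1]])

```text
clock: 37.22
eef_pos: [600.8, 28.4, 171.5]
eef_rot: [-1.565, 0.021, -1.619]
ft_force: [-0.6, 0.3, -1.4]
grip_width: 1.003
```

Call:
drive_tool(deltas=[[[0,-38,0],0,-1],[[0,-38,0],0,-1],[[10,-10,0],0,-1],[[20,0,0],0,-1],[[0,0,0],0,-1]])

```text
clock: 37.63
eef_pos: [599.1, -3.7, 263.9]
eef_rot: [-1.562, 0.02, -1.616]
ft_force: [-0.4, -1.0, 0.4]
grip_width: 1.0
```

```bash
python3 -c "
from h import *
wsnap('w31'); zoom('w31',210,30,420,270,2.5)
snap('top','t31',(340,120,480,300),4)
plan(555,-381,190,161,-1,cap=33)"
```

```text
width 1.004 [599.3  -2.3 263.9] yaw -92.6
from [598.9  -1.6 262.9] yaw -92.6 tilt x 0.009 y 0.022 dyaw -106.4 q6 end 74 deg n 16
[[[23.9,4.0,-1.7],0.116,-1],[[24.0,4.0,1.1],0.116,-1],[[23.6,4.1,3.8],0.116,-1],[[23.1,4.0,6.6],0.116,-1],[[22.1,4.0,9.2],0.116,-1]]
[[[20.9,4.0,11.7],0.116,-1],[[19.5,4.0,14.0],0.116,-1],[[17.6,4.0,16.2],0.116,-1],[[15.7,4.1,18.1],0.116,-1],[[13.5,4.0,19.8],0.116,-1]]
[[[11.1,4.0,21.3],0.116,-1],[[8.6,4.0,22.4],0.116,-1],[[5.9,4.0,23.2],0.116,-1],[[3.2,4.0,23.7],0.116,-1],[[0.4,4.1,24.0],0.116,-1]]
[[[-2.4,4.0,23.9],0.116,-1]]
```

View pics/w31c.png

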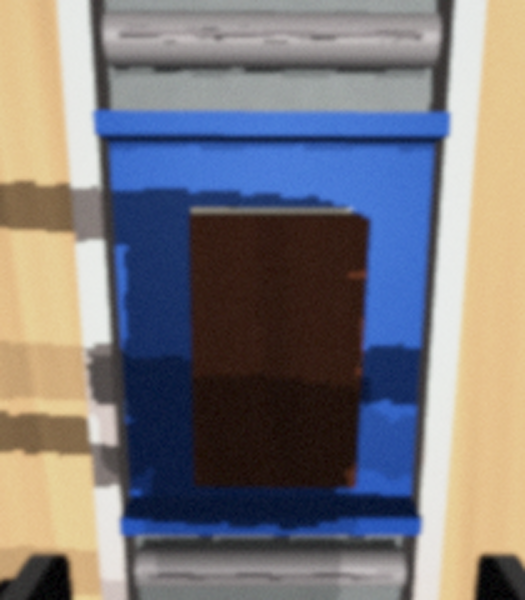

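View pics/t31.png

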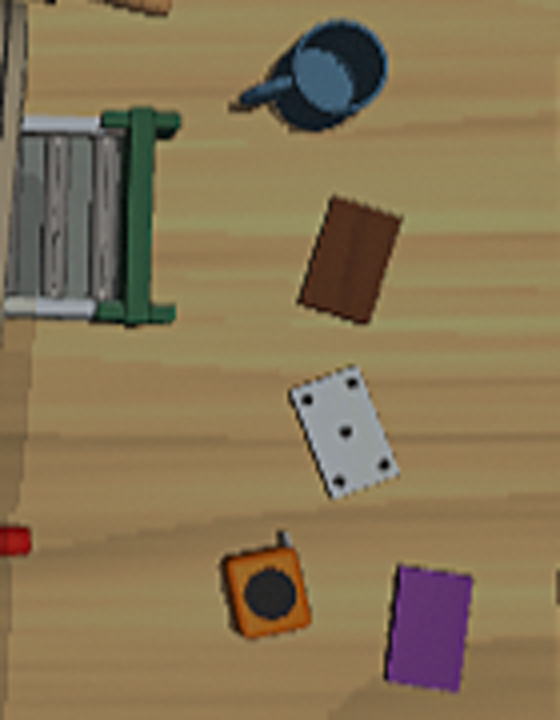

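```bash
python3 - <<'E'
from h import *
corners('w31',cropmap([(190,212),(367,214),(356,486),(194,486)],210,30,2.5),98)
E
```

```text
w31 ctr [603.8  28.6] sides [57.9 95.3 59.3 95.7] long dir 86.7
```

Call:
drive_tool(deltas=[[[23.9,4.0,-1.7],0.116,-1],[[24.0,4.0,1.1],0.116,-1],[[23.6,4.1,3.8],0.116,-1],[[23.1,4.0,6.6],0.116,-1],[[22.1,4.0,9.2],0.116,-1]])

```text
clock: 38.15
eef_pos: [584.4, -116.1, 236.8]
eef_rot: [-1.581, 0.025, -2.209]
ft_force: [-0.7, 0.9, 0.4]
grip_width: 0.997
```

Call:
drive_tool(deltas=[[[20.9,4.0,11.7],0.116,-1],[[19.5,4.0,14.0],0.116,-1],[[17.6,4.0,16.2],0.116,-1],[[15.7,4.1,18.1],0.116,-1],[[13.5,4.0,19.8],0.116,-1]])

```text
clock: 38.57
eef_pos: [565.3, -235.4, 206.6]
eef_rot: [-1.6, 0.009, -2.816]
ft_force: [-0.4, 0.1, 1.2]
grip_width: 1.004
```

Call:
drive_tool(deltas=[[[11.1,4.0,21.3],0.116,-1],[[8.6,4.0,22.4],0.116,-1],[[5.9,4.0,23.2],0.116,-1],[[3,4.0,14],0.08,-1],[[0,0,0],0,-1]])

```text
clock: 38.98
eef_pos: [546.6, -323.5, 179.7]
eef_rot: [-1.606, -0.013, 3.008]
ft_force: [-0.1, -0.2, 0.1]
grip_width: 1.003
```

```bash
python3 -c "
from h import *
wsnap('w32')"
```

```text
width 1.005 [ 546.9 -322.3  179.9] yaw 172.6
```

View pics/w32.png

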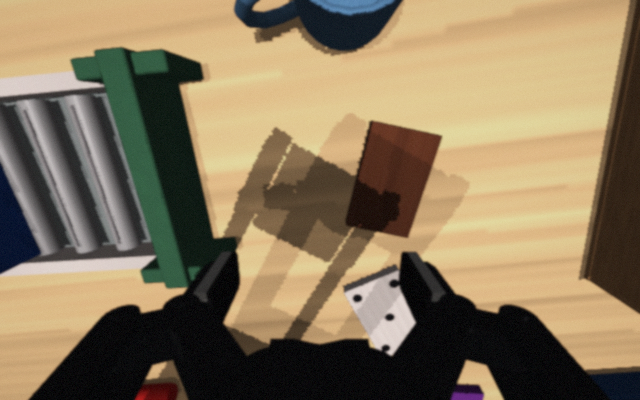

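```bash
python3 -c "
from h import *
c,a=corners('w32',[(371,122),(441,136),(408,237),(346,224)],12)
plan(c[0]+1,c[1]-2.4,110,a-180,-1,n=4)"
```

```text
w32 ctr [ 556.5 -381.2] sides [58.9 93.6 59.2 92.3] long dir -18.5
from [ 546.9 -322.3  179.9] yaw 172.6 tilt x -0.009 y 0.037 dyaw -11.2 q6 end 74 deg n 4
[[[-4.8,16.9,15.5],0.049,-1],[[-5.6,16.8,15.2],0.049,-1],[[-6.3,16.9,14.9],0.049,-1],[[-7.0,16.9,14.6],0.049,-1]]
```

Call:
drive_tool(deltas=[[[-4.8,14,15.5],0.049,-1],[[-5.6,14,15.2],0.049,-1],[[-6.3,14,14.9],0.049,-1],[[-5.5,14,13],0.045,-1],[[0,0,0],0,-1]])

```text
clock: 39.45
eef_pos: [560.5, -376.8, 119.6]
eef_rot: [-1.607, -0.019, 2.832]
ft_force: [-0.4, 0.2, -0.5]
grip_width: 0.998
```

```bash
python3 -c "
from h import *
wsnap('w33')
plan(556.5,-383.5,72,161.5,-1,n=4)"
```

```text
width 0.997 [ 561.  -375.8  120.9] yaw 162.4
from [ 561.  -375.8  120.9] yaw 162.4 tilt x -0.007 y 0.041 dyaw -0.9 q6 end 73 deg n 4
[[[0.2,12.1,2.6],0.004,-1],[[0.3,12.2,2.6],0.004,-1],[[0.2,12.1,2.7],0.004,-1],[[0.2,12.2,2.6],0.004,-1]]
```

View pics/w33.png

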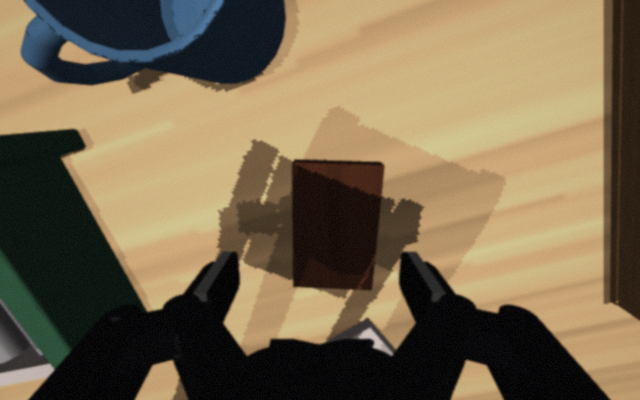

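Call:
drive_tool(deltas=[[[0.5,12,2.8],0.004,-1],[[0.5,12,2.8],0.004,-1],[[0.5,12,2.7],0.004,-1],[[0.5,10,2],0.004,-0.8],[[0,2,0],0,-0.7]])

```text
clock: 39.92
eef_pos: [557.9, -379.2, 71.8]
eef_rot: [-1.607, -0.016, 2.83]
ft_force: [0.3, -0.4, -0.0]
grip_width: 0.85
```

```bash
python3 -c "
from h import *
plan(556.5,-383.5,69.5,161.5,-1,n=1)"
```

```text
from [ 557.9 -379.2   71.8] yaw 162.1 tilt x -0.004 y 0.039 dyaw -0.6 q6 end 73 deg n 1
[[[0.0,2.1,4.6],0.011,-1]]
```

Call:
drive_tool(deltas=[[[0,2,3],0.01,-0.7],[[0,1,1.5],0,-0.6],[[0,0,0],0,0],[[0,0,0],0,1],[[0,0,0],0,1]])

```text
clock: 40.33
eef_pos: [557.0, -386.4, 71.2]
eef_rot: [-1.603, -0.012, 2.819]
ft_force: [0.3, -0.3, -0.5]
grip_width: 0.688
```

Call:
drive_tool(deltas=[[[0,0,0],0,1]])

```text
clock: 40.42
eef_pos: [557.1, -386.6, 71.7]
eef_rot: [-1.603, -0.012, 2.819]
ft_force: [0.5, -0.4, -0.2]
grip_width: 0.689
```

```bash
python3 -c "
from h import *
wsnap('w34')"
```

```text
width 0.690 [ 557.2 -386.6   71.7] yaw 161.5
```

View pics/w34.png

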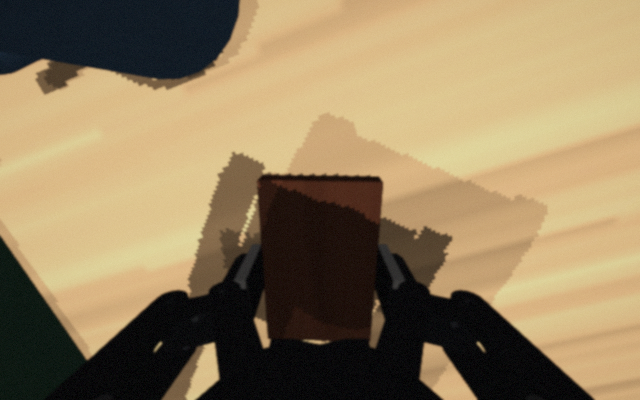

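Call:
drive_tool(deltas=[[[0,-20,0],0,1],[[0,-35,0],0,1],[[0,-35,0],0,1],[[0,-35,0],0,1],[[0,-25,0],0,1]])

```text
clock: 40.88
eef_pos: [552.8, -387.2, 214.1]
eef_rot: [-1.612, -0.032, 2.82]
ft_force: [0.7, -0.4, -0.0]
grip_width: 0.685
```

```bash
python3 -c "
from h import *
print(observe()['grip_width'])
plan(602,26,222,-92.8,1,cap=33)"
```

```text
0.6853660360368536
from [ 552.8 -387.2  214.1] yaw 161.6 tilt x -0.017 y 0.049 dyaw 105.6 q6 end 5 deg n 16
[[[5.3,0.7,-25.5],-0.115,1],[[2.3,0.7,-25.9],-0.115,1],[[-0.7,0.8,-26.0],-0.115,1],[[-3.7,0.7,-25.7],-0.115,1],[[-6.5,0.7,-25.2],-0.115,1]]
[[[-9.5,0.7,-24.2],-0.115,1],[[-12.1,0.7,-23.0],-0.115,1],[[-14.7,0.8,-21.4],-0.115,1],[[-17.1,0.7,-19.6],-0.115,1],[[-19.2,0.7,-17.6],-0.115,1]]
[[[-21.1,0.7,-15.2],-0.115,1],[[-22.7,0.7,-12.6],-0.115,1],[[-24.0,0.8,-10.0],-0.115,1],[[-25.0,0.7,-7.2],-0.115,1],[[-25.7,0.7,-4.3],-0.115,1]]
[[[-25.9,0.7,-1.3],-0.115,1]]
```

Call:
drive_tool(deltas=[[[5.3,0,-25.5],-0.115,1],[[2.3,0,-25.9],-0.115,1],[[-0.7,0,-26.0],-0.115,1],[[-3.7,0,-25.7],-0.115,1],[[-6.5,0,-25.2],-0.115,1]])

```text
clock: 41.3
eef_pos: [570.0, -261.8, 230.9]
eef_rot: [-1.608, 0.006, -2.876]
ft_force: [-0.4, -0.1, -0.6]
grip_width: 0.689
```

Call:
drive_tool(deltas=[[[-9.5,0,-24.2],-0.115,1],[[-12.1,0,-23.0],-0.115,1],[[-14.7,0,-21.4],-0.115,1],[[-17.1,0,-19.6],-0.115,1],[[-19.2,0,-17.6],-0.115,1]])

```text
clock: 41.72
eef_pos: [581.6, -125.2, 235.7]
eef_rot: [-1.599, 0.027, -2.271]
ft_force: [0.5, -0.2, -0.5]
grip_width: 0.689
```

Call:
drive_tool(deltas=[[[-21.1,0,-15.2],-0.115,1],[[-22.7,0,-12.6],-0.115,1],[[-24.0,0,-10.0],-0.115,1],[[-20,0,-5],-0.09,1],[[0,0,0],0,1]])

```text
clock: 42.13
eef_pos: [587.9, -16.3, 239.2]
eef_rot: [-1.585, 0.04, -1.801]
ft_force: [-0.8, -0.6, -0.9]
grip_width: 0.686
```

```bash
python3 -c "
from h import *
wsnap('w35')
plan(602,26,190,-92.8,1,n=3)"
```

```text
width 0.690 [587.8 -17.7 239.1] yaw -103.5
from [587.8 -17.7 239.1] yaw -103.5 tilt x -0.005 y 0.041 dyaw 10.7 q6 end 5 deg n 3
[[[-14.6,16.9,1.4],-0.062,1],[[-14.5,17.0,2.4],-0.062,1],[[-14.3,16.9,3.2],-0.062,1]]
```

View pics/w35.png

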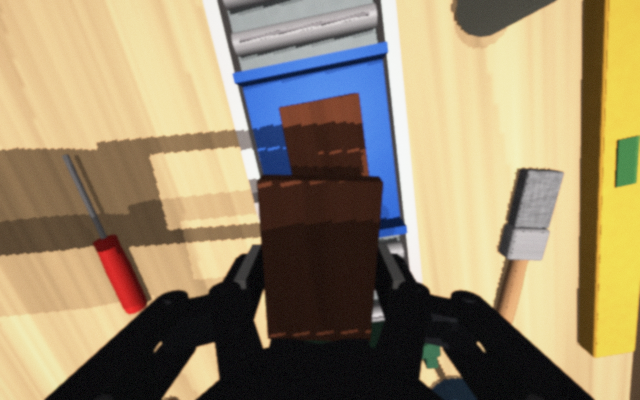

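Call:
drive_tool(deltas=[[[-14.6,14,2],-0.062,1],[[-14.5,14,3],-0.062,1],[[-13,14,3.2],-0.062,1],[[0,4,0],0,1],[[0,0,0],0,1]])

```text
clock: 42.6
eef_pos: [604.0, 22.1, 194.0]
eef_rot: [-1.576, 0.039, -1.623]
ft_force: [0.3, 0.1, -1.2]
grip_width: 0.689
```

```bash
python3 -c "
from h import *
wsnap('w36'); zoom('w36',220,130,420,230,4)
plan(602,28,175,-92.8,1,n=2)"
```

```text
width 0.690 [603.9  22.  194.2] yaw -93.0
from [603.9  22.  194.2] yaw -93.0 tilt x -0.004 y 0.039 dyaw 0.2 q6 end 5 deg n 2
[[[-2.6,9.7,-1.0],-0.002,1],[[-2.5,9.7,-1.1],-0.002,1]]
```

View pics/w36c.png

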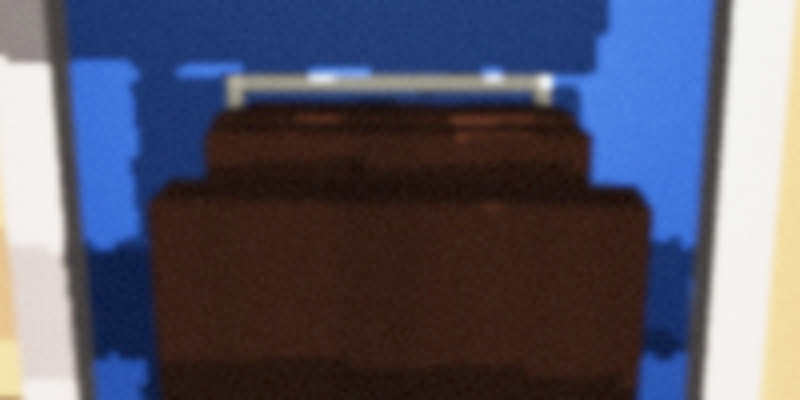

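```bash
python3 -c "
from h import *
heldw('w36',*cropmap([(152,204),(650,207)],220,130,4),137)
heldw('w36',*cropmap([(206,138),(590,138)],220,130,4),98)"
```

```text
held plate ctr [604.8  24.1] edge -3.3 wid 59.1
held plate ctr [604.4  26.7] edge -2.9 wid 58.4
```

Call:
drive_tool(deltas=[[[-2,8,-1],-0.004,1],[[-2,8,-1],0,1],[[-0.5,4,0],0,1],[[0,0,0],0,1]])

```text
clock: 42.98
eef_pos: [602.4, 24.4, 174.7]
eef_rot: [-1.574, 0.038, -1.628]
ft_force: [-0.5, 0.2, 0.7]
grip_width: 0.684
```

```bash
python3 -c "
from h import *
plan(602.4,25,171,-92.8,1,n=1)"
```

```text
from [602.4  24.4 174.7] yaw -93.3 tilt x -0.001 y 0.038 dyaw 0.5 q6 end 5 deg n 1
[[[-0.5,3.7,-0.0],-0.008,1]]
```

Call:
drive_tool(deltas=[[[-0.8,2.5,0],-0.008,1],[[-0.5,2,0],0,1],[[0,1,0],0,1],[[0,0,0],0,1]])

```text
clock: 43.32
eef_pos: [602.7, 25.3, 169.8]
eef_rot: [-1.573, 0.038, -1.62]
ft_force: [-1.6, 0.7, 2.3]
grip_width: 0.689
```

Call:
drive_tool(deltas=[[[0,0.5,0],0,1],[[0,0,0],0,-0.6],[[0,0,0],0,-1],[[0,-2,0],0,-1],[[0,-15,0],0,-1]])

```text
clock: 43.73
eef_pos: [601.5, 24.8, 184.1]
eef_rot: [-1.576, 0.038, -1.62]
ft_force: [-0.0, -0.4, -0.4]
grip_width: 1.0
```

Call:
drive_tool(deltas=[[[0,-38,0],0,-1],[[0,-38,0],0,-1],[[10,-10,0],0,-1],[[20,0,0],0,-1],[[0,0,0],0,-1]])

```text
clock: 44.15
eef_pos: [600.9, -8.8, 275.6]
eef_rot: [-1.573, 0.037, -1.618]
ft_force: [0.6, 0.5, -0.5]
grip_width: 0.999
```

```bash
python3 -c "
from h import *
wsnap('w37'); zoom('w37',210,30,420,270,2.5)
plan(413,-374,190,-160.1,-1,cap=33)"
```

```text
width 0.998 [601.1  -7.5 275.7] yaw -92.7
from [601.1  -7.5 275.7] yaw -92.7 tilt x 0.000 y 0.038 dyaw -67.4 q6 end 28 deg n 13
[[[29.1,5.5,-13.1],0.09,-1],[[30.1,5.5,-10.5],0.09,-1],[[31.0,5.5,-7.7],0.09,-1],[[31.5,5.5,-4.8],0.09,-1],[[31.8,5.5,-2.1],0.09,-1]]
[[[31.9,5.5,0.9],0.09,-1],[[31.7,5.5,3.7],0.09,-1],[[31.2,5.5,6.5],0.09,-1],[[30.5,5.5,9.3],0.09,-1],[[29.5,5.5,12.1],0.09,-1]]
[[[28.4,5.5,14.6],0.09,-1],[[26.9,5.5,17.1],0.09,-1],[[25.3,5.5,19.5],0.09,-1]]
```

View pics/w37c.png

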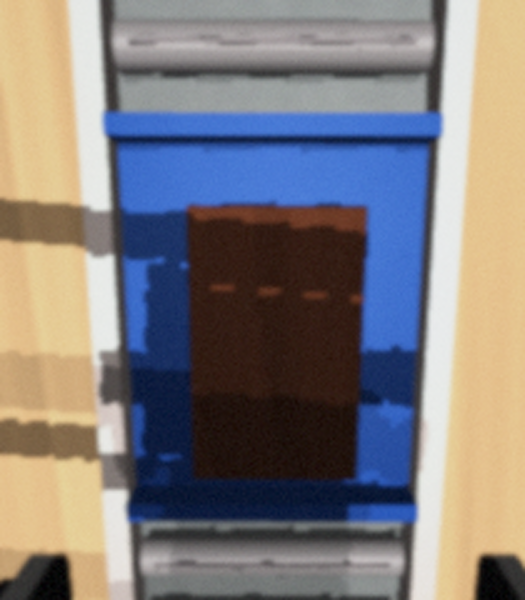

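```bash
python3 - <<'E'
from h import *
corners('w37',cropmap([(187,206),(367,208),(356,478),(194,478)],210,30,2.5),110)
E
```

```text
w37 ctr [603.8  28.9] sides [59.  93.8 59.  94.5] long dir 86.9
```

Call:
drive_tool(deltas=[[[29.1,5.5,-13.1],0.09,-1],[[30.1,5.5,-10.5],0.09,-1],[[31.0,5.5,-7.7],0.09,-1],[[31.5,5.5,-4.8],0.09,-1],[[31.8,5.5,-2.1],0.09,-1]])

```text
clock: 44.62
eef_pos: [529.0, -145.5, 241.6]
eef_rot: [-1.587, 0.039, -2.075]
ft_force: [-0.1, -0.2, -0.6]
grip_width: 0.999
```

Call:
drive_tool(deltas=[[[31.9,5.5,0.9],0.09,-1],[[31.7,5.5,3.7],0.09,-1],[[31.2,5.5,6.5],0.09,-1],[[30.5,5.5,9.3],0.09,-1],[[29.5,5.5,12.1],0.09,-1]])

```text
clock: 45.03
eef_pos: [450.0, -288.2, 203.1]
eef_rot: [-1.607, 0.027, -2.547]
ft_force: [1.1, 0.6, -0.5]
grip_width: 0.997
```

Call:
drive_tool(deltas=[[[16,5.5,8],0.07,-1],[[0,0,0],0,-1]])

```text
clock: 45.2
eef_pos: [437.3, -307.2, 193.7]
eef_rot: [-1.611, 0.022, -2.631]
ft_force: [0.6, 0.1, 0.4]
grip_width: 1.001
```

```bash
python3 -c "
from h import *
wsnap('w38')"
```

```text
width 1.001 [ 438.  -306.2  194.2] yaw -150.5
```

View pics/w38.png

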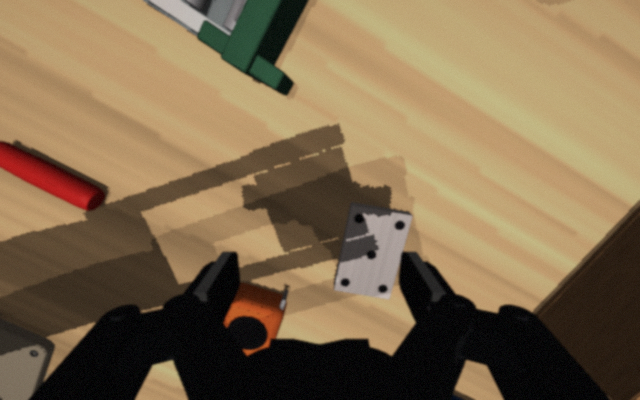

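```bash
python3 -c "
from h import *
c,a=corners('w38',[(353,205),(411,211),(389,298),(334,289)],12)
plan(c[0],c[1]-2.5,120,a-180,-1,n=4)"
```

```text
w38 ctr [ 414.4 -371.2] sides [55.3 97.7 58.6 94.1] long dir 20.2
from [ 438.  -306.2  194.2] yaw -150.5 tilt x -0.000 y 0.047 dyaw -9.3 q6 end 27 deg n 4
[[[13.9,17.7,12.5],0.041,-1],[[13.3,17.8,13.0],0.041,-1],[[12.8,17.7,13.6],0.041,-1],[[12.3,17.8,14.1],0.041,-1]]
```

Call:
drive_tool(deltas=[[[13.5,15,12.5],0.041,-1],[[13,15,13],0.041,-1],[[12.5,15,13.5],0.041,-1],[[11,15,12],0.041,-1],[[0,0,0],0,-1]])

```text
clock: 45.67
eef_pos: [420.3, -368.6, 130.6]
eef_rot: [-1.613, 0.021, -2.783]
ft_force: [-0.7, 0.7, -0.0]
grip_width: 1.001
```

```bash
python3 -c "
from h import *
wsnap('w39')
plan(414.4,-374,72,-160,-1,n=4)"
```

```text
width 1.000 [ 421.2 -367.9  131.9] yaw -159.3
from [ 421.2 -367.9  131.9] yaw -159.3 tilt x 0.006 y 0.047 dyaw -0.7 q6 end 27 deg n 4
[[[2.5,14.9,1.5],0.003,-1],[[2.4,14.8,1.4],0.003,-1],[[2.5,14.9,1.5],0.003,-1],[[2.4,14.9,1.5],0.003,-1]]
```

View pics/w39.png

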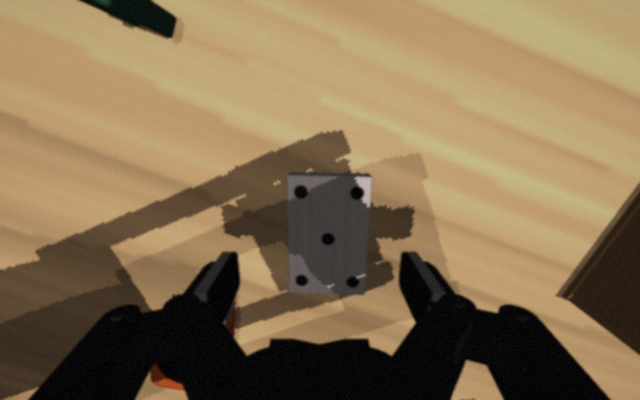

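Template is centred, with the five hole marks visible at (300,192), (357,194), (328,239), (301,281) and (353,282).

```bash
python3 -c "
from h import *
c,a=corners('w39',[(289,174),(371,176),(364,294),(289,291)],12)"
```

```text
w39 ctr [ 413.7 -372.3] sides [56.9 94.5 59.4 94.5] long dir 19.6
```

Call:
drive_tool(deltas=[[[2.7,14,2],0.003,-1],[[2.7,14,2],0.003,-1],[[2.7,14,2],0.003,-1],[[2.5,12,1.5],0.003,-0.8],[[0,2,0],0,-0.7]], grip_force=60)

```text
clock: 46.13
eef_pos: [420.2, -372.5, 77.3]
eef_rot: [-1.609, 0.027, -2.78]
ft_force: [-0.1, 0.2, -1.2]
grip_width: 0.847
```

```bash
python3 -c "
from h import *
plan(414.4,-374.5,69.5,-160,-1,n=1)"
```

```text
from [ 420.2 -372.5   77.3] yaw -159.3 tilt x 0.011 y 0.045 dyaw -0.7 q6 end 27 deg n 1
[[[6.3,7.6,0.1],0.013,-1]]
```

Call:
drive_tool(deltas=[[[4,4.5,1],0.008,-0.7],[[4,4,0.5],0,-0.7],[[0,0,0],0,-0.7]])

```text
clock: 46.38
eef_pos: [413.9, -375.1, 68.0]
eef_rot: [-1.61, 0.027, -2.785]
ft_force: [0.3, -0.4, -0.4]
grip_width: 0.848
```

Call:
drive_tool(deltas=[[[0,0,0],0,0],[[0,0,0],0,1],[[0,0,0],0,1],[[0,0,0],0,1],[[0,0,0],0,1]])

```text
clock: 46.8
eef_pos: [415.0, -376.8, 71.1]
eef_rot: [-1.605, 0.028, -2.785]
ft_force: [0.9, -0.3, -1.6]
grip_width: 0.683
```

Call:
drive_tool(deltas=[[[0,-15,0],0,1],[[0,-35,0],0,1],[[0,-35,0],0,1],[[0,-38,0],0,1],[[0,-38,0],0,1]])

```text
clock: 47.22
eef_pos: [407.7, -377.9, 224.3]
eef_rot: [-1.628, 0.02, -2.785]
ft_force: [0.4, -2.2, -0.9]
grip_width: 0.683
```

```bash
python3 -c "
from h import *
wsnap('w40')
plan(602,26,235,-92.8,1,cap=33)"
```

```text
width 0.683 [ 410.1 -381.   233.9] yaw -159.6
from [ 410.1 -381.   233.9] yaw -159.6 tilt x 0.006 y 0.052 dyaw 66.8 q6 end 5 deg n 14
[[[-23.0,1.5,-22.4],-0.083,1],[[-24.7,1.5,-20.4],-0.083,1],[[-26.4,1.5,-18.4],-0.083,1],[[-27.8,1.5,-16.0],-0.083,1],[[-29.1,1.5,-13.7],-0.083,1]]
[[[-30.0,1.5,-11.3],-0.083,1],[[-30.9,1.5,-8.7],-0.083,1],[[-31.5,1.5,-6.1],-0.083,1],[[-31.9,1.5,-3.5],-0.083,1],[[-32.1,1.5,-0.8],-0.083,1]]
[[[-32.1,1.5,1.8],-0.083,1],[[-31.8,1.5,4.5],-0.083,1],[[-31.3,1.5,7.1],-0.083,1],[[-30.6,1.5,9.7],-0.083,1]]
```

View pics/w40.png

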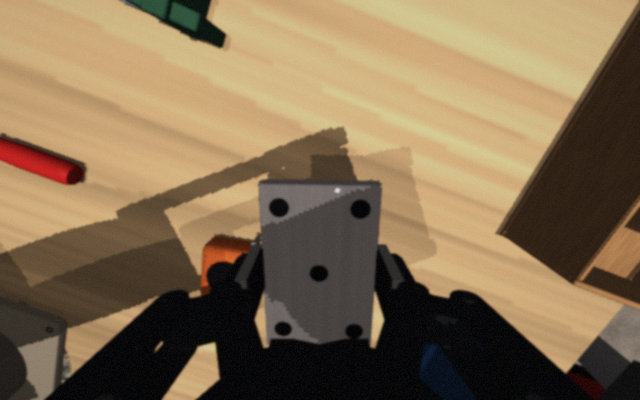

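Call:
drive_tool(deltas=[[[-23.0,1,-22.4],-0.083,1],[[-24.7,1,-20.4],-0.083,1],[[-26.4,1,-18.4],-0.083,1],[[-27.8,1,-16.0],-0.083,1],[[-29.1,1,-13.7],-0.083,1]])

```text
clock: 47.68
eef_pos: [480.4, -239.5, 244.2]
eef_rot: [-1.586, 0.039, -2.366]
ft_force: [1.2, -0.1, -2.0]
grip_width: 0.681
```

Call:
drive_tool(deltas=[[[-30.0,0,-11.3],-0.083,1],[[-30.9,0,-8.7],-0.083,1],[[-31.5,0,-6.1],-0.083,1],[[-31.9,0,-3.5],-0.083,1],[[-32.1,0,-0.8],-0.083,1]])

```text
clock: 48.1
eef_pos: [548.7, -85.9, 250.1]
eef_rot: [-1.568, 0.042, -1.93]
ft_force: [0.3, -0.9, -0.9]
grip_width: 0.683
```

Call:
drive_tool(deltas=[[[-32.1,0,1.8],-0.083,1],[[-31,0,4.5],-0.083,1],[[-15,0,4],-0.07,1],[[0,0,0],0,1],[[0,0,0],0,1]])

```text
clock: 48.52
eef_pos: [583.2, -2.7, 252.3]
eef_rot: [-1.557, 0.042, -1.67]
ft_force: [-0.1, -0.3, -1.6]
grip_width: 0.683
```

```bash
python3 -c "
from h import *
wsnap('w41')
plan(602,25,200,-92.8,1,n=3)"
```

```text
width 0.683 [583.1  -3.  252.3] yaw -95.7
from [583.1  -3.  252.3] yaw -95.7 tilt x 0.017 y 0.041 dyaw 2.9 q6 end 5 deg n 3
[[[-9.2,17.9,5.1],-0.017,1],[[-9.0,17.9,5.3],-0.017,1],[[-9.0,17.9,5.4],-0.017,1]]
```

View pics/w41.png

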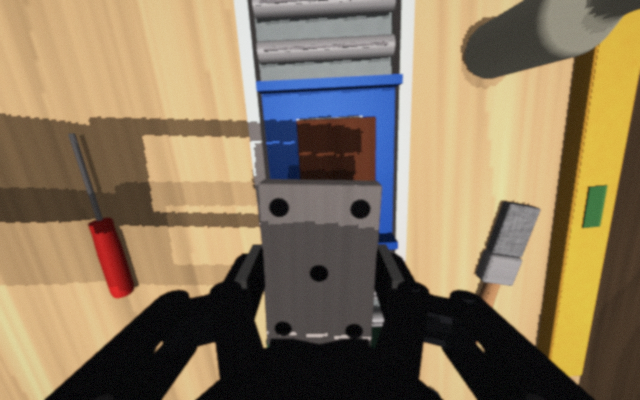

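Call:
drive_tool(deltas=[[[-9.2,15,4.8],-0.017,1],[[-9,15,5],-0.017,1],[[-8.5,15,5],-0.016,1],[[0,4,0],0,1],[[0,0,0],0,1]])

```text
clock: 48.98
eef_pos: [600.9, 20.1, 201.7]
eef_rot: [-1.555, 0.04, -1.63]
ft_force: [0.1, -0.9, -1.1]
grip_width: 0.685
```

```bash
python3 -c "
from h import *
wsnap('w42'); zoom('w42',220,130,420,230,4)
plan(602,26,186,-92.8,1,n=2)"
```

```text
width 0.684 [600.7  20.1 201.8] yaw -93.4
from [600.7  20.1 201.8] yaw -93.4 tilt x 0.017 y 0.039 dyaw 0.6 q6 end 5 deg n 2
[[[-2.7,8.0,0.4],-0.005,1],[[-2.7,8.1,0.3],-0.005,1]]
```

View pics/w42c.png

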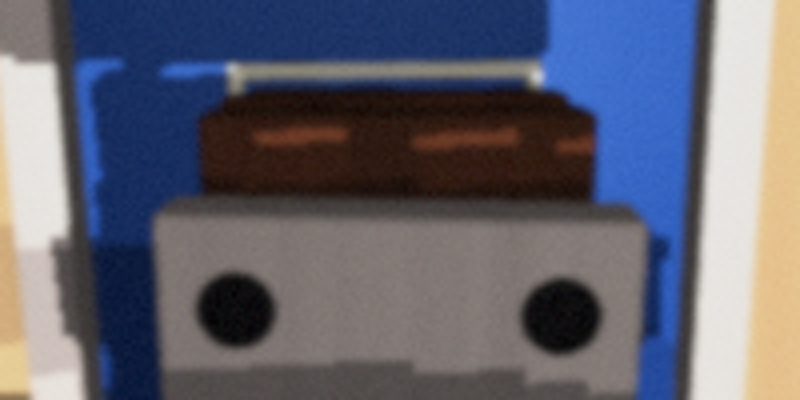

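```bash
python3 -c "
from h import *
heldw('w42',*cropmap([(153,213),(648,220)],220,130,4),143.5)
heldw('w42',*cropmap([(200,118),(596,118)],220,130,4),110)"
```

```text
held plate ctr [603.3  20.5] edge -4.4 wid 59.6
held plate ctr [603.9  28.2] edge -3.5 wid 58.5
```

Call:
drive_tool(deltas=[[[-3.5,6,0.2],-0.008,1],[[-3.5,5,0.2],-0.008,1],[[-1,3,0],0,1],[[0,0,0],0,1]])

```text
clock: 49.37
eef_pos: [602.0, 27.1, 188.6]
eef_rot: [-1.553, 0.039, -1.616]
ft_force: [0.2, 0.6, -2.0]
grip_width: 0.684
```

```bash
python3 -c "
from h import *
plan(601,27.5,182,-92.5,1,n=1)"
```

```text
from [602.   27.1 188.6] yaw -92.6 tilt x 0.019 y 0.038 dyaw 0.1 q6 end 5 deg n 1
[[[-0.1,6.6,-1.1],-0.002,1]]
```

Call:
drive_tool(deltas=[[[0,3,-0.7],0,1],[[0,2,-0.4],0,1],[[0,1,0],0,1],[[0,0,0],0,1]])

```text
clock: 49.7
eef_pos: [601.3, 27.2, 183.0]
eef_rot: [-1.552, 0.039, -1.616]
ft_force: [0.1, 0.1, -1.8]
grip_width: 0.681
```

```bash
python3 -c "
from h import *
wsnap('w43'); zoom('w43',220,130,420,230,4)"
```

```text
width 0.682 [601.3  27.2 183.2] yaw -92.6
```

View pics/w43c.png

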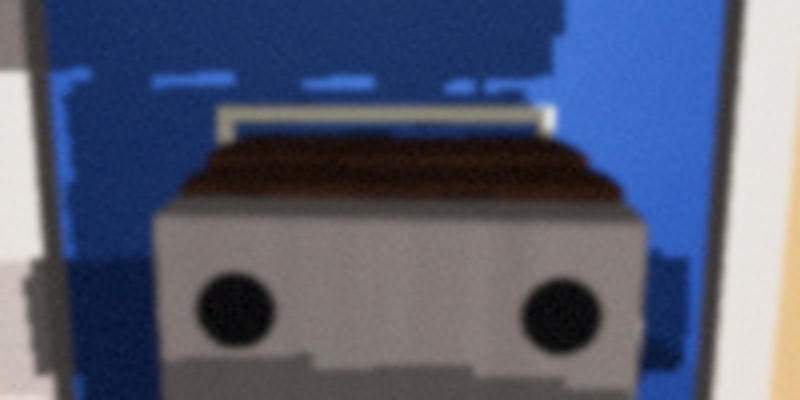

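```bash
python3 -c "
from h import *
heldw('w43',*cropmap([(153,213),(648,220)],220,130,4),183.2-58.5)
heldw('w43',*cropmap([(181,193),(623,193)],220,130,4),110)"
```

```text
held plate ctr [603.3  27.5] edge -3.7 wid 59.6
held plate ctr [603.8  27.6] edge -2.9 wid 58.9
```

Aligned. Lower to contact and release.

Call:
drive_tool(deltas=[[[0,1.5,0],0,1],[[0,1,0],-0.005,1],[[0,0,0],0,1]])

```text
clock: 50.0
eef_pos: [601.7, 27.3, 181.2]
eef_rot: [-1.551, 0.039, -1.611]
ft_force: [-1.1, 0.9, -0.6]
grip_width: 0.682
```

Call:
drive_tool(deltas=[[[0,0,0],0,-0.6],[[0,0,0],0,-1],[[0,-2,0],0,-1],[[0,-15,0],0,-1]])

```text
clock: 50.33
eef_pos: [600.2, 26.7, 196.0]
eef_rot: [-1.554, 0.039, -1.611]
ft_force: [0.5, -0.5, -0.9]
grip_width: 0.997
```

Call:
drive_tool(deltas=[[[0,-38,0],0,-1],[[0,-38,0],0,-1],[[10,-10,0],0,-1],[[20,0,0],0,-1],[[0,0,0],0,-1]])

```text
clock: 50.75
eef_pos: [598.1, -7.2, 288.7]
eef_rot: [-1.55, 0.038, -1.608]
ft_force: [0.6, 0.9, -0.5]
grip_width: 1.002
```

```bash
python3 -c "
from h import *
wsnap('w44'); zoom('w44',200,30,410,270,2.5)
snap('side','s44',(150,100,450,330),2.6)"
```

```text
width 0.997 [598.3  -5.9 288.8] yaw -92.2
```

View pics/w44c.png

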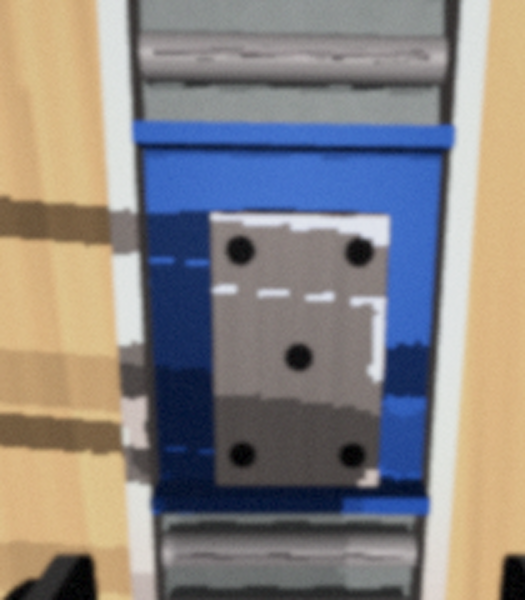

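View pics/s44.png

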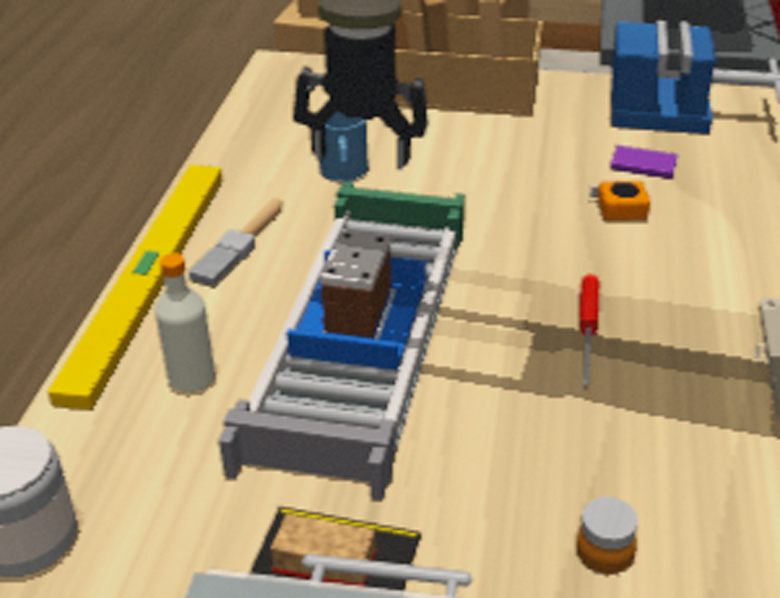

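```bash
python3 - <<'E'
from h import *
corners('w44',cropmap([(210,213),(390,215),(379,486),(214,486)],200,30,2.5),122)
d=np.load('pics/w44.npz');P=dict(mtx=d['mtx'],R=d['R'],t=d['t'])
print('carrier far wall outer top',[np.round(unproj('wrist',c,63,P)[:2],1) for c in cropmap([(134,123),(455,125)],200,30,2.5)])
plan(607,155,265,-92.8,1,cap=33)
E
```

```text
w44 ctr [603.5  27.8] sides [59.5 95.4 60.6 95.5] long dir 87.1
carrier far wall outer top [array([542.9, 114.1]), array([670.7, 108.8])]
from [597.9  -5.  287.8] yaw -92.1 tilt x 0.022 y 0.039 dyaw -0.7 q6 end 17 deg n 5
[[[-31.8,5.8,0.5],0.002,1],[[-31.9,5.9,0.4],0.002,1],[[-31.8,5.8,0.4],0.002,1],[[-31.9,5.9,0.3],0.002,1],[[-31.8,5.8,0.3],0.002,1]]
```

Call:
drive_tool(deltas=[[[-31.8,3,0.5],0,1],[[-31.9,3,0.4],0,1],[[-31.8,3,0.4],0,1],[[-31.9,3,0.3],0,1],[[-25,3,0.3],0,1]])

```text
clock: 51.27
eef_pos: [605.6, 148.8, 275.5]
eef_rot: [-1.554, 0.039, -1.618]
ft_force: [0.5, 0.3, -0.3]
grip_width: 0.298
```

```bash
python3 -c "
from h import *
plan(608,150,150,-92.8,1,cap=25)"
```

```text
from [605.6 148.8 275.5] yaw -92.7 tilt x 0.018 y 0.038 dyaw -0.1 q6 end 16 deg n 6
[[[0.6,20.9,0.1],0.0,1],[[0.6,20.9,0.0],0.0,1],[[0.6,21.0,0.1],0.0,1],[[0.6,20.9,0.0],0.0,1],[[0.6,20.9,0.1],0.0,1]]
[[[0.6,20.9,0.0],0.0,1]]
```

Call:
drive_tool(deltas=[[[0.3,21,0],0,1],[[0.3,21,0],0,1],[[0.3,21,0],0,1],[[0.3,21,0],0,1],[[0.3,18,0],0,1]])

```text
clock: 51.68
eef_pos: [606.7, 163.7, 171.1]
eef_rot: [-1.551, 0.043, -1.607]
ft_force: [0.3, 0.5, 0.1]
grip_width: 0.003
```

```bash
python3 -c "
from h import *
wsnap('w45')
plan(608,140,130,-92.8,1,n=3)"
```

```text
width -0.001 [604.4 163.4 166.3] yaw -92.1
from [604.4 163.4 166.3] yaw -92.1 tilt x 0.015 y 0.042 dyaw -0.7 q6 end 15 deg n 3
[[[8.3,11.8,1.3],0.004,1],[[8.2,11.7,1.4],0.004,1],[[8.3,11.8,1.4],0.004,1]]
```

View pics/w45.png

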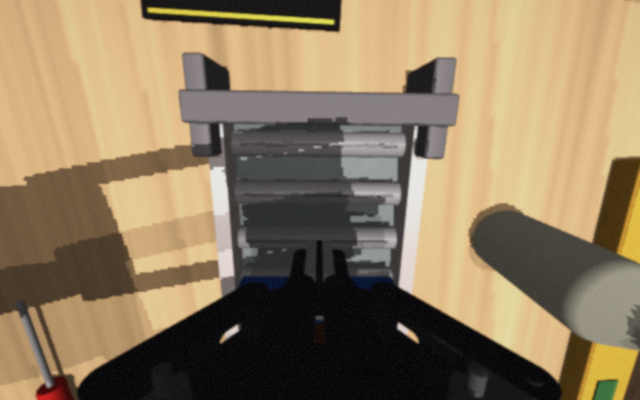

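Call:
drive_tool(deltas=[[[4,12,1],0,1],[[4,11,1],0,1],[[2,8,1],0,1],[[0,2,0],0,1],[[0,0,0],0,1]])

```text
clock: 52.15
eef_pos: [604.6, 155.8, 127.4]
eef_rot: [-1.565, 0.041, -1.606]
ft_force: [0.5, 0.7, 0.1]
grip_width: 0.002
```

```bash
python3 -c "
from h import *
snap('side','s46',(200,150,400,300),4)
plan(608,135,129,-92.8,1,n=3)"
```

```text
from [604.7 155.9 127.7] yaw -92.0 tilt x 0.007 y 0.041 dyaw -0.8 q6 end 14 deg n 3
[[[6.9,-0.7,1.4],0.005,1],[[6.9,-0.7,1.3],0.005,1],[[6.8,-0.7,1.5],0.005,1]]
```

View pics/s46.png

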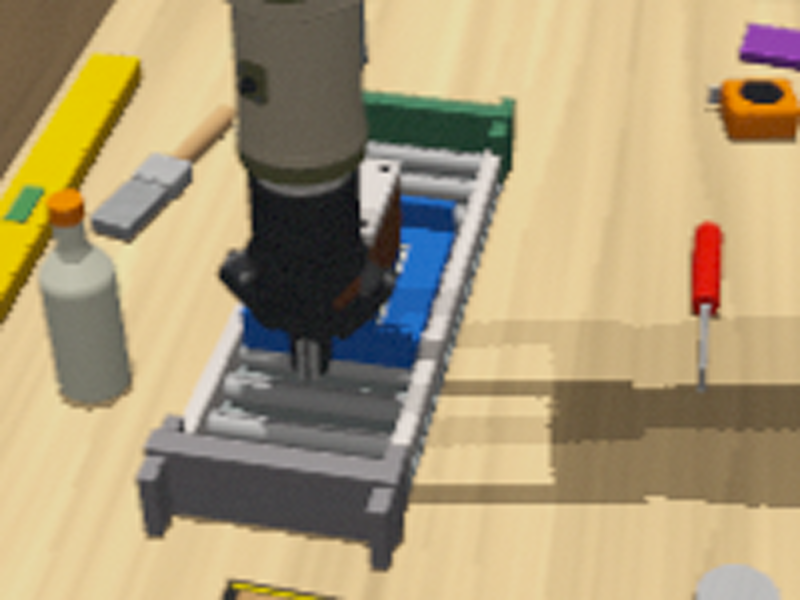

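Call:
drive_tool(deltas=[[[7,-0.7,1],0.005,1],[[7,-0.6,1],0.005,1],[[6,-0.5,1],0.003,1],[[3,-0.2,0],0,1],[[3,-0.2,0],0,1]])

```text
clock: 52.62
eef_pos: [609.1, 127.6, 133.3]
eef_rot: [-1.559, 0.043, -1.62]
ft_force: [1.1, -0.3, 0.4]
grip_width: 0.001
```

Call:
drive_tool(deltas=[[[3,-0.2,0],0,1],[[3,-0.2,0],0,1],[[3,-0.2,0],0,1],[[3,-0.2,0],0,1],[[3,-0.2,0],0,1]])

```text
clock: 53.03
eef_pos: [608.9, 111.0, 135.0]
eef_rot: [-1.557, 0.044, -1.621]
ft_force: [0.5, 2.1, -0.4]
grip_width: 0.0
```

```bash
python3 -c "
from h import *
snap('side','s47',(200,150,400,300),4)
plan(605,100,129,-92.8,1,n=3)"
```

```text
from [608.9 110.4 135. ] yaw -92.9 tilt x 0.016 y 0.043 dyaw 0.1 q6 end 11 deg n 3
[[[3.6,1.8,-1.2],-0.0,1],[[3.6,1.9,-1.1],-0.0,1],[[3.6,1.8,-1.2],-0.0,1]]
```

View pics/s47.png

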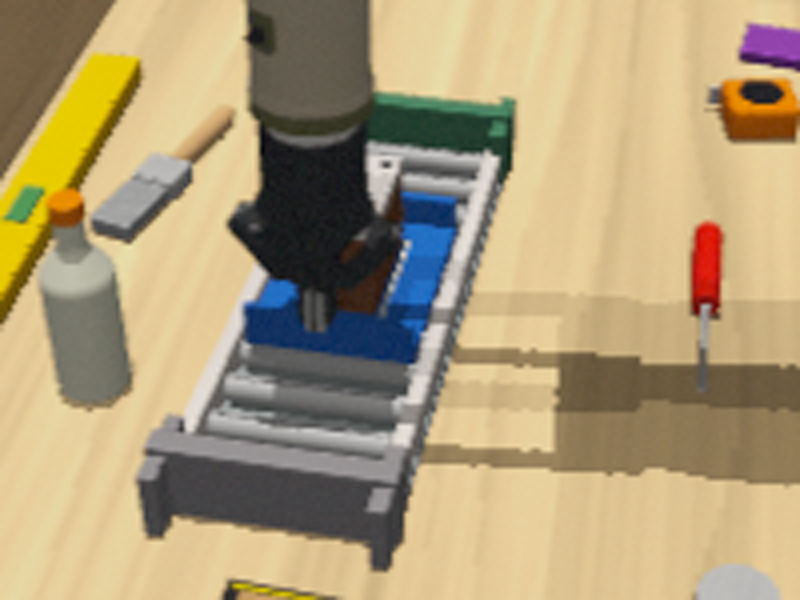

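Call:
drive_tool(deltas=[[[-8,0,0],0,1],[[-8,0,0],0,1],[[0,5,0],0,1],[[0,2,0],0,1],[[0,0,0],0,1]])

```text
clock: 53.5
eef_pos: [609.7, 128.6, 127.8]
eef_rot: [-1.558, 0.043, -1.621]
ft_force: [0.3, 0.4, -0.8]
grip_width: -0.001
```

```bash
python3 -c "
from h import *
print(observe()['ft_force'])
snap('side','s48',(200,150,400,300),4)
plan(605,100,127,-92.8,1,n=3)"
```

```text
[ 0.34095177  0.40476392 -0.75873779]
from [609.6 128.5 127.8] yaw -92.9 tilt x 0.015 y 0.042 dyaw 0.1 q6 end 11 deg n 3
[[[9.6,-0.2,-1.1],-0.0,1],[[9.6,-0.1,-1.0],-0.0,1],[[9.5,-0.2,-1.1],-0.0,1]]
```

View pics/s48.png

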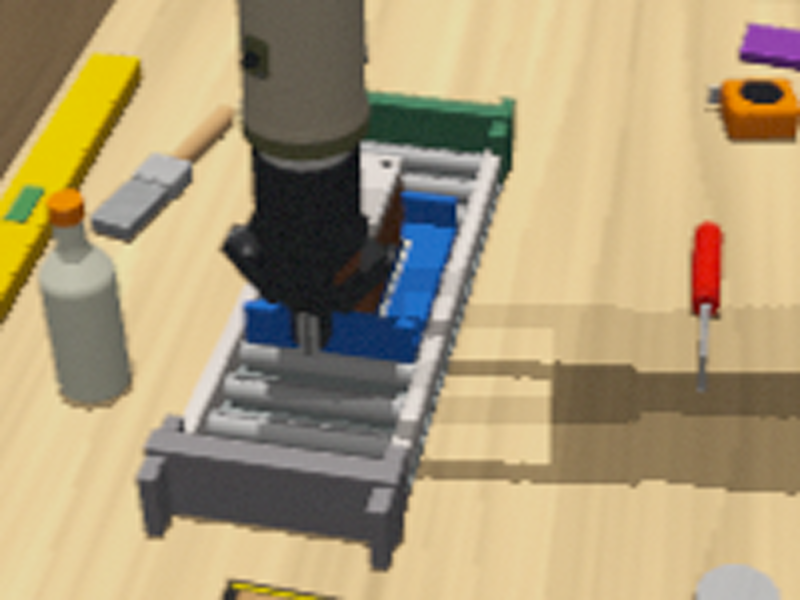

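Call:
drive_tool(deltas=[[[4,0.1,0],0,1],[[4,0.1,0],0,1],[[3,0.1,-0.1],0,1],[[3,0.1,-0.1],0,1],[[3,0.1,-0.1],0,1]])

```text
clock: 53.97
eef_pos: [608.2, 110.3, 126.2]
eef_rot: [-1.558, 0.043, -1.62]
ft_force: [-0.4, 0.9, 0.4]
grip_width: 0.003
```

Call:
drive_tool(deltas=[[[3,0.1,-0.1],0,1],[[3,0.1,-0.1],0,1],[[3,0.1,-0.1],0,1],[[3,0.1,-0.1],0,1],[[3,0.1,-0.1],0,1]])

```text
clock: 54.38
eef_pos: [607.4, 93.8, 126.0]
eef_rot: [-1.557, 0.044, -1.621]
ft_force: [0.5, 0.8, 1.2]
grip_width: 0.002
```

```bash
python3 -c "
from h import *
s=observe();print(s['ft_force'],s['eef_pos'])
snap('side','s49',(200,150,400,300),4)"
```

```text
[0.49566058 0.75447425 1.19670221] [607.37826683  93.82241114 126.03700456]
```

View pics/s49.png

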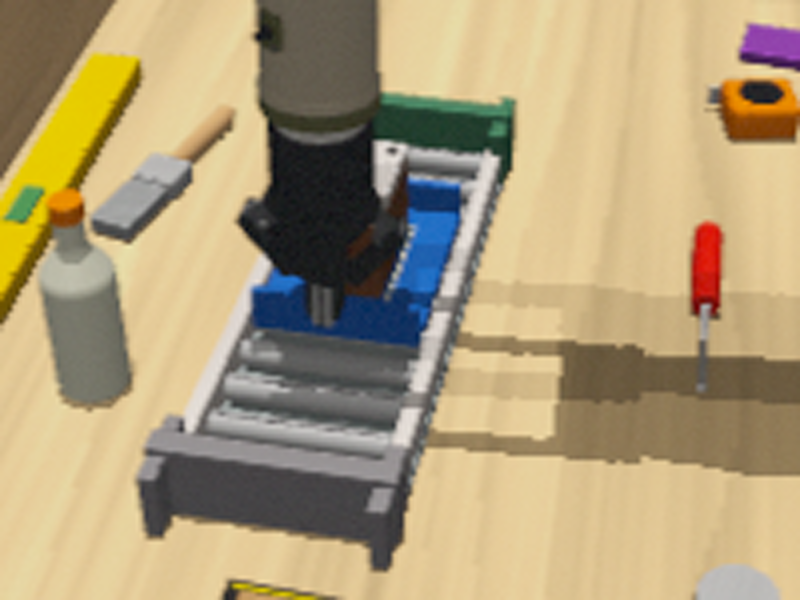

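Call:
drive_tool(deltas=[[[4,0.1,0],0,1],[[5,0.1,0],0,1],[[5,0.1,0],0,1],[[5,0.1,0],0,1],[[5,0.1,0],0,1]])

```text
clock: 54.85
eef_pos: [606.3, 68.0, 124.7]
eef_rot: [-1.556, 0.044, -1.62]
ft_force: [-0.3, 1.4, 2.0]
grip_width: 0.002
```

Call:
drive_tool(deltas=[[[5,0.1,0],0,1],[[5,0.1,0],0,1],[[5,0.1,0],0,1],[[5,0.1,0],0,1],[[5,0.1,0],0,1]])

```text
clock: 55.27
eef_pos: [605.0, 39.9, 123.0]
eef_rot: [-1.556, 0.044, -1.62]
ft_force: [-0.4, 3.1, 2.7]
grip_width: -0.001
```

Call:
drive_tool(deltas=[[[5,0.1,0],0,1],[[5,0.1,0],0,1],[[5,0.1,0],0,1],[[5,0.1,0],0,1],[[5,0.1,0],0,1]])

```text
clock: 55.68
eef_pos: [603.7, 12.1, 121.3]
eef_rot: [-1.556, 0.044, -1.621]
ft_force: [-0.2, 2.4, 1.1]
grip_width: 0.001
```

```bash
python3 -c "
from h import *
s=observe();print(s['ft_force'],s['eef_pos'])
snap('side','s50',(200,150,400,300),4)
snap('top','t50',(220,120,400,220),4)"
```

```text
[-0.19189305  2.37307678  1.12843514] [603.70533102  12.13185353 121.30339902]
```

View pics/s50.png

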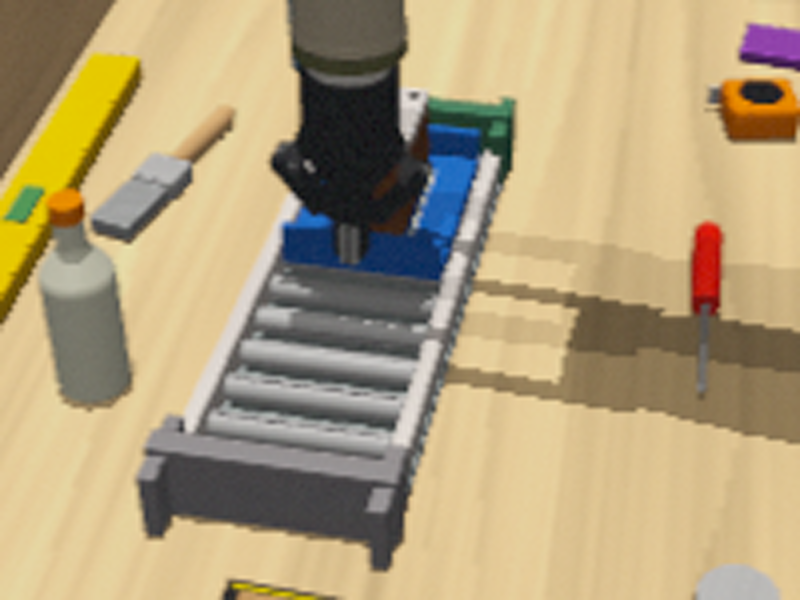

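View pics/t50.png

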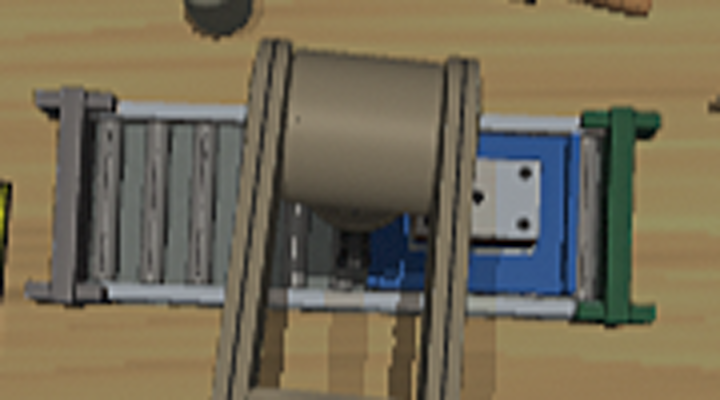

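Call:
drive_tool(deltas=[[[-4,0,0],0,1],[[-2,-3,0],0,1],[[0,-3,0],0,1],[[0,0,0],0,1]])

```text
clock: 56.12
eef_pos: [602.9, 17.5, 126.7]
eef_rot: [-1.558, 0.043, -1.622]
ft_force: [0.3, 0.8, 0.4]
grip_width: -0.002
```

Call:
drive_tool(deltas=[[[4,-0.2,0],0,1],[[4,-0.2,0],0,1],[[4,-0.2,0],0,1],[[4,-0.2,0],0,1],[[4,-0.2,0],0,1]])

```text
clock: 56.53
eef_pos: [602.0, -2.4, 127.2]
eef_rot: [-1.558, 0.044, -1.62]
ft_force: [1.0, 1.1, 0.4]
grip_width: -0.002
```

Call:
drive_tool(deltas=[[[4,-0.2,0],0,1],[[4,-0.2,0],0,1],[[4,-0.2,0],0,1],[[4,-0.2,0],0,1],[[4,-0.2,0],0,1]])

```text
clock: 56.95
eef_pos: [601.3, -16.1, 127.3]
eef_rot: [-1.558, 0.061, -1.62]
ft_force: [2.4, 22.7, 0.2]
grip_width: -0.001
```

Call:
drive_tool(deltas=[[[-4,0,0],0,1],[[-8,0,0],0,1],[[-10,0,0],0,1],[[-10,-10,0],0,1],[[0,-25,0],0,1]])

```text
clock: 57.37
eef_pos: [598.7, 15.8, 159.5]
eef_rot: [-1.568, 0.061, -1.621]
ft_force: [-0.9, 0.1, -0.3]
grip_width: 0.0
```

Call:
drive_tool(deltas=[[[0,-35,0],0,1],[[0,-35,0],0,1],[[0,-30,0],0,1],[[20,0,0],0,1],[[0,0,0],0,1]])

```text
clock: 57.78
eef_pos: [597.7, -7.6, 271.5]
eef_rot: [-1.562, 0.057, -1.617]
ft_force: [0.7, 0.1, 0.1]
grip_width: 0.001
```

```bash
python3 -c "
from h import *
wsnap('w51')
snap('side','s51',(200,130,400,280),4)
snap('top','t51',(170,90,390,250),3.6)"
```

```text
width 0.004 [598.5  -6.1 272.8] yaw -92.7
```

View pics/w51.png

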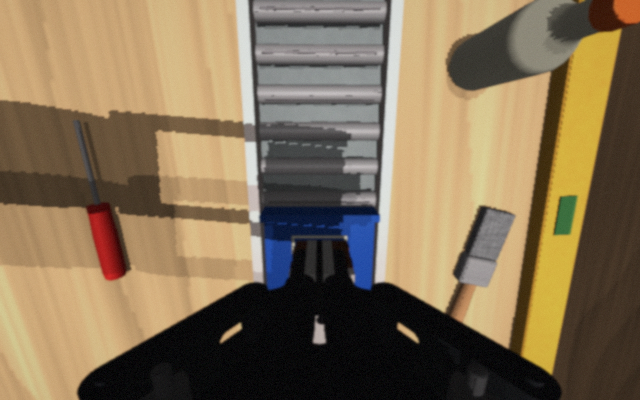

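View pics/s51.png

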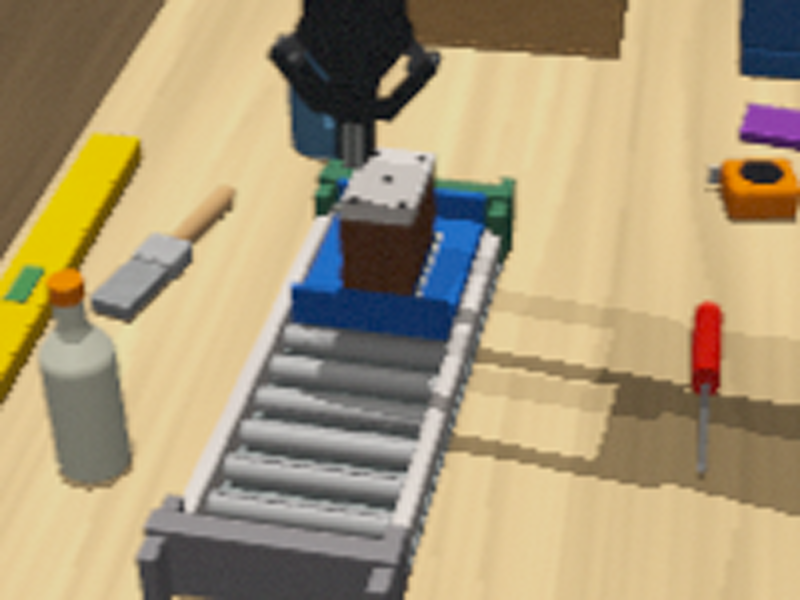

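View pics/t51.png

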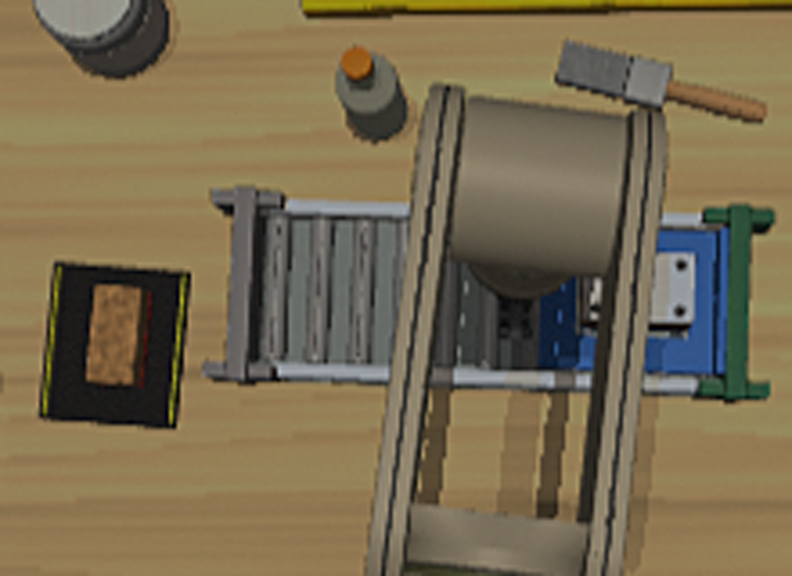

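Call:
drive_tool(deltas=[[[35,-2,0],0,1],[[35,-2,0],0,1],[[35,-2,0],0,1],[[30,-2,0],0,1],[[0,0,0],0,1]])

```text
clock: 58.35
eef_pos: [589.3, -138.3, 264.0]
eef_rot: [-1.573, 0.062, -1.609]
ft_force: [0.5, -0.1, -0.3]
grip_width: 0.002
```

```bash
python3 -c "
from h import *
wsnap('w52'); zoom('w52',200,30,420,270,2.5)
snap('top','t52',(220,120,400,220),4)"
```

```text
width 0.004 [ 589.3 -136.2  263.7] yaw -92.2
```

View pics/w52c.png

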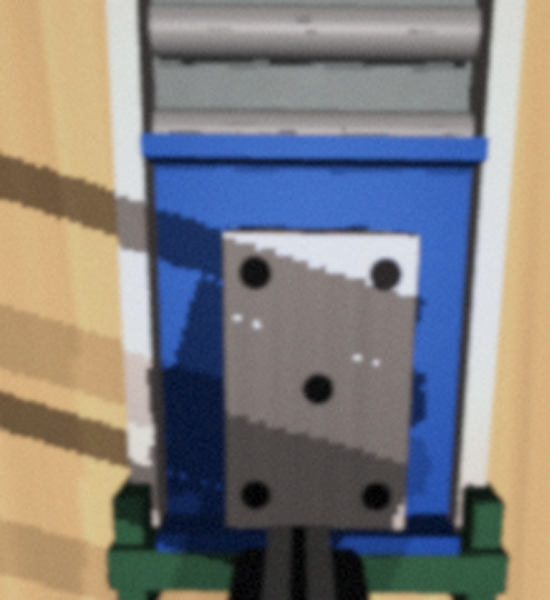

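View pics/t52.png

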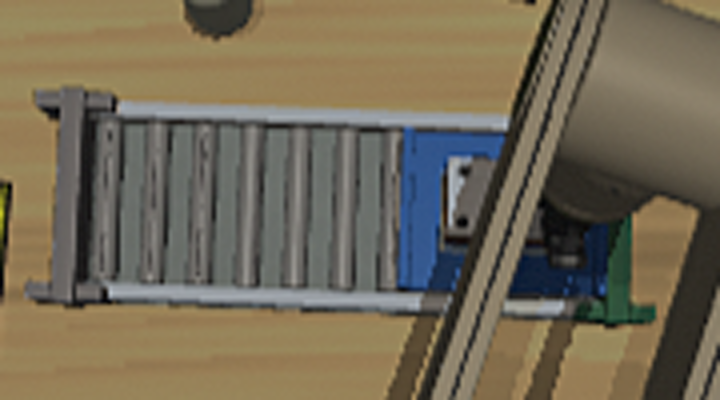

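```bash
python3 - <<'E'
from h import *
c,a=corners('w52',cropmap([(222,232),(420,236),(407,527),(226,526)],200,30,2.5),122)
d=np.load('pics/w52.npz');P=dict(mtx=d['mtx'],R=d['R'],t=d['t'])
w=[unproj('wrist',q,63,P)[:2] for q in cropmap([(143,136),(487,139)],200,30,2.5)]
t=np.radians(87.2);y=np.array([np.cos(t),np.sin(t)]);x=np.array([y[1],-y[0]])
cc=(w[0]+w[1])/2-84*y; print('carrier',cc,'tmpl-carrier x,y',(c-cc)@x,(c-cc)@y)
e=w[1]-w[0];print(np.degrees(np.arctan2(e[1],e[0])))
# same metric before push (w44): template (603.5,27.8), wall mid
w=np.array([[542.9,114.1],[670.7,108.8]]);cc0=w.mean(0)-84*y;q=np.array([603.5,27.8])-cc0;print('before',cc0,q@x,q@y)
print('bay wall inner edge z62',[np.round(unproj('wrist',q,62,P)[:2],1) for q in cropmap([(115,549),(505,553)],200,30,2.5)])
E
```

```text
w52 ctr [ 597.2 -105.8] sides [59.6 93.7 60.5 94.6] long dir 87.4
carrier [ 595.86167947 -106.62715157] tmpl-carrier x,y 1.299561753636494 0.9416369777005106
-2.676159488278835
before [602.69661934  27.55028446] 0.790222990176303 0.288662371063532
bay wall inner edge z62 [array([ 508.5, -184.6]), array([ 676.5, -192.7])]
```

```bash
python3 -c "
from h import *
snap('side','s53')"
```

```text
(no output)
```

View pics/s53.png

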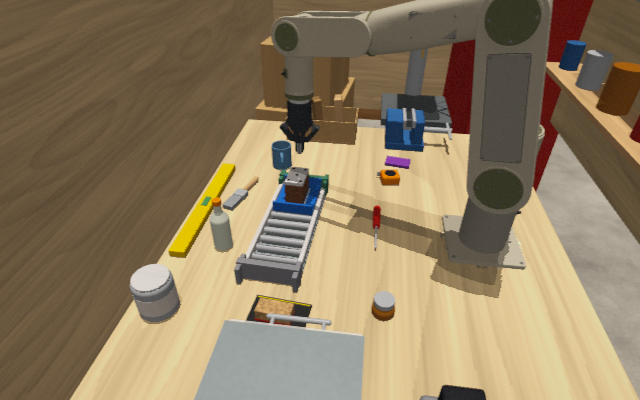

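Everything looks in order. The carrier is against the green stop with the pile square, the block is on the mat at (275,308), and the glue bottle, jar and mug are upright. The gripper is clear.

```bash
python3 -c "
from bench import *
print(observe()['clock'],observe()['dq'].round(3)); print(sign_off())"
```

```text
58.5 [ 0.024 -0.012 -0.001  0.002  0.    -0.001]
the job is handed in; nothing more can be done
None
```

The job is done and handed in at 58.5 s of the 210 s allowed. No verdict was reported, so what follows rests on my own last checks.

**What I did:** I stood the sanding block on the mat and stacked all six dark blanks on the outline. The template went on top, and I pushed the carrier along the rollers into the green bay. The purple look-alike was left alone. One blank had been knocked about 27 mm aside during the run; I found it again by camera and stacked it with the rest.

**Last checks:**
- **Pile:** the first blank measured about 3 mm off the outline centre and the other five about 1 to 2 mm. The template, within about 1 mm before the push, measured about 1.5 mm from the carrier's centre and 0.2° from its axis afterwards. After the push I could see only the template and the outside of the pile, which looked square.
- **Carrier:** the push force rose to about 23 N when it reached the stop. The camera put the carrier 0 to 2 mm from contact, about as fine as the camera calibration allows.
- **Bystanders and block:** the glue bottle, jar and mug were upright, and the block was standing near the middle of the mat. The gripper was clear of everything.

**Not as planned:**
- The tool slowly tilted to about 0.06 rad over the run. I allowed for this when aiming the later placements.
- The first push contact was too high on the carrier wall, and partway along the fingers had sunk about 5 mm. I backed off and corrected the height both times.

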